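Pack a gift tin by weight and find its lid

TASK

Make up the gift tin on the counter scale: drop coloured stone blocks into it, big or small, until the pointer rests in the green band by itself (weighed without a lid). Then try the green lids until you find the one that fits this tin, press it down until it snaps home flush all round and leave it on, with the other two lids lying flat on the cork board and the blocks you did not need left off the scale, low on the counter or their board. Leave the cup, the jar and the red ring where they stand.

Things in the scene. Friction and masses are not known exactly. Their poses are not given: they have to be found in the camera images.
- pan (a joint): Sinking of the sprung scale pan, m: 0 at the top stop, 0.045 at the bottom. Spring 245 N/m, settles in 1 s. Empty tin: 0 to 0.004; a big block adds 0.0055 to 0.0065, a small one 0.0027 to 0.0033, a lid about 0.0032. A red pointer on the pan runs down a white gauge on the scale's +x side; its green band is 0.0240 to 0.0285.
- scale: Grey counter scale, fixed, 130 x 130 mm, origin under its centre; carries the sprung pan. On the pan, in a cradle with 24 mm lips, stands the gift tin: a square white canister 112 x 112 mm, 150 mm tall (141 mm clear depth), loose, square to the scale, within 1 mm of its centre. The tin's mouth differs from start to start, and with it the lid that fits.
- tin_rim (a point): Centre of the tin's mouth at the top face of its flat metal rim (5 mm thick), about 230 mm above the counter, sinking with the pan. z up, x along the longer side of the rectangular mouth, which is between 98 x 62 and 80 x 80 mm. A block laid along x passes through; fingers around a block do not: release it just above the mouth and let it drop in.
- lid_board: Cork board 310 x 310 x 4 mm fixed on the counter left or right of the scale, where the lids lie; origin at the centre of its underside.
- block_board: Black board 310 x 310 x 4 mm fixed on the other side of the scale, where the blocks lie; origin at the centre of its underside.
- lid_1_mid (a point): Green lid, like the others from above: plate 112 x 112 x 6 mm; on it a wooden bar handle 50 mm long (lid x), 14 wide, 30 tall; below it a plug 16 mm deep. Lid 52 mm tall, 80 g. Point: lid centre, 26 mm above the plug's underside, 10 above the plate's underside, 4 above the plate's top. Hence 10 mm above tin_rim when home, about 26 when refused.
- lid_2_mid (a point): Lid with the same top and heights as lid_1. The plugs are rectangles of different proportions, longer side along lid x, with a stepped foot (0.75 mm a side smaller, 7 mm deep); only one lid's plug enters a given mouth (2 mm clearance a side), the others stop with the plug on the rim; one stopped part-way needs a 1 to 2 mm shift. Lid x must lie along tin_rim's x, either way round.
- lid_3_mid (a point): Lid with the same top and heights as lid_1. Each plug has two sprung catches on its y sides that snap through the mouth at 6 to 12 N of push, the pan sinking meanwhile, perhaps to its bottom stop; they then hold the lid down.
- big_1_mid (a point): Big coloured cast-stone block 60 x 30 x 30 mm (long side along its x), about 150 g; the point is its centre. Three to five of the big blocks are present.
- big_2_mid (a point): Big coloured cast-stone block 60 x 30 x 30 mm (long side along its x), about 150 g; the point is its centre. Three to five of the big blocks are present.
- big_3_mid (a point): Big coloured cast-stone block 60 x 30 x 30 mm (long side along its x), about 150 g; the point is its centre. Three to five of the big blocks are present.
- big_4_mid (a point): Big coloured cast-stone block 60 x 30 x 30 mm (long side along its x), about 150 g; the point is its centre. Three to five of the big blocks are present.
- big_5_mid (a point): Big coloured cast-stone block 60 x 30 x 30 mm (long side along its x), about 150 g; the point is its centre. Three to five of the big blocks are present.
- small_1_mid (a point): Small coloured cast-stone block 60 x 22 x 22 mm (long side along its x), about 75 g; the point is its centre.
- small_2_mid (a point): Small coloured cast-stone block 60 x 22 x 22 mm (long side along its x), about 75 g; the point is its centre.
- small_3_mid (a point): Small coloured cast-stone block 60 x 22 x 22 mm (long side along its x), about 75 g; the point is its centre.
- cup: Blue cup, 64 mm across, 75 mm tall, standing on the lid board; a bystander. Origin under its centre.
- jar: Amber jar 70 mm across, 100 mm tall, beyond the scale; a bystander. Origin under its centre.
- ring: Red napkin ring 80 mm across, 25 mm tall, lying beyond the scale; a bystander. Origin under its centre.
There are look-alikes about, which are no part of the job. Leave any yellow look-alike of the part that bears lid_2_mid alone.

How it is judged:
On the way, in this order (a step that is already met when the one before it is completed fails the run):
1. with no lid on the tin and the gripper off the blocks, the pointer rests in the green band, every block lying either in the tin or off the scale (value of joint pan between 0.024 and 0.0285 m and contact force between the fingers and anything else below 0.3 N and distance between each of lid_1_mid, lid_2_mid, lid_3_mid and tin_rim above 0.06 m and ((x of big_1_mid in the frame of tin_rim between -0.053 and 0.053 m and y of big_1_mid in the frame of tin_rim between -0.053 and 0.053 m and z of big_1_mid in the frame of tin_rim below -0.005 m) or (height (world z) of big_1_mid below 0.05 m and horizontal distance between big_1_mid and tin_rim above 0.085 m)) and ((x of big_2_mid in the frame of tin_rim between -0.053 and 0.053 m and y of big_2_mid in the frame of tin_rim between -0.053 and 0.053 m and z of big_2_mid in the frame of tin_rim below -0.005 m) or (height (world z) of big_2_mid below 0.05 m and horizontal distance between big_2_mid and tin_rim above 0.085 m)) and ((x of big_3_mid in the frame of tin_rim between -0.053 and 0.053 m and y of big_3_mid in the frame of tin_rim between -0.053 and 0.053 m and z of big_3_mid in the frame of tin_rim below -0.005 m) or (height (world z) of big_3_mid below 0.05 m and horizontal distance between big_3_mid and tin_rim above 0.085 m)) and ((x of big_4_mid in the frame of tin_rim between -0.053 and 0.053 m and y of big_4_mid in the frame of tin_rim between -0.053 and 0.053 m and z of big_4_mid in the frame of tin_rim below -0.005 m) or (height (world z) of big_4_mid below 0.05 m and horizontal distance between big_4_mid and tin_rim above 0.085 m)) and ((x of big_5_mid in the frame of tin_rim between -0.053 and 0.053 m and y of big_5_mid in the frame of tin_rim between -0.053 and 0.053 m and z of big_5_mid in the frame of tin_rim below -0.005 m) or (height (world z) of big_5_mid below 0.05 m and horizontal distance between big_5_mid and tin_rim above 0.085 m)) and ((x of small_1_mid in the frame of tin_rim between -0.053 and 0.053 m and y of small_1_mid in the frame of tin_rim between -0.053 and 0.053 m and z of small_1_mid in the frame of tin_rim below -0.005 m) or (height (world z) of small_1_mid below 0.05 m and horizontal distance between small_1_mid and tin_rim above 0.085 m)) and ((x of small_2_mid in the frame of tin_rim between -0.053 and 0.053 m and y of small_2_mid in the frame of tin_rim between -0.053 and 0.053 m and z of small_2_mid in the frame of tin_rim below -0.005 m) or (height (world z) of small_2_mid below 0.05 m and horizontal distance between small_2_mid and tin_rim above 0.085 m)) and ((x of small_3_mid in the frame of tin_rim between -0.053 and 0.053 m and y of small_3_mid in the frame of tin_rim between -0.053 and 0.053 m and z of small_3_mid in the frame of tin_rim below -0.005 m) or (height (world z) of small_3_mid below 0.05 m and horizontal distance between small_3_mid and tin_rim above 0.085 m))), for 0.4 s.
2. a lid is snapped on the tin, down flush all round (((horizontal distance between lid_1_mid and tin_rim below 0.004 m and z of lid_1_mid in the frame of tin_rim between 0.005 and 0.0135 m and angle between the z axis of lid_1_mid and the z axis of tin_rim, either way round below 0.06 rad) or (horizontal distance between lid_2_mid and tin_rim below 0.004 m and z of lid_2_mid in the frame of tin_rim between 0.005 and 0.0135 m and angle between the z axis of lid_2_mid and the z axis of tin_rim, either way round below 0.06 rad) or (horizontal distance between lid_3_mid and tin_rim below 0.004 m and z of lid_3_mid in the frame of tin_rim between 0.005 and 0.0135 m and angle between the z axis of lid_3_mid and the z axis of tin_rim, either way round below 0.06 rad))), for 0.3 s.
At the end, for the whole second after the job is handed in: One lid is on the tin, centred within 4 mm, plate on the rim (lid centre 5 to 13.5 mm above it), tilt under 0.06 rad; the other two lie flat on the cork board; every block is in the tin or low on the counter, over 85 mm from the tin; the pan, lid included, reads 0.0255 to 0.0330 ((((horizontal distance between lid_1_mid and tin_rim below 0.004 m and z of lid_1_mid in the frame of tin_rim between 0.005 and 0.0135 m and angle between the z axis of lid_1_mid and the z axis of tin_rim, either way round below 0.06 rad) and (x of lid_2_mid in the frame of lid_board between -0.155 and 0.155 m and y of lid_2_mid in the frame of lid_board between -0.155 and 0.155 m and height (world z) of lid_2_mid below 0.036 m and angle between lid_2_mid's own z axis and vertical below 0.1 rad) and (x of lid_3_mid in the frame of lid_board between -0.155 and 0.155 m and y of lid_3_mid in the frame of lid_board between -0.155 and 0.155 m and height (world z) of lid_3_mid below 0.036 m and angle between lid_3_mid's own z axis and vertical below 0.1 rad)) or ((horizontal distance between lid_2_mid and tin_rim below 0.004 m and z of lid_2_mid in the frame of tin_rim between 0.005 and 0.0135 m and angle between the z axis of lid_2_mid and the z axis of tin_rim, either way round below 0.06 rad) and (x of lid_1_mid in the frame of lid_board between -0.155 and 0.155 m and y of lid_1_mid in the frame of lid_board between -0.155 and 0.155 m and height (world z) of lid_1_mid below 0.036 m and angle between lid_1_mid's own z axis and vertical below 0.1 rad) and (x of lid_3_mid in the frame of lid_board between -0.155 and 0.155 m and y of lid_3_mid in the frame of lid_board between -0.155 and 0.155 m and height (world z) of lid_3_mid below 0.036 m and angle between lid_3_mid's own z axis and vertical below 0.1 rad)) or ((horizontal distance between lid_3_mid and tin_rim below 0.004 m and z of lid_3_mid in the frame of tin_rim between 0.005 and 0.0135 m and angle between the z axis of lid_3_mid and the z axis of tin_rim, either way round below 0.06 rad) and (x of lid_1_mid in the frame of lid_board between -0.155 and 0.155 m and y of lid_1_mid in the frame of lid_board between -0.155 and 0.155 m and height (world z) of lid_1_mid below 0.036 m and angle between lid_1_mid's own z axis and vertical below 0.1 rad) and (x of lid_2_mid in the frame of lid_board between -0.155 and 0.155 m and y of lid_2_mid in the frame of lid_board between -0.155 and 0.155 m and height (world z) of lid_2_mid below 0.036 m and angle between lid_2_mid's own z axis and vertical below 0.1 rad))) and ((x of big_1_mid in the frame of tin_rim between -0.053 and 0.053 m and y of big_1_mid in the frame of tin_rim between -0.053 and 0.053 m and z of big_1_mid in the frame of tin_rim below -0.005 m) or (height (world z) of big_1_mid below 0.05 m and horizontal distance between big_1_mid and tin_rim above 0.085 m)) and ((x of big_2_mid in the frame of tin_rim between -0.053 and 0.053 m and y of big_2_mid in the frame of tin_rim between -0.053 and 0.053 m and z of big_2_mid in the frame of tin_rim below -0.005 m) or (height (world z) of big_2_mid below 0.05 m and horizontal distance between big_2_mid and tin_rim above 0.085 m)) and ((x of big_3_mid in the frame of tin_rim between -0.053 and 0.053 m and y of big_3_mid in the frame of tin_rim between -0.053 and 0.053 m and z of big_3_mid in the frame of tin_rim below -0.005 m) or (height (world z) of big_3_mid below 0.05 m and horizontal distance between big_3_mid and tin_rim above 0.085 m)) and ((x of big_4_mid in the frame of tin_rim between -0.053 and 0.053 m and y of big_4_mid in the frame of tin_rim between -0.053 and 0.053 m and z of big_4_mid in the frame of tin_rim below -0.005 m) or (height (world z) of big_4_mid below 0.05 m and horizontal distance between big_4_mid and tin_rim above 0.085 m)) and ((x of big_5_mid in the frame of tin_rim between -0.053 and 0.053 m and y of big_5_mid in the frame of tin_rim between -0.053 and 0.053 m and z of big_5_mid in the frame of tin_rim below -0.005 m) or (height (world z) of big_5_mid below 0.05 m and horizontal distance between big_5_mid and tin_rim above 0.085 m)) and ((x of small_1_mid in the frame of tin_rim between -0.053 and 0.053 m and y of small_1_mid in the frame of tin_rim between -0.053 and 0.053 m and z of small_1_mid in the frame of tin_rim below -0.005 m) or (height (world z) of small_1_mid below 0.05 m and horizontal distance between small_1_mid and tin_rim above 0.085 m)) and ((x of small_2_mid in the frame of tin_rim between -0.053 and 0.053 m and y of small_2_mid in the frame of tin_rim between -0.053 and 0.053 m and z of small_2_mid in the frame of tin_rim below -0.005 m) or (height (world z) of small_2_mid below 0.05 m and horizontal distance between small_2_mid and tin_rim above 0.085 m)) and ((x of small_3_mid in the frame of tin_rim between -0.053 and 0.053 m and y of small_3_mid in the frame of tin_rim between -0.053 and 0.053 m and z of small_3_mid in the frame of tin_rim below -0.005 m) or (height (world z) of small_3_mid below 0.05 m and horizontal distance between small_3_mid and tin_rim above 0.085 m)) and value of joint pan between 0.0255 and 0.033 m); the robot touches nothing.
It fails at once if the blue cup is knocked more than 4 cm from its place or tipped over (distance of cup from where it was at the start of the episode above 0.04 m or angle between cup's own z axis and vertical above 0.7 rad).
It fails at once if the amber jar is knocked more than 4 cm from its place or tipped over (distance of jar from where it was at the start of the episode above 0.04 m or angle between jar's own z axis and vertical above 0.7 rad).
It fails at once if the red ring is knocked more than 4 cm from its place or tipped over (distance of ring from where it was at the start of the episode above 0.04 m or angle between ring's own z axis and vertical above 0.7 rad).
Of tin_a, tin_b, tin_c only 1 to 1 are there at a start; the rules pass over those that are not, and their reading is None.
Of big_1, big_2, big_3, big_4, big_5 only 3 to 5 are there at a start; the rules pass over those that are not, and their reading is None.
At some moment in a run one of big_2, big_3, big_4, big_5, small_1, small_2, small_3, lid_1, lid_2, lid_3 may be knocked a few centimetres aside while the robot is not near it.
It also fails if it takes over 210 s, if anything falls off the work surface, if the arm or the gripper's body presses on something with over 40 N, if the wrist force passes 120 N, or if a joint passes its speed limit or range.

ROBOT

A 7-joint arm with a two-finger parallel gripper is mounted at the origin on the work surface. World frame = base frame: x ahead of the robot, y to its left, z up, the work surface at z = 0. Lengths are in m, angles in rad, forces in N, time in s.
With the tool pointing down it reaches from about 0.425 to 0.875 m from the base axis. Payload 4.7 kg.
Tool frame: the origin (TCP) lies midway between the tips of the shut fingers; the grasp point (between the pads) lies ctrl.grasp_offset behind it (ctrl.grasp_offset is the distance from the TCP to the grasp point, in m); z points along the fingers, y is the line along which they close (so a half turn about z gives the same grasp; the last joint's range is limited). The gripper opens to 87 mm and grips with 3 to 60 N. Pads are 19 mm wide; open, the fingers measure 117 mm over their backs; the gripper's body (75 mm by 190 mm) begins 51 mm behind the grasp point.
Start: joints at [1.233, 0.321, -0.07, 1.45, 0.023, 1.371, -0.057], TCP at [0.224, -0.61, 0.223] pointing down, gripper open.
Joint ranges: [-2.86, 2.86], [-0.3, 2.09], [-1.38, 1.24], [0.06, 2.45], [-1.56, 4.7], [0.09, 2.05], [-2.69, 2.69]. Speed limits (rad/s): [2.57, 2.57, 3.14, 3.14, 3.14, 3.14, 3.14].

INTERFACE

Orientations are given as a rotation vector (axis times angle).
In Python, from bench import ctrl gives the robot as it stands. The module is installed in compiled form; this text tells all that it offers.
- The arm moves only by the tool jog_arm, never from a script. Its argument "moves" is one flat list of numbers, 7 for each row, row after row: the shift along the tool's x, y, z in units of 30 cm (1.0 is 30 cm), then the turn, a rotation vector about the tool's x, y, z in units of 60 degrees (1.0 is 60 degrees), then the gripper's target within -1 to 1 (fully open at 1, half-way at 0, shut at -1). In form: [x, y, z, wx, wy, wz, fingers, x, y, z, wx, wy, wz, fingers, ...]. A call has exactly 8 rows; each row is the pose to reach, as a shift and turn from the pose commanded when the call began, along the tool's axes at that moment; what a row does not reach only later rows make up. A row lasts 1/8 s, in which the tool goes at most 62.5 mm and 10.7 degrees, less where a joint would pass 70% of its speed; a pose out of reach is approached as far as the arm can. A call with a number of a shift or a turn outside -1 to 1 is refused whole. A call with a gripper value outside its range is refused whole. The fingers move at their own pace and stop on an object; "newtons" is the grip in N (left out, the last holds). Time passes only in rows, so rows that repeat a pose let the fingers close, or fill a call up. It gives the time, the measured TCP pose, the force, the opening and the grip force at its end, in the units of the state.
- ctrl.get_state(): the state, without advancing time (a new reading comes with each control period).
- ctrl.get_image(name): name is "side" or "top"; returns a dict with "pixels" (400x640x3 uint8, red, green, blue), "fx", "fy", "cx", "cy" (pixels), "dist" ([k1, k2, p1, p2, k3] as OpenCV has them; the pictures are not rectified), "xyz" and "rotation" of the camera in the world. Camera axes: x right, y up, looking along -z (the intrinsics and any distortion apply to the point x, -y, -z); pixel columns grow to the right and rows downward; lengths in m; the calibration is good to about 2 mm. A picture is of the moment at which its call begins. There is no depth.
- ctrl.close_job(): hands the job in; it is judged then, once.
The state is a dict: "time": time; "joint_positions": joint angles; "qd": joint speeds; "joint_torque": joint torques, N m; "position": TCP position; "tool_rot": TCP orientation; "ft_force": force on the tool from outside, world axes, zero at the start; "torque": the same for the moment, N m; "grip_width": opening from 0.0 (shut) to 1.0 (fully open); "grip_force": force on a finger pad.
Only numpy, scipy, OpenCV 4.12 (cv2) and the standard library are available. Lean on these libraries where they do the work, as an engineer would, in place of code of your own. Each camera call takes 0.05 s, during which the arm holds its last target. There are 200 camera calls.

## Working session

There is one attempt and no reset: what is moved stays moved. The work goes in short steps, Python scripts to look and compute and a tool call to move; the robot and the scene stay as the last step left them, time stands still between calls to the robot, and variables do not carry over. Pictures are saved under pics/ and viewed, at most 14 in all, crops included, and the job is handed in when it is done.

Besides the shell and the picture viewer there is one more tool, called in YAML: its name, and indented under it one key for each argument. jog_arm: Moves the arm, as the interface text tells. Its arguments: {"type":"object","properties":{"moves":{"type":"array"},"newtons":{"type":"number"}},"required":["moves"]}

```bash
mkdir -p pics; cat > h.py <<'E'
import numpy as np, cv2
from bench import ctrl
from scipy.spatial.transform import Rotation as R
def rot(r):
    r=np.array(r,float); return r if r.shape==(3,3) else R.from_rotvec(r).as_matrix()
def snap(n,f=None):
    im=ctrl.get_image(n)
    if f: cv2.imwrite('pics/'+f,im['pixels'][:,:,::-1])
    return im
def KD(im): return np.array([[im['fx'],0,im['cx']],[0,im['fy'],im['cy']],[0,0,1.]]),np.array(im['dist'],float)
def px2w(im,uv,z):
    K,D=KD(im); u=cv2.undistortPoints(np.array(uv,float).reshape(-1,1,2),K,D).reshape(-1,2)
    d=np.c_[u[:,0],-u[:,1],-np.ones(len(u))]@rot(im['rotation']).T
    c=np.array(im['xyz']); z=np.broadcast_to(z,len(d))
    return c+d*((z-c[2])/d[:,2])[:,None]
def w2px(im,p):
    K,D=KD(im); q=(np.array(p,float).reshape(-1,3)-im['xyz'])@rot(im['rotation']); q=q*[1,-1,-1]
    return cv2.projectPoints(q,np.zeros(3),np.zeros(3),K,D)[0].reshape(-1,2)
def tool():
    s=ctrl.get_state(); return np.array(s['position']),rot(s['tool_rot'])
E
python3 - <<'E'
from h import *
s=ctrl.get_state(); print(s, ctrl.grasp_offset)
for n in('top','side'):
    im=snap(n,n+'0.png'); print(n,{k:v for k,v in im.items() if k!='pixels'})
print(tool()[1])
E
```

```text
{'time': 0.0, 'joint_positions': array([ 1.2331262 ,  0.32181123, -0.07010744,  1.45168942,  0.02262892,
        1.37080755, -0.05690015]), 'qd': array([ 1.07754046e-03,  2.14377897e-05, -7.94366238e-04, -1.62936681e-04,
       -1.56492996e-04, -1.40170571e-03, -1.46828823e-03]), 'joint_torque': array([-3.61331022e-04, -4.91300154e+01, -4.03989851e-01, -3.12530780e+01,
       -6.38876553e-02,  4.38667636e-02,  1.96460746e-04]), 'position': array([ 0.22372545, -0.60968255,  0.22146212]), 'tool_rot': array([-3.09126386e+00, -5.49476595e-01,  7.15893436e-04]), 'ft_force': array([ 0.08952755, -0.34836036,  1.33017777]), 'torque': array([ 0.0017654 , -0.0193965 ,  0.02092143]), 'grip_force': 0.0, 'grip_width': 1.002319833534174} 0.0187
top {'fx': 390.7298955918948, 'fy': 390.7298955918948, 'cx': 325.6328223739421, 'cy': 198.7833823264447, 'dist': array([0.02764282, 0.        , 0.        , 0.        , 0.        ]), 'xyz': array([ 0.35695663, -0.00193865,  1.20469462]), 'rotation': array([ 0.14851029, -0.11554496, -1.5814493 ])}
side {'fx': 385.1690109601103, 'fy': 385.1690109601103, 'cx': 312.1667970829621, 'cy': 193.88344292498888, 'dist': array([0.00488411, 0.        , 0.        , 0.        , 0.        ]), 'xyz': array([ 0.86803399, -0.82509214,  0.90439616]), 'rotation': array([0.87112671, 0.18887942, 0.35437448])}
[[ 9.38749705e-01  3.44599044e-01 -6.99546398e-04]
 [ 3.44599738e-01 -9.38748356e-01  1.59511050e-03]
 [-1.07024476e-04 -1.73847302e-03 -9.99998483e-01]]
```

View pics/top0.png

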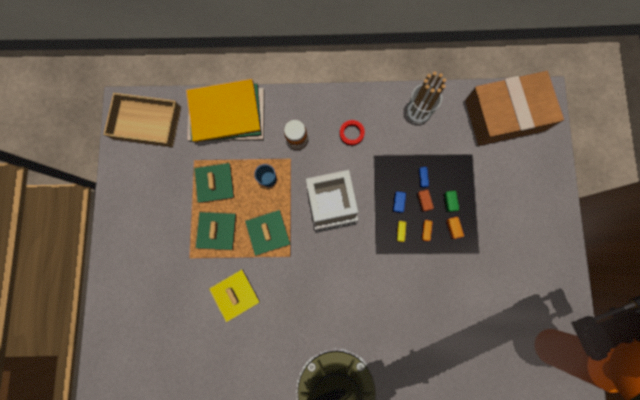

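View pics/side0.png

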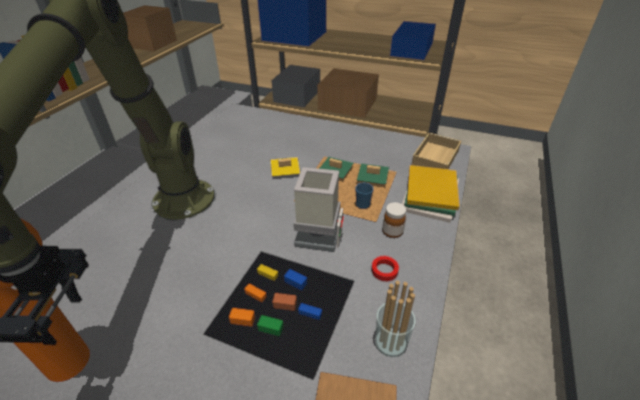

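The top view shows seven blocks on the black board at about (380-465, 175-240), the tin at (332,198), three lids on the cork at (213,182), (215,230) and (268,232), and the yellow decoy at (233,295). The gauge is in the side view near (340,225).

```bash
cat >> h.py <<'E'
def blobs(im,box,lo,hi,amin=30):
    x0,y0,x1,y1=box; hsv=cv2.cvtColor(im['pixels'],cv2.COLOR_RGB2HSV)
    m=np.zeros(hsv.shape[:2],np.uint8); m[y0:y1,x0:x1]=cv2.inRange(hsv,lo,hi)[y0:y1,x0:x1]
    n,l,st,ce=cv2.connectedComponentsWithStats(m)
    return [(ce[i],st[i,4],l==i) for i in range(1,n) if st[i,4]>=amin]
def rect(im,mask,z):
    v,u=np.nonzero(mask); p=px2w(im,np.c_[u,v],z)[:,:2]
    c,(w,h),a=cv2.minAreaRect((p*1000).astype(np.float32))
    if w<h: w,h,a=h,w,a+90
    return np.array(c)/1000,w,h,(a+90)%180-90, p.mean(0)
def blocks(im):
    out=[]
    for ce,ar,m in blobs(im,(376,156,478,254),(0,90,60),(180,255,255)):
        c,w,h,a,mn=rect(im,m,0.03); out.append((ce.round(1),ar,mn.round(4),round(w),round(h),round(a,1)))
    return out
E
python3 - <<'E'
from h import *
im=snap('top')
print('T',rot(im['rotation']).round(2))
for b in blocks(im): print(*b, im['pixels'][int(b[0][1]),int(b[0][0])])
print('lids')
for ce,ar,m in blobs(im,(185,150,295,262),(50,60,20),(95,255,255),100): print(ce.round(1),ar,*rect(im,m,0.026))
print('handles?')
print(px2w(im,[[191,159],[291,158],[292,257],[191,258],[375,155],[474,154],[478,253],[376,254]],0.004)[:,:2].round(3))
a=cv2.resize(im['pixels'][150:260,370:480],None,fx=5,fy=5,interpolation=cv2.INTER_CUBIC)
b=cv2.resize(im['pixels'][165:235,300:365],None,fx=8,fy=8,interpolation=cv2.INTER_CUBIC)
s=snap('side'); c=cv2.resize(s['pixels'][165:255,285:355],None,fx=6,fy=6,interpolation=cv2.INTER_CUBIC)
cv2.imwrite('pics/a.png',a[:,:,::-1])
H=560; bc=np.zeros((H,960,3),np.uint8); bc[:560,:520]=b; bc[:540,530:950]=c
cv2.imwrite('pics/bc.png',cv2.resize(bc,(800,467))[:,:,::-1])
E
```

```text
T [[-0.01  0.99 -0.17]
 [-1.   -0.02 -0.02]
 [-0.02  0.17  0.99]]
[423.8 176.2] 180 [ 0.6212 -0.2797] 63 28 1.6 [ 51  89 155]
[425.7 199.8] 260 [ 0.5481 -0.2814] 66 37 13.2 [164  82  45]
[399.3 201.4] 240 [ 0.5444 -0.2018] 64 35 -9.4 [ 55  96 162]
[452.2 200.2] 226 [ 0.5454 -0.3605] 63 33 5.3 [ 50 129  60]
[455.4 227.3] 302 [ 0.4634 -0.3645] 68 40 12.5 [188 123  35]
[427.1 230.1] 222 [ 0.4564 -0.2803] 68 30 -9.6 [190 127  38]
[401.3 231. ] 215 [ 0.4548 -0.2037] 67 29 -6.9 [189 179  38]
lids
[213.9 182.8] 1034 [0.61411469 0.36793454] 107.52401733398438 106.87286376953125 -82.16066646575928 [0.6128986  0.36664031]
[267.3 232.5] 1110 [0.45743466 0.19987411] 106.40275573730469 106.10633850097656 -72.4404125213623 [0.45659611 0.19931928]
[215.8 230.7] 1090 [0.46510822 0.35682199] 107.32217407226562 105.36441040039062 86.19198608398438 [0.46454505 0.35571116]
handles?
[[ 0.696  0.449]
 [ 0.694  0.13 ]
 [ 0.383  0.127]
 [ 0.384  0.435]
 [ 0.699 -0.136]
 [ 0.695 -0.446]
 [ 0.388 -0.434]
 [ 0.388 -0.129]]
```

View pics/a.png

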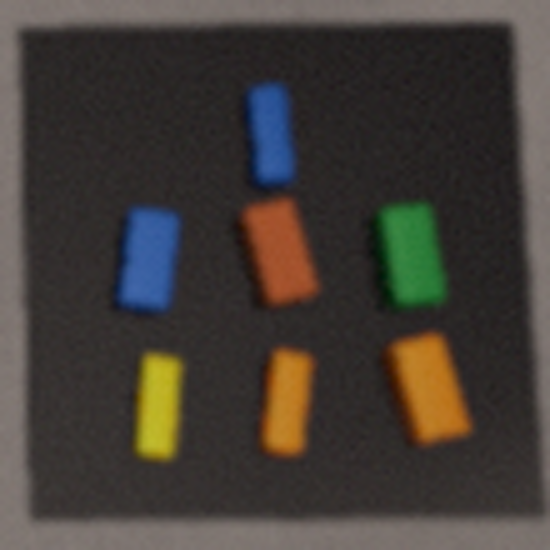

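View pics/bc.png

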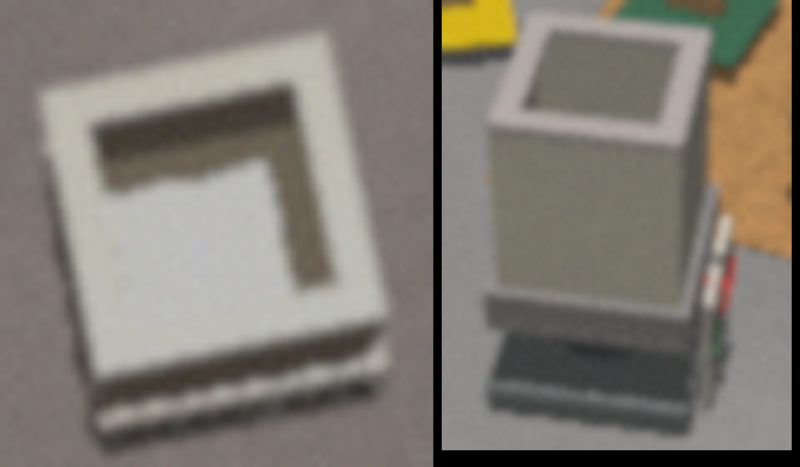

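```bash
cat >> h.py <<'E'
from scipy.optimize import minimize, least_squares
def box(x,y,a,l,w,z0,z1):
    c,s=np.cos(a),np.sin(a); P=[]
    for z in(z0,z1):
        for i,j in((1,1),(1,-1),(-1,-1),(-1,1)):
            u,v=i*l/2,j*w/2; P.append((x+c*u-s*v,y+s*u+c*v,z))
    return np.array(P)
def fit(im,mask,x,y,a,l,w,z0,z1,S=6):
    v,u=np.nonzero(mask); o=np.array([u.min()-6,v.min()-6]); W=u.max()-o[0]+7; H=v.max()-o[1]+7
    M=cv2.resize(mask[o[1]:o[1]+H,o[0]:o[0]+W].astype(np.float32),None,fx=S,fy=S,interpolation=cv2.INTER_LINEAR)
    M=(M>.5).astype(np.uint8)
    def f(p):
        q=(w2px(im,box(p[0],p[1],p[2],l,w,z0,z1))-o+.5)*S-.5
        I=np.zeros_like(M); cv2.fillConvexPoly(I,cv2.convexHull((q*16).astype(np.float32)).round().astype(np.int32),1,shift=4)
        return 1-(I&M).sum()/(I|M).sum()
    b=None
    for a0 in (a-.1,a,a+.1):
        r=minimize(f,[x,y,a0],method='Nelder-Mead',options=dict(initial_simplex=np.array([[x,y,a0],[x+.008,y,a0],[x,y+.008,a0],[x,y,a0+.15]])))
        if b is None or r.fun<b.fun: b=r
    return b.x,b.fun
def blocks(im,amin=60):
    out=[]
    for ce,ar,m in blobs(im,(376,156,478,254),(0,90,60),(180,255,255),amin):
        c,w,h,a,mn=rect(im,m,0.015); res=[]
        for t in(.030,.022):
            p,e=fit(im,m,mn[0],mn[1],np.radians(a),.06,t,.004,.004+t); res.append((e,t,p))
        e=min(res,key=lambda r:r[0]); out.append((e[1],e[2][:2],np.degrees(e[2][2]),e[0],tuple(im['pixels'][int(ce[1]),int(ce[0])])))
    return out
def lids(im,bx=(185,150,295,262)):
    out=[]
    for ce,ar,m in blobs(im,bx,(50,60,20),(95,255,255),300):
        m=m.astype(np.uint8); cs,_=cv2.findContours(m,cv2.RETR_EXTERNAL,cv2.CHAIN_APPROX_NONE)
        M=np.zeros_like(m); cv2.fillPoly(M,cs,1)
        c,w,h,a,mn=rect(im,M,.023); p,e=fit(im,M,mn[0],mn[1],np.radians(a),.112,.112,.020,.026)
        hm=cv2.erode(M,np.ones((5,5)))&(1-m); v,u=np.nonzero(hm); hw=px2w(im,np.c_[u,v],.045)[:,:2]
        _,_,_,ha,hc=rect(im,hm,.045)
        k=round((ha-np.degrees(p[2]))/90); out.append((p[:2],np.degrees(p[2])+90*k,e,ha,hc))
    return out
E
python3 - <<'E'
from h import *
np.set_printoptions(precision=4,suppress=True)
im=snap('top')
for b in blocks(im): print(*b)
for l in lids(im): print(*l)
s=snap('side')
print(rot(s['rotation']))
T=np.array([(306,179.25),(349.2,170.25),(358,211.8),(314.5,221.7)])
f=.8333
S=np.array([(527,12),(714,28),(690,145),(490,115)],float); S=(S-[441.7,0])/5+[285,165]
# order: top image TL=(+x,+y)...; match
print(px2w(im,T,.23)); print(px2w(s,S,.23))
A=np.mean([ctrl.get_image('side')['pixels'].astype(float) for _ in range(6)],0)
np.save('side_empty.npy',A)
c=cv2.resize(A[205:250,325:350].clip(0,255).astype(np.uint8),None,fx=13,fy=13,interpolation=cv2.INTER_CUBIC)
cv2.imwrite('pics/g.png',c[:,:,::-1])
E
```

```text
0.022 [ 0.6241 -0.2829] 2.2707776849247474 0.07958376080902829 (np.uint8(50), np.uint8(88), np.uint8(155))
0.03 [ 0.55   -0.2837] 12.026562686939446 0.08660047087726486 (np.uint8(160), np.uint8(79), np.uint8(41))
0.03 [ 0.5461 -0.2032] -9.140993370796044 0.057467386414754795 (np.uint8(59), np.uint8(97), np.uint8(164))
0.022 [ 0.5476 -0.365 ] 8.761033136032374 0.1375410434148121 (np.uint8(49), np.uint8(128), np.uint8(61))
0.03 [ 0.4647 -0.3674] 12.85032259002812 0.11724823720846145 (np.uint8(187), np.uint8(122), np.uint8(34))
0.022 [ 0.4583 -0.2838] -8.83979301146269 0.1475163070747617 (np.uint8(189), np.uint8(126), np.uint8(36))
0.022 [ 0.4571 -0.2061] -6.686848886323316 0.16882276843467015 (np.uint8(189), np.uint8(180), np.uint8(39))
[0.6166 0.3693] 7.372777743643667 0.11693777487847479 8.866049766540527 [0.6161 0.3702]
[0.4581 0.201 ] 17.5206064909412 0.11373849134229397 16.70505142211914 [0.4583 0.2014]
[0.4674 0.3574] -4.289181285781709 0.11736228708038654 -0.9168701171875 [0.4657 0.3591]
[[ 0.9254 -0.2263  0.3041]
 [ 0.3786  0.5907 -0.7126]
 [-0.0183  0.7745  0.6323]]
[[ 0.5737  0.067   0.23  ]
 [ 0.5953 -0.0438  0.23  ]
 [ 0.4877 -0.0634  0.23  ]
 [ 0.4644  0.0461  0.23  ]]
[[ 0.4671  0.0413  0.23  ]
 [ 0.5782  0.0658  0.23  ]
 [ 0.6019 -0.0433  0.23  ]
 [ 0.4875 -0.0584  0.23  ]]
```

View pics/g.png

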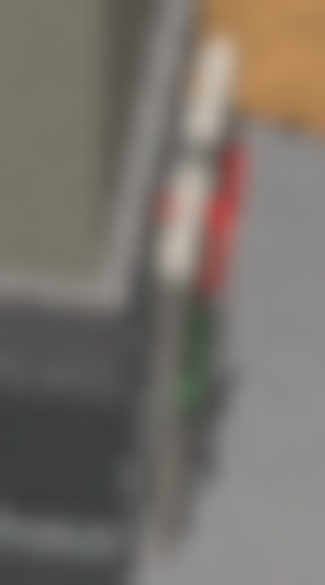

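The gauge crop shows the white gauge, a red pointer near side-picture pixel (342,221) and the green band centred near (339.6,232.7). The tin rim is centred near (0.531,0.001) with a yaw of about 11°. I'll pick the left blue big block first.

```bash
cat >> h.py <<'E'
import json,os
def yawR(a):
    c,s=np.cos(a),np.sin(a); return np.array([[c,s,0],[s,-c,0],[0,0,-1.]])
def plan(segs,start=None):
    """segs: (x,y,z,yaw_deg,grip,rows); prints 8-row calls; the state file keeps the commanded pose"""
    st=start or json.load(open('cmd.json')); p=np.array(st[:3]);a=st[3];rows=[]
    for x,y,z,yw,g,n in segs:
        t=np.array([x,y,z]); d=np.linalg.norm(t-p)/n; da=abs(yw-a)/n
        if d>.0625 or da>10.6: print('!! fast',segs.index((x,y,z,yw,g,n)),d,da)
        rows+=[(p+(t-p)*k/n,a+(yw-a)*k/n,g) for k in range(1,n+1)]; p,a=t,yw
    while len(rows)%8: rows.append(rows[-1])
    p=np.array(st[:3]);a=st[3]
    for i in range(0,len(rows),8):
        R0=yawR(np.radians(a)); out=[]
        for q,b,g in rows[i:i+8]:
            s=R0.T@(q-p)/.3; out.append([round(float(v),3)+0. for v in s]+[0,0,round(-(b-a)/60,3),g])
            if max(abs(s))>1: print('!! far',s)
        print(json.dumps([v for r in out for v in r]).replace('.0,',','))
        l=out[-1]; p=p+R0@(np.array(l[:3])*.3); a=a-l[5]*60
    json.dump([*p,a],open('cmd.json','w'))
E
python3 - <<'E'
from h import *
s=(0.224,-0.61,0.223,20.2)
plan([(.40,-.40,.2,5,.4,6),(.40,-.40,.2,5,.4,2),(.546,-.203,.12,-9.1,.4,5),(.546,-.203,.009,-9.1,.4,3),
(.546,-.203,.009,-9.1,-1,4),(.546,-.203,.16,-9.1,-1,4)],s)
E
```

```text
[0.132, -0.076, 0.013, 0, 0, 0.042, 0.4, 0.264, -0.151, 0.026, 0, 0, 0.084, 0.4, 0.396, -0.227, 0.038, 0, 0, 0.127, 0.4, 0.528, -0.303, 0.051, 0, 0, 0.169, 0.4, 0.66, -0.379, 0.064, 0, 0, 0.211, 0.4, 0.792, -0.454, 0.077, 0, 0, 0.253, 0.4, 0.792, -0.454, 0.077, 0, 0, 0.253, 0.4, 0.792, -0.454, 0.077, 0, 0, 0.253, 0.4]
[0.109, -0.123, 0.053, 0, 0, 0.047, 0.4, 0.217, -0.245, 0.106, 0, 0, 0.094, 0.4, 0.326, -0.367, 0.16, 0, 0, 0.141, 0.4, 0.434, -0.49, 0.213, 0, 0, 0.188, 0.4, 0.542, -0.612, 0.266, 0, 0, 0.235, 0.4, 0.542, -0.612, 0.39, 0, 0, 0.235, 0.4, 0.542, -0.612, 0.513, 0, 0, 0.235, 0.4, 0.542, -0.612, 0.636, 0, 0, 0.235, 0.4]
[0, 0, 0, 0, 0, 0, -1, 0, 0, 0, 0, 0, 0, -1, 0, 0, 0, 0, 0, 0, -1, 0, 0, 0, 0, 0, 0, -1, 0, 0, -0.126, 0, 0, 0, -1, 0, 0, -0.251, 0, 0, 0, -1, 0, 0, -0.377, 0, 0, 0, -1, 0, 0, -0.503, 0, 0, 0, -1]
```

jog_arm:
  moves: [0.132,-0.076,0.013,0,0,0.042,0.4,0.264,-0.151,0.026,0,0,0.084,0.4,0.396,-0.227,0.038,0,0,0.127,0.4,0.528,-0.303,0.051,0,0,0.169,0.4,0.66,-0.379,0.064,0,0,0.211,0.4,0.792,-0.454,0.077,0,0,0.253,0.4,0.792,-0.454,0.077,0,0,0.253,0.4,0.792,-0.454,0.077,0,0,0.253,0.4]
  newtons: 25

```text
time: 1.6
position: [0.3996, -0.4011, 0.1996]
tool_rot: [3.138, 0.136, -0.001]
ft_force: [-0.5, -0.8, -0.3]
grip_width: 0.701
grip_force: 0.0
```

jog_arm:
  moves: [0.109,-0.123,0.053,0,0,0.047,0.4,0.217,-0.245,0.106,0,0,0.094,0.4,0.326,-0.367,0.16,0,0,0.141,0.4,0.434,-0.49,0.213,0,0,0.188,0.4,0.542,-0.612,0.266,0,0,0.235,0.4,0.542,-0.612,0.39,0,0,0.235,0.4,0.542,-0.612,0.513,0,0,0.235,0.4,0.542,-0.612,0.636,0,0,0.235,0.4]

```text
time: 2.6
position: [0.5456, -0.206, 0.0076]
tool_rot: [3.13, -0.254, 0.0]
ft_force: [-0.1, -0.6, -0.9]
grip_width: 0.696
grip_force: 0.0
```

jog_arm:
  moves: [0,0,0,0,0,0,-1,0,0,0,0,0,0,-1,0,0,0,0,0,0,-1,0,0,0,0,0,0,-1,0,0,-0.126,0,0,0,-1,0,0,-0.251,0,0,0,-1,0,0,-0.377,0,0,0,-1,0,0,-0.503,0,0,0,-1]

```text
time: 3.6
position: [0.5457, -0.2035, 0.1607]
tool_rot: [3.131, -0.25, -0.001]
ft_force: [0.7, -1.4, -1.3]
grip_width: 0.344
grip_force: 25.0
```

```bash
python3 - <<'E'
from h import *
plan([(.546,-.203,.28,-9.1,-1,2),(.528,.018,.28,11.2,-1,4),(.528,.018,.238,11.2,-1,2),
(.528,.018,.238,11.2,.4,3),(.528,.018,.28,11.2,.4,1),(.55,-.284,.12,12,.4,6),(.55,-.284,.009,12,.4,2),(.55,-.284,.009,12,.4,1),(.55,-.284,.009,12,-1,3),
(.55,-.284,.16,12,-1,3),(.55,-.284,.28,12,-1,2)])
E
```

```text
[0, 0, -0.2, 0, 0, 0, -1, 0, 0, -0.4, 0, 0, 0, -1, -0.043, -0.18, -0.4, 0, 0, -0.084, -1, -0.087, -0.359, -0.4, 0, 0, -0.169, -1, -0.131, -0.539, -0.4, 0, 0, -0.253, -1, -0.175, -0.718, -0.4, 0, 0, -0.338, -1, -0.175, -0.718, -0.33, 0, 0, -0.338, -1, -0.175, -0.718, -0.26, 0, 0, -0.338, -1]
[0, 0, 0, 0, 0, 0, 0.4, 0, 0, 0, 0, 0, 0, 0.4, 0, 0, 0, 0, 0, 0, 0.4, 0, 0, -0.14, 0, 0, 0, 0.4, -0.021, 0.167, -0.051, 0, 0, -0.002, 0.4, -0.041, 0.334, 0.038, 0, 0, -0.004, 0.4, -0.062, 0.501, 0.127, 0, 0, -0.007, 0.4, -0.082, 0.668, 0.216, 0, 0, -0.009, 0.4]
[-0.023, 0.166, 0.088, 0, 0, -0.002, 0.4, -0.045, 0.333, 0.177, 0, 0, -0.004, 0.4, -0.045, 0.333, 0.362, 0, 0, -0.004, 0.4, -0.045, 0.333, 0.547, 0, 0, -0.004, 0.4, -0.045, 0.333, 0.547, 0, 0, -0.004, 0.4, -0.045, 0.333, 0.547, 0, 0, -0.004, -1, -0.045, 0.333, 0.547, 0, 0, -0.004, -1, -0.045, 0.333, 0.547, 0, 0, -0.004, -1]
[0, 0, -0.167, 0, 0, -0, -1, 0, 0, -0.335, 0, 0, -0, -1, 0, 0, -0.503, 0, 0, -0, -1, 0, 0, -0.703, 0, 0, -0, -1, 0, 0, -0.903, 0, 0, -0, -1, 0, 0, -0.903, 0, 0, -0, -1, 0, 0, -0.903, 0, 0, -0, -1, 0, 0, -0.903, 0, 0, -0, -1]
```

jog_arm:
  moves: [0,0,-0.2,0,0,0,-1,0,0,-0.4,0,0,0,-1,-0.043,-0.18,-0.4,0,0,-0.084,-1,-0.087,-0.359,-0.4,0,0,-0.169,-1,-0.131,-0.539,-0.4,0,0,-0.253,-1,-0.175,-0.718,-0.4,0,0,-0.338,-1,-0.175,-0.718,-0.33,0,0,-0.338,-1,-0.175,-0.718,-0.26,0,0,-0.338,-1]

```text
time: 4.6
position: [0.5282, 0.0184, 0.2373]
tool_rot: [3.125, 0.309, 0.001]
ft_force: [0.4, -0.4, -1.5]
grip_width: 0.339
grip_force: 25.0
```

jog_arm:
  moves: [0,0,0,0,0,0,0.4,0,0,0,0,0,0,0.4,0,0,0,0,0,0,0.4,0,0,-0.14,0,0,0,0.4,-0.021,0.167,-0.051,0,0,-0.002,0.4,-0.041,0.334,0.038,0,0,-0.004,0.4,-0.062,0.501,0.127,0,0,-0.007,0.4,-0.082,0.668,0.216,0,0,-0.009,0.4]

```text
time: 5.6
position: [0.5437, -0.1858, 0.173]
tool_rot: [3.124, 0.32, 0.003]
ft_force: [1.5, -0.5, -0.6]
grip_width: 0.696
grip_force: 0.0
```

jog_arm:
  moves: [-0.023,0.166,0.088,0,0,-0.002,0.4,-0.045,0.333,0.177,0,0,-0.004,0.4,-0.045,0.333,0.362,0,0,-0.004,0.4,-0.045,0.333,0.547,0,0,-0.004,0.4,-0.045,0.333,0.547,0,0,-0.004,0.4,-0.045,0.333,0.547,0,0,-0.004,-1,-0.045,0.333,0.547,0,0,-0.004,-1,-0.045,0.333,0.547,0,0,-0.004,-1]

```text
time: 6.6
position: [0.5503, -0.2844, 0.0092]
tool_rot: [3.124, 0.326, 0.001]
ft_force: [-0.3, 1.3, 0.5]
grip_width: 0.444
grip_force: 0.8
```

jog_arm:
  moves: [0,0,-0.167,0,0,0,-1,0,0,-0.335,0,0,0,-1,0,0,-0.503,0,0,0,-1,0,0,-0.703,0,0,0,-1,0,0,-0.903,0,0,0,-1,0,0,-0.903,0,0,0,-1,0,0,-0.903,0,0,0,-1,0,0,-0.903,0,0,0,-1]

```text
time: 7.6
position: [0.5492, -0.2841, 0.2775]
tool_rot: [-3.123, -0.327, 0.005]
ft_force: [0.2, -0.2, 0.2]
grip_width: 0.005
grip_force: 0.0
```

```bash
python3 - <<'E'
from h import *
im=snap('top'); 
A=np.mean([ctrl.get_image('side')['pixels'].astype(float) for _ in range(6)],0); np.save('side1.npy',A)
E_=np.load('side_empty.npy')
t=[]
for X in(E_,A): t.append(cv2.resize(X[205:250,325:350].clip(0,255).astype(np.uint8),None,fx=10,fy=10,interpolation=cv2.INTER_CUBIC))
b=cv2.resize(im['pixels'][165:235,300:365],None,fx=4,fy=4,interpolation=cv2.INTER_CUBIC)
c=np.zeros((450,780,3),np.uint8); c[:,:250]=t[0]; c[:,260:510]=t[1]; c[:280,520:780]=b
cv2.imwrite('pics/p1.png',c[:,:,::-1])
E
```

```text
(no output)
```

View pics/p1.png

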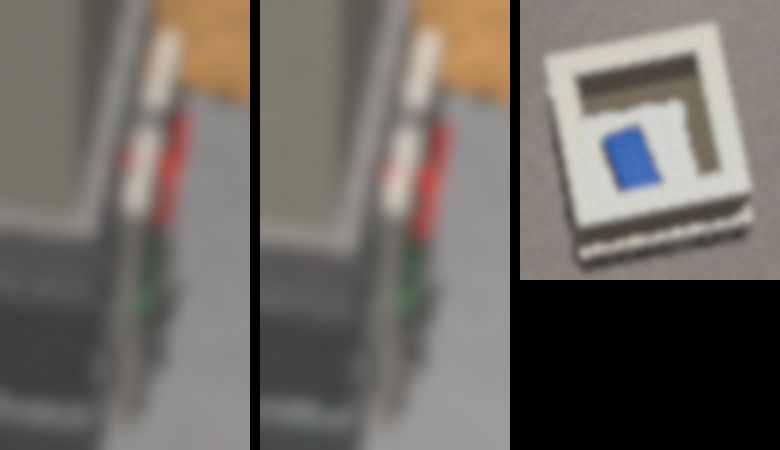

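```bash
cat >> h.py <<'E'
C0=np.array([.531,.001]); YAW=np.radians(11.4)
def gauge(A,im):
    """red and green centroids -> heights on the scale's plane y=0"""
    A8=A.clip(0,255).astype(np.float64); x0,y0,x1,y1=334,205,348,245
    r,g,b=[A8[y0:y1,x0:x1,i] for i in range(3)]
    V,U=np.mgrid[y0:y1,x0:x1]; out=[]
    n=np.array([-np.sin(YAW),np.cos(YAW),0]); c=np.array(im['xyz'])
    for w,sel in(((r-np.maximum(g,b)-35).clip(0),(U-340.5)>-.19*(V-232)*1-1.0),((g-np.maximum(r,b)-12).clip(0),V>222)):
        w=w*sel; uv=np.array([(U*w).sum(),(V*w).sum()])/w.sum()
        K,D=KD(im); u=cv2.undistortPoints(uv.reshape(1,1,2),K,D).ravel()
        d=rot(im['rotation'])@np.array([u[0],-u[1],-1]); t=((np.array([*C0,0])-c)@n)/(d@n); q=c+t*d
        out.append((uv.round(2),q.round(4),round(w.sum())))
    return out
E
python3 - <<'E'
from h import *
np.set_printoptions(precision=4,suppress=True)
s=snap('side'); im=snap('top')
for f in('side_empty','side1'):
    A=np.load(f+'.npy'); print(*gauge(A,s))
A=np.load('side_empty.npy')[212:240,334:347]
print((A[:,:,0]-np.maximum(A[:,:,1],A[:,:,2])).round().astype(int)); print((A[:,:,1]-np.maximum(A[:,:,0],A[:,:,2])).round().astype(int))
p=np.array([C0[0],C0[1],.1]);e=np.array([np.cos(YAW),np.sin(YAW),0]);y=np.array([-np.sin(YAW),np.cos(YAW),0])
print(w2px(s,[p+.08*e,p+.08*e+.02*y,p+.08*e+[0,0,.02]]))
for b in blocks(im): print(*b)
E
```

```text
(array([343.92, 214.97]), array([0.6129, 0.0175, 0.1035]), 647) (array([339.21, 233.79]), array([0.6007, 0.0151, 0.0198]), 19)
(array([343.73, 216.18]), array([0.6125, 0.0174, 0.0985]), 872) (array([339.23, 233.94]), array([0.6009, 0.0151, 0.0192]), 22)
[[  3   3   3   4   6  12  14  11  17  33  43  45  44]
 [  3   3   4   4   4   7   9   8  11  24  33  38  39]
 [  3   3   3   3   3   5   8   8   8  12  15  19  22]
 [  2   2   2   2   3   4   7   8  14  17   9   6   6]
 [  2   2   2   2   2   4   5  11  35  40  17   4   2]
 [  2   3   2   3   4   4   5  15  55  57  22   5   2]
 [  3   4   3   5   6   7   7  18  59  58  18   2   2]
 [  4   4   6  16  17  11  12  30  66  54  15   1   2]
 [  5   4  12  33  31  17  24  63  84  48  11   2   2]
 [  4   5  14  31  29  17  32  84  89  38   8   1   1]
 [  4   4   8  15  16  12  28  76  75  27   4   1   1]
 [  4   4   4   7   9   9  24  62  60  18   2   1   2]
 [  4   4   3   6   8   9  23  53  46  13   1   1   2]
 [  3   3   3   5   7  10  31  56  35   8   2   2   1]
 [  3   2   2   4   6  10  34  50  26   6   2   2   1]
 [  3   1   1   4   4
[... 2237 characters left out ...]
[342.735  215.692 ]
 [343.5554 211.4202]
 [342.9436 210.8465]]
0.022 [ 0.5491 -0.2831] 16.180996702085093 0.2194011315026908 (np.uint8(89), np.uint8(45), np.uint8(24))
0.022 [ 0.5433 -0.3676] 3.8455129043781695 0.17500668985817502 (np.uint8(39), np.uint8(106), np.uint8(48))
0.03 [ 0.4648 -0.3671] 13.273296219174014 0.12952498675613633 (np.uint8(211), np.uint8(139), np.uint8(39))
0.022 [ 0.4569 -0.2829] -9.594305930491618 0.17716012084592148 (np.uint8(211), np.uint8(142), np.uint8(44))
0.022 [ 0.4557 -0.2055] -5.082839034966071 0.08295281582952818 (np.uint8(112), np.uint8(87), np.uint8(8))
0.022 [ 0.4155 -0.4167] -4.122217918177748 0.4849315068493151 (np.uint8(63), np.uint8(59), np.uint8(36))
```

```bash
python3 - <<'E'
from h import *
plan([(.484,-.0085,.28,11.4,-1,5),(.484,-.0085,.23,11.4,-1,1),(.484,-.0085,.205,11.4,-1,2),(.484,-.0085,.183,11.4,-1,3),(.484,-.0085,.183,11.4,-1,5)])
E
```

```text
[-0.005, -0.189, 0, 0, 0, 0.002, -1, -0.01, -0.378, 0, 0, 0, 0.004, -1, -0.015, -0.566, 0, 0, 0, 0.006, -1, -0.019, -0.755, 0, 0, 0, 0.008, -1, -0.024, -0.944, 0, 0, 0, 0.01, -1, -0.024, -0.944, 0.167, 0, 0, 0.01, -1, -0.024, -0.944, 0.208, 0, 0, 0.01, -1, -0.024, -0.944, 0.25, 0, 0, 0.01, -1]
[0, 0, 0.024, 0, 0, -0, -1, 0, 0, 0.049, 0, 0, -0, -1, 0, 0, 0.073, 0, 0, -0, -1, 0, 0, 0.073, 0, 0, -0, -1, 0, 0, 0.073, 0, 0, -0, -1, 0, 0, 0.073, 0, 0, -0, -1, 0, 0, 0.073, 0, 0, -0, -1, 0, 0, 0.073, 0, 0, -0, -1]
```

jog_arm:
  moves: [-0.005,-0.189,0,0,0,0.002,-1,-0.01,-0.378,0,0,0,0.004,-1,-0.015,-0.566,0,0,0,0.006,-1,-0.019,-0.755,0,0,0,0.008,-1,-0.024,-0.944,0,0,0,0.01,-1,-0.024,-0.944,0.167,0,0,0.01,-1,-0.024,-0.944,0.208,0,0,0.01,-1,-0.024,-0.944,0.25,0,0,0.01,-1]

```text
time: 9.05
position: [0.4844, -0.0092, 0.2051]
tool_rot: [-3.126, -0.308, 0.001]
ft_force: [-5.2, 1.3, 6.4]
grip_width: 0.005
grip_force: 2.8
```

jog_arm:
  moves: [0,0,0.024,0,0,0,-1,0,0,0.049,0,0,0,-1,0,0,0.073,0,0,0,-1,0,0,0.073,0,0,0,-1,0,0,0.073,0,0,0,-1,0,0,0.073,0,0,0,-1,0,0,0.073,0,0,0,-1,0,0,0.073,0,0,0,-1]

```text
time: 10.05
position: [0.4845, -0.0093, 0.1854]
tool_rot: [3.126, 0.308, -0.001]
ft_force: [-8.7, 1.0, 15.1]
grip_width: 0.005
grip_force: 7.7
```

```bash
cat >> h.py <<'E'
def avg(n=6): return np.mean([ctrl.get_image('side')['pixels'].astype(float) for _ in range(n)],0)
def redV(A):
    "pointer: red strip right of the gauge, mean row, plus its lower end"
    x0,y0,x1,y1=334,212,347,246
    r,g,b=[A[y0:y1,x0:x1,i] for i in range(3)]; w=(r-np.maximum(g,b)-20).clip(0)
    V,U=np.mgrid[y0:y1,x0:x1]; cork=U>349.5-(V-205)*.0; w=w*((V>=216)|(U<344))*(U-342<-.19*(V-221)+2.5)
    n,l,st,ce=cv2.connectedComponentsWithStats(((w>0)&(U>339)).astype(np.uint8)); k=1+st[1:,4].argmax(); m=l==k
    L=w*(U<339); prof=(w*m).sum(1); half=prof.max()/3; i=np.nonzero(prof>half)[0][-1]
    low=y0+i+(prof[i]-half)/(prof[i]-prof[i+1])
    return (V*w*m).sum()/(w*m).sum(), low, (V*L).sum()/max(L.sum(),1e-9), L.sum()
E
python3 - <<'E'
from h import *
A=avg(); np.save('side_press.npy',A)
for f in('side_empty','side1','side_press'): print(f,redV(np.load(f+'.npy')))
F=[]
print(ctrl.get_state()['ft_force'],ctrl.get_state()['position'])
t=[cv2.resize(X[205:250,325:350].clip(0,255).astype(np.uint8),None,fx=10,fy=10,interpolation=cv2.INTER_CUBIC) for X in (np.load('side1.npy'),A)]
w=cv2.resize(A[120:270,250:400].clip(0,255).astype(np.uint8),(285,285))
c=np.zeros((450,800,3),np.uint8); c[:,:250]=t[0]; c[:,255:505]=t[1]; c[:285,510:795]=w
cv2.imwrite('pics/p2.png',c[:,:,::-1])
E
```

```text
side_empty (np.float64(221.0201778385773), np.float64(225.6081081081081), np.float64(220.45925925925926), np.float64(45.000000000000014))
side1 (np.float64(222.57130730050935), np.float64(227.66367265469063), np.float64(221.57948717948716), np.float64(32.500000000000014))
side_press (np.float64(231.42260770110565), np.float64(236.46801346801348), np.float64(0.0), np.float64(0.0))
[-9.03196768  0.85587155 14.81470733] [ 0.48449409 -0.00924063  0.18535086]
```

View pics/p2.png

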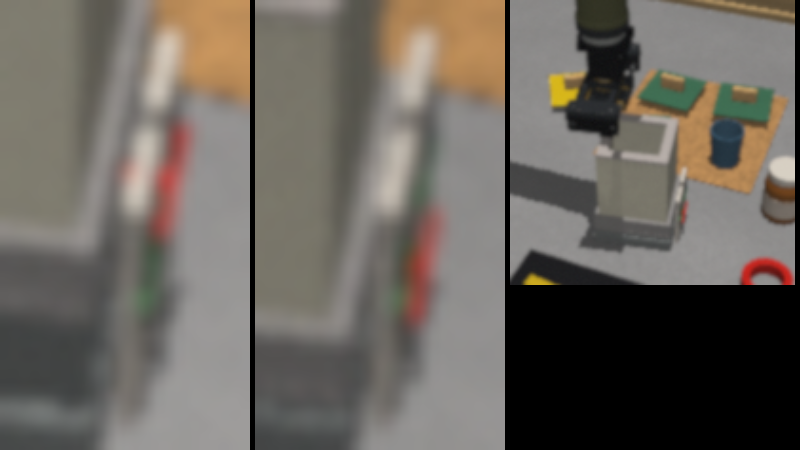

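The right-hand crop (pressed) shows the pointer strip low at about row 231.4 in the side picture. That is the bottom stop (0.045), with the rim at 0.185, so the gauge is now calibrated. The pan reads about 0.0085 with one block in. Next are the red and green blocks.

```bash
python3 - <<'E'
from h import *
plan([(.484,-.0085,.24,11.4,-1,3),(.484,-.0085,.28,11.4,.4,1),(.55,-.2835,.12,12.6,.4,6),(.55,-.2835,.009,12.6,.4,3),(.55,-.2835,.009,12.6,-1,5),(.55,-.2835,.16,12.6,-1,3),(.55,-.2835,.28,12.6,-1,3),
(.534,-.016,.28,11.2,-1,5),(.534,-.016,.235,11.2,-1,3)])
E
```

```text
[0, 0, -0.063, 0, 0, -0, -1, 0, 0, -0.126, 0, 0, -0, -1, 0, 0, -0.19, 0, 0, -0, -1, 0, 0, -0.323, 0, 0, -0, 0.4, 0.005, 0.157, -0.234, 0, 0, -0.004, 0.4, 0.011, 0.314, -0.145, 0, 0, -0.007, 0.4, 0.017, 0.471, -0.056, 0, 0, -0.01, 0.4, 0.023, 0.628, 0.033, 0, 0, -0.014, 0.4]
[0.003, 0.157, 0.088, 0, 0, -0.003, 0.4, 0.007, 0.314, 0.177, 0, 0, -0.006, 0.4, 0.007, 0.314, 0.301, 0, 0, -0.006, 0.4, 0.007, 0.314, 0.424, 0, 0, -0.006, 0.4, 0.007, 0.314, 0.547, 0, 0, -0.006, 0.4, 0.007, 0.314, 0.547, 0, 0, -0.006, -1, 0.007, 0.314, 0.547, 0, 0, -0.006, -1, 0.007, 0.314, 0.547, 0, 0, -0.006, -1]
[0, 0, 0, 0, 0, -0, -1, 0, 0, 0, 0, 0, -0, -1, 0, 0, -0.167, 0, 0, -0, -1, 0, 0, -0.335, 0, 0, -0, -1, 0, 0, -0.503, 0, 0, -0, -1, 0, 0, -0.636, 0, 0, -0, -1, 0, 0, -0.77, 0, 0, -0, -1, 0, 0, -0.903, 0, 0, -0, -1]
[0.028, -0.176, 0, 0, 0, 0.004, -1, 0.057, -0.352, 0, 0, 0, 0.009, -1, 0.085, -0.529, 0, 0, 0, 0.014, -1, 0.114, -0.705, 0, 0, 0, 0.018, -1, 0.142, -0.881, 0, 0, 0, 0.023, -1, 0.142, -0.881, 0.05, 0, 0, 0.023, -1, 0.142, -0.881, 0.1, 0, 0, 0.023, -1, 0.142, -0.881, 0.15, 0, 0, 0.023, -1]
```

jog_arm:
  moves: [0,0,-0.063,0,0,0,-1,0,0,-0.126,0,0,0,-1,0,0,-0.19,0,0,0,-1,0,0,-0.323,0,0,0,0.4,0.005,0.157,-0.234,0,0,-0.004,0.4,0.011,0.314,-0.145,0,0,-0.007,0.4,0.017,0.471,-0.056,0,0,-0.01,0.4,0.023,0.628,0.033,0,0,-0.014,0.4]

```text
time: 11.35
position: [0.5292, -0.1953, 0.1724]
tool_rot: [3.123, 0.33, 0.003]
ft_force: [-0.6, 0.5, 0.9]
grip_width: 0.488
grip_force: 0.0
```

jog_arm:
  moves: [0.003,0.157,0.088,0,0,-0.003,0.4,0.007,0.314,0.177,0,0,-0.006,0.4,0.007,0.314,0.301,0,0,-0.006,0.4,0.007,0.314,0.424,0,0,-0.006,0.4,0.007,0.314,0.547,0,0,-0.006,0.4,0.007,0.314,0.547,0,0,-0.006,-1,0.007,0.314,0.547,0,0,-0.006,-1,0.007,0.314,0.547,0,0,-0.006,-1]

```text
time: 12.35
position: [0.5505, -0.2846, 0.0092]
tool_rot: [3.122, 0.342, 0.001]
ft_force: [-1.6, -0.0, 0.0]
grip_width: 0.442
grip_force: 0.9
```

jog_arm:
  moves: [0,0,0,0,0,0,-1,0,0,0,0,0,0,-1,0,0,-0.167,0,0,0,-1,0,0,-0.335,0,0,0,-1,0,0,-0.503,0,0,0,-1,0,0,-0.636,0,0,0,-1,0,0,-0.77,0,0,0,-1,0,0,-0.903,0,0,0,-1]

```text
time: 13.35
position: [0.5499, -0.284, 0.2806]
tool_rot: [3.122, 0.343, -0.0]
ft_force: [0.6, 0.2, -1.0]
grip_width: 0.342
grip_force: 25.0
```

jog_arm:
  moves: [0.028,-0.176,0,0,0,0.004,-1,0.057,-0.352,0,0,0,0.009,-1,0.085,-0.529,0,0,0,0.014,-1,0.114,-0.705,0,0,0,0.018,-1,0.142,-0.881,0,0,0,0.023,-1,0.142,-0.881,0.05,0,0,0.023,-1,0.142,-0.881,0.1,0,0,0.023,-1,0.142,-0.881,0.15,0,0,0.023,-1]

```text
time: 14.35
position: [0.5342, -0.0184, 0.233]
tool_rot: [3.127, 0.301, -0.002]
ft_force: [-0.2, -0.5, -0.8]
grip_width: 0.341
grip_force: 25.0
```

```bash
python3 - <<'E'
from h import *
plan([(.534,-.016,.235,11.2,.4,3),(.534,-.016,.28,11.2,.4,1),(.5465,-.366,.12,7,.4,7),(.5465,-.366,.009,7,.4,3),(.5465,-.366,.009,7,-1,5),(.5465,-.366,.16,7,-1,3),(.5465,-.366,.28,7,-1,2),
(.528,.018,.28,11.2,-1,7),(.528,.018,.235,11.2,-1,3),(.528,.018,.235,11.2,.4,3),(.528,.018,.28,11.2,.4,1),(.46,-.16,.28,11.2,.4,5)])
E
```

```text
[0, 0, 0, 0, 0, -0, 0.4, 0, 0, 0, 0, 0, -0, 0.4, 0, 0, 0, 0, 0, -0, 0.4, 0, 0, -0.15, 0, 0, -0, 0.4, -0.027, 0.164, -0.074, 0, 0, 0.01, 0.4, -0.053, 0.329, 0.002, 0, 0, 0.02, 0.4, -0.08, 0.494, 0.079, 0, 0, 0.03, 0.4, -0.106, 0.658, 0.155, 0, 0, 0.04, 0.4]
[-0.02, 0.166, 0.076, 0, 0, 0.01, 0.4, -0.039, 0.331, 0.152, 0, 0, 0.02, 0.4, -0.059, 0.497, 0.228, 0, 0, 0.03, 0.4, -0.059, 0.497, 0.352, 0, 0, 0.03, 0.4, -0.059, 0.497, 0.475, 0, 0, 0.03, 0.4, -0.059, 0.497, 0.598, 0, 0, 0.03, 0.4, -0.059, 0.497, 0.598, 0, 0, 0.03, -1, -0.059, 0.497, 0.598, 0, 0, 0.03, -1]
[0, 0, 0, 0, 0, -0, -1, 0, 0, 0, 0, 0, -0, -1, 0, 0, 0, 0, 0, -0, -1, 0, 0, -0.167, 0, 0, -0, -1, 0, 0, -0.335, 0, 0, -0, -1, 0, 0, -0.503, 0, 0, -0, -1, 0, 0, -0.703, 0, 0, -0, -1, 0, 0, -0.903, 0, 0, -0, -1]
!! far [ 8.12408648e-02 -1.09540068e+00 -3.70074342e-16]
!! far [ 9.47816857e-02 -1.27796844e+00 -3.70074342e-16]
!! far [ 0.09478169 -1.27796844  0.05      ]
[0.014, -0.183, 0, 0, 0, -0.01, -1, 0.027, -0.365, 0, 0, 0, -0.02, -1, 0.041, -0.548, 0, 0, 0, -0.03, -1, 0.054, -0.73, 0, 0, 0, -0.04, -1, 0.068, -0.913, 0, 0, 0, -0.05, -1, 0.081, -1.095, 0, 0, 0, -0.06, -1, 0.095, -1.278, 0, 0, 0, -0.07, -1, 0.095, -1.278, 0.05, 0, 0, -0.07, -1]
[0, 0, 0.05, 0, 0, -0, -1, 0, 0, 0.1, 0, 0, -0, -1, 0, 0, 0.1, 0, 0, -0, 0.4, 0, 0, 0.1, 0, 0, -0, 0.4, 0, 0, 0.1, 0, 0, -0, 0.4, 0, 0, -0.05, 0, 0, -0, 0.4, -0.068, 0.108, -0.05, 0, 0, -0, 0.4, -0.135, 0.215, -0.05, 0, 0, -0, 0.4]
[-0.068, 0.108, 0, 0, 0, -0, 0.4, -0.135, 0.215, 0, 0, 0, -0, 0.4, -0.203, 0.323, 0, 0, 0, -0, 0.4, -0.203, 0.323, 0, 0, 0, -0, 0.4, -0.203, 0.323, 0, 0, 0, -0, 0.4, -0.203, 0.323, 0, 0, 0, -0, 0.4, -0.203, 0.323, 0, 0, 0, -0, 0.4, -0.203, 0.323, 0, 0, 0, -0, 0.4]
```

jog_arm:
  moves: [0,0,0,0,0,0,0.4,0,0,0,0,0,0,0.4,0,0,0,0,0,0,0.4,0,0,-0.15,0,0,0,0.4,-0.027,0.164,-0.074,0,0,0.01,0.4,-0.053,0.329,0.002,0,0,0.02,0.4,-0.08,0.494,0.079,0,0,0.03,0.4,-0.106,0.658,0.155,0,0,0.04,0.4]

```text
time: 15.35
position: [0.5418, -0.2183, 0.1882]
tool_rot: [3.131, 0.239, 0.002]
ft_force: [0.1, 0.0, 0.4]
grip_width: 0.704
grip_force: 0.0
```

jog_arm:
  moves: [-0.02,0.166,0.076,0,0,0.01,0.4,-0.039,0.331,0.152,0,0,0.02,0.4,-0.059,0.497,0.228,0,0,0.03,0.4,-0.059,0.497,0.352,0,0,0.03,0.4,-0.059,0.497,0.475,0,0,0.03,0.4,-0.059,0.497,0.598,0,0,0.03,0.4,-0.059,0.497,0.598,0,0,0.03,-1,-0.059,0.497,0.598,0,0,0.03,-1]

```text
time: 16.35
position: [0.5471, -0.3668, 0.0093]
tool_rot: [3.135, 0.19, 0.001]
ft_force: [0.6, -0.2, -0.6]
grip_width: 0.554
grip_force: 0.0
```

jog_arm:
  moves: [0,0,0,0,0,0,-1,0,0,0,0,0,0,-1,0,0,0,0,0,0,-1,0,0,-0.167,0,0,0,-1,0,0,-0.335,0,0,0,-1,0,0,-0.503,0,0,0,-1,0,0,-0.703,0,0,0,-1,0,0,-0.903,0,0,0,-1]

```text
time: 17.35
position: [0.546, -0.367, 0.2811]
tool_rot: [3.135, 0.19, -0.001]
ft_force: [-0.4, -0.2, -1.9]
grip_width: 0.341
grip_force: 25.0
```

```bash
python3 - <<'E'
from h import *
json.dump([.5465,-.366,.28,7],open('cmd.json','w'))
A=avg(); r=redV(A); print('pan',.045-(231.42-r[0])/242.7,.045-(236.47-r[1])/242.7,r)
im=snap('top')
for b in blocks(im): print(*b)
plan([(.541,-.18,.28,9,-1,4),(.541,-.18,.28,9,-1,4),(.528,.018,.28,11.2,-1,4),(.528,.018,.235,11.2,-1,3),(.528,.018,.235,11.2,.4,3),(.528,.018,.28,11.2,.4,1),(.4645,-.18,.2,11.2,.4,5)])
E
```

```text
pan 0.014252468518039688 0.013096306898271612 (np.float64(223.95757410932822), np.float64(228.72697368421052), np.float64(0.0), np.float64(0.0))
0.022 [ 0.6241702  -0.28286003] 1.8833793636417566 0.07355287973306257 (np.uint8(57), np.uint8(99), np.uint8(171))
0.03 [ 0.46288541 -0.36760178] 12.334398189870322 0.10762657940187259 (np.uint8(206), np.uint8(134), np.uint8(40))
0.022 [ 0.45722385 -0.20638772] -6.125183953099216 0.1838496698831894 (np.uint8(208), np.uint8(197), np.uint8(42))
0.022 [ 0.45756608 -0.28282533] -10.512404015381764 0.0747167646637028 (np.uint8(125), np.uint8(59), np.uint8(6))
[0.014, -0.154, 0, 0, 0, -0.008, -1, 0.029, -0.309, 0, 0, 0, -0.017, -1, 0.043, -0.463, 0, 0, 0, -0.025, -1, 0.057, -0.618, 0, 0, 0, -0.033, -1, 0.057, -0.618, 0, 0, 0, -0.033, -1, 0.057, -0.618, 0, 0, 0, -0.033, -1, 0.057, -0.618, 0, 0, 0, -0.033, -1, 0.057, -0.618, 0, 0, 0, -0.033, -1]
[0.015, -0.164, 0, 0, 0, -0.01, -1, 0.03, -0.329, 0, 0, 0, -0.019, -1, 0.046, -0.494, 0, 0, 0, -0.028, -1, 0.061, -0.658, 0, 0, 0, -0.037, -1, 0.061, -0.658, 0.05, 0, 0, -0.037, -1, 0.061, -0.658, 0.1, 0, 0, -0.037, -1, 0.061, -0.658, 0.15, 0, 0, -0.037, -1, 0.061, -0.658, 0.15, 0, 0, -0.037, 0.4]
[0, 0, 0, 0, 0, -0, 0.4, 0, 0, 0, 0, 0, -0, 0.4, 0, 0, -0.15, 0, 0, -0, 0.4, -0.068, 0.121, -0.097, 0, 0, -0, 0.4, -0.135, 0.242, -0.043, 0, 0, -0, 0.4, -0.202, 0.363, 0.01, 0, 0, -0, 0.4, -0.269, 0.485, 0.063, 0, 0, -0, 0.4, -0.336, 0.606, 0.117, 0, 0, -0, 0.4]
```

Two big blocks give about 0.014 (tin about 0.002 plus 6 mm a block). I'll drop the third and approach the orange big block.

jog_arm:
  moves: [0.014,-0.154,0,0,0,-0.008,-1,0.029,-0.309,0,0,0,-0.017,-1,0.043,-0.463,0,0,0,-0.025,-1,0.057,-0.618,0,0,0,-0.033,-1,0.057,-0.618,0,0,0,-0.033,-1,0.057,-0.618,0,0,0,-0.033,-1,0.057,-0.618,0,0,0,-0.033,-1,0.057,-0.618,0,0,0,-0.033,-1]

```text
time: 18.7
position: [0.5409, -0.1816, 0.279]
tool_rot: [-3.132, -0.242, 0.001]
ft_force: [-0.0, -0.3, -1.5]
grip_width: 0.345
grip_force: 25.0
```

jog_arm:
  moves: [0.015,-0.164,0,0,0,-0.01,-1,0.03,-0.329,0,0,0,-0.019,-1,0.046,-0.494,0,0,0,-0.028,-1,0.061,-0.658,0,0,0,-0.037,-1,0.061,-0.658,0.05,0,0,-0.037,-1,0.061,-0.658,0.1,0,0,-0.037,-1,0.061,-0.658,0.15,0,0,-0.037,-1,0.061,-0.658,0.15,0,0,-0.037,0.4]

```text
time: 19.7
position: [0.5278, 0.016, 0.2328]
tool_rot: [-3.127, -0.302, 0.005]
ft_force: [-0.2, 0.4, 0.7]
grip_width: 0.391
grip_force: 0.0
```

jog_arm:
  moves: [0,0,0,0,0,0,0.4,0,0,0,0,0,0,0.4,0,0,-0.15,0,0,0,0.4,-0.068,0.121,-0.097,0,0,0,0.4,-0.135,0.242,-0.043,0,0,0,0.4,-0.202,0.363,0.01,0,0,0,0.4,-0.269,0.485,0.063,0,0,0,0.4,-0.336,0.606,0.117,0,0,0,0.4]

```text
time: 20.7
position: [0.4649, -0.1818, 0.1998]
tool_rot: [3.126, 0.305, 0.003]
ft_force: [0.9, 0.1, 0.1]
grip_width: 0.699
grip_force: 0.0
```

```bash
python3 - <<'E'
from h import *
A=avg(); r=redV(A); print('pan',.045-(231.42-r[0])/242.7,.045-(236.47-r[1])/242.7,r)
im=snap('top')
for b in blocks(im): print(*b)
plan([(.464,-.367,.12,12.6,.4,5),(.464,-.367,.009,12.6,.4,3),(.464,-.367,.009,12.6,-1,5),(.464,-.367,.16,12.6,-1,3),
(.464,-.367,.28,12.6,-1,2),(.50,-.2,.28,12,-1,4),(.50,-.2,.28,12,-1,2),(.534,-.014,.28,11.2,-1,4),(.534,-.014,.232,11.2,-1,3),(.534,-.014,.232,11.2,-1,1)])
E
```

```text
pan 0.02136494562201821 0.019352308052407344 (np.float64(225.6837723024638), np.float64(230.24530516431926), np.float64(0.0), np.float64(0.0))
0.03 [ 0.4972495  -0.36331808] -1.2186450686224009 0.9338996989110395 (np.uint8(81), np.uint8(76), np.uint8(47))
0.022 [ 0.4521954  -0.20512666] -2.0002112363128846 0.4791501191421763 (np.uint8(123), np.uint8(106), np.uint8(6))
[-0.025, 0.122, 0.053, 0, 0, -0.005, 0.4, -0.049, 0.244, 0.107, 0, 0, -0.009, 0.4, -0.074, 0.367, 0.16, 0, 0, -0.014, 0.4, -0.098, 0.489, 0.213, 0, 0, -0.019, 0.4, -0.123, 0.611, 0.266, 0, 0, -0.023, 0.4, -0.123, 0.611, 0.39, 0, 0, -0.023, 0.4, -0.123, 0.611, 0.513, 0, 0, -0.023, 0.4, -0.123, 0.611, 0.636, 0, 0, -0.023, 0.4]
[0, 0, 0, 0, 0, -0, -1, 0, 0, 0, 0, 0, -0, -1, 0, 0, 0, 0, 0, -0, -1, 0, 0, 0, 0, 0, -0, -1, 0, 0, 0, 0, 0, -0, -1, 0, 0, -0.167, 0, 0, -0, -1, 0, 0, -0.335, 0, 0, -0, -1, 0, 0, -0.503, 0, 0, -0, -1]
[0, 0, -0.2, 0, 0, -0, -1, 0, 0, -0.4, 0, 0, -0, -1, 0.06, -0.129, -0.4, 0, 0, 0.002, -1, 0.119, -0.258, -0.4, 0, 0, 0.005, -1, 0.179, -0.388, -0.4, 0, 0, 0.007, -1, 0.238, -0.517, -0.4, 0, 0, 0.01, -1, 0.238, -0.517, -0.4, 0, 0, 0.01, -1, 0.238, -0.517, -0.4, 0, 0, 0.01, -1]
[0.06, -0.146, 0, 0, 0, 0.003, -1, 0.12, -0.291, 0, 0, 0, 0.006, -1, 0.18, -0.437, 0, 0, 0, 0.01, -1, 0.24, -0.583, 0, 0, 0, 0.013, -1, 0.24, -0.583, 0.053, 0, 0, 0.013, -1, 0.24, -0.583, 0.107, 0, 0, 0.013, -1, 0.24, -0.583, 0.16, 0, 0, 0.013, -1, 0.24, -0.583, 0.16, 0, 0, 0.013, -1]
```

jog_arm:
  moves: [-0.025,0.122,0.053,0,0,-0.005,0.4,-0.049,0.244,0.107,0,0,-0.009,0.4,-0.074,0.367,0.16,0,0,-0.014,0.4,-0.098,0.489,0.213,0,0,-0.019,0.4,-0.123,0.611,0.266,0,0,-0.023,0.4,-0.123,0.611,0.39,0,0,-0.023,0.4,-0.123,0.611,0.513,0,0,-0.023,0.4,-0.123,0.611,0.636,0,0,-0.023,0.4]

```text
time: 22.05
position: [0.4658, -0.3665, 0.0082]
tool_rot: [3.122, 0.346, 0.003]
ft_force: [0.5, 0.4, 0.0]
grip_width: 0.701
grip_force: 0.0
```

jog_arm:
  moves: [0,0,0,0,0,0,-1,0,0,0,0,0,0,-1,0,0,0,0,0,0,-1,0,0,0,0,0,0,-1,0,0,0,0,0,0,-1,0,0,-0.167,0,0,0,-1,0,0,-0.335,0,0,0,-1,0,0,-0.503,0,0,0,-1]

```text
time: 23.05
position: [0.4636, -0.3675, 0.1608]
tool_rot: [3.123, 0.343, -0.001]
ft_force: [0.7, 0.2, -0.9]
grip_width: 0.34
grip_force: 25.0
```

jog_arm:
  moves: [0,0,-0.2,0,0,0,-1,0,0,-0.4,0,0,0,-1,0.06,-0.129,-0.4,0,0,0.002,-1,0.119,-0.258,-0.4,0,0,0.005,-1,0.179,-0.388,-0.4,0,0,0.007,-1,0.238,-0.517,-0.4,0,0,0.01,-1,0.238,-0.517,-0.4,0,0,0.01,-1,0.238,-0.517,-0.4,0,0,0.01,-1]

```text
time: 24.05
position: [0.4997, -0.2014, 0.2793]
tool_rot: [3.124, 0.326, -0.001]
ft_force: [-0.3, -1.4, -1.4]
grip_width: 0.342
grip_force: 25.0
```

```bash
python3 - <<'E'
from h import *
A=avg(8); r=redV(A); print('pan',.045-(231.42-r[0])/242.7,.045-(236.47-r[1])/242.7,r)
im=snap('top'); b=cv2.resize(im['pixels'][165:235,300:365],None,fx=6,fy=6,interpolation=cv2.INTER_CUBIC)
t=cv2.resize(A[205:250,325:350].clip(0,255).astype(np.uint8),None,fx=9,fy=9,interpolation=cv2.INTER_CUBIC)
c=np.zeros((420,640,3),np.uint8); c[:,:390]=b; c[:405,400:625]=t; cv2.imwrite('pics/p3.png',c[:,:,::-1])
E
```

```text
pan 0.02131976244059994 0.01933512464677811 (np.float64(225.6728063443336), np.float64(230.24113475177305), np.float64(0.0), np.float64(0.0))
```

View pics/p3.png

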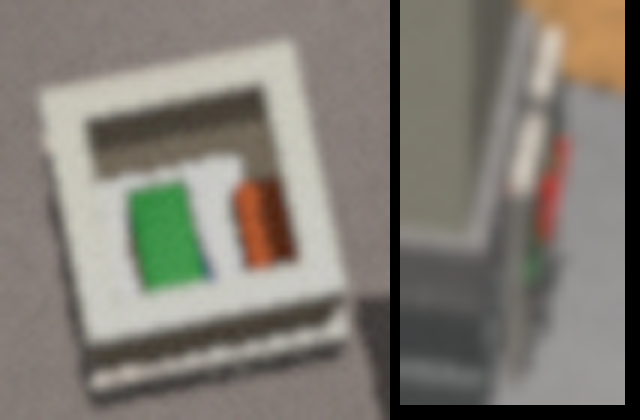

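The top crop shows the green block (on the blue) at left and the red at right in the tin. The gauge shows red just above green, about 0.020. I'll drop the fourth.

jog_arm:
  moves: [0.06,-0.146,0,0,0,0.003,-1,0.12,-0.291,0,0,0,0.006,-1,0.18,-0.437,0,0,0,0.01,-1,0.24,-0.583,0,0,0,0.013,-1,0.24,-0.583,0.053,0,0,0.013,-1,0.24,-0.583,0.107,0,0,0.013,-1,0.24,-0.583,0.16,0,0,0.013,-1,0.24,-0.583,0.16,0,0,0.013,-1]

```text
time: 25.5
position: [0.5332, -0.0158, 0.2295]
tool_rot: [-3.127, -0.302, 0.006]
ft_force: [0.2, -0.1, -1.3]
grip_width: 0.345
grip_force: 25.0
```

```bash
python3 - <<'E'
from h import *
plan([(.534,-.014,.232,11.2,.4,3),(.534,-.014,.29,11.2,.4,1),(.47,.2,.29,17.5,.4,4),(.47,.2,.29,17.5,.4,8)])
E
```

```text
[0, 0, 0, 0, 0, -0, 0.4, 0, 0, 0, 0, 0, -0, 0.4, 0, 0, 0, 0, 0, -0, 0.4, 0, 0, -0.193, 0, 0, -0, 0.4, -0.018, -0.185, -0.193, 0, 0, -0.026, 0.4, -0.035, -0.371, -0.193, 0, 0, -0.053, 0.4, -0.053, -0.556, -0.193, 0, 0, -0.079, 0.4, -0.071, -0.741, -0.193, 0, 0, -0.105, 0.4]
[0, 0, 0, 0, 0, -0, 0.4, 0, 0, 0, 0, 0, -0, 0.4, 0, 0, 0, 0, 0, -0, 0.4, 0, 0, 0, 0, 0, -0, 0.4, 0, 0, 0, 0, 0, -0, 0.4, 0, 0, 0, 0, 0, -0, 0.4, 0, 0, 0, 0, 0, -0, 0.4, 0, 0, 0, 0, 0, -0, 0.4]
```

jog_arm:
  moves: [0,0,0,0,0,0,0.4,0,0,0,0,0,0,0.4,0,0,0,0,0,0,0.4,0,0,-0.193,0,0,0,0.4,-0.018,-0.185,-0.193,0,0,-0.026,0.4,-0.035,-0.371,-0.193,0,0,-0.053,0.4,-0.053,-0.556,-0.193,0,0,-0.079,0.4,-0.071,-0.741,-0.193,0,0,-0.105,0.4]

```text
time: 26.5
position: [0.47, 0.2012, 0.2901]
tool_rot: [3.105, 0.478, 0.003]
ft_force: [0.6, 0.4, 0.2]
grip_width: 0.7
grip_force: 0.0
```

jog_arm:
  moves: [0,0,0,0,0,0,0.4,0,0,0,0,0,0,0.4,0,0,0,0,0,0,0.4,0,0,0,0,0,0,0.4,0,0,0,0,0,0,0.4,0,0,0,0,0,0,0.4,0,0,0,0,0,0,0.4,0,0,0,0,0,0,0.4]

```text
time: 27.5
position: [0.4705, 0.1996, 0.2894]
tool_rot: [3.105, 0.477, -0.0]
ft_force: [-0.1, 0.2, -0.4]
grip_width: 0.7
grip_force: 0.0
```

```bash
python3 - <<'E'
from h import *
A=avg(8); np.save('side4.npy',A); r=redV(A); print('pan',.045-(231.42-r[0])/242.7,.045-(236.47-r[1])/242.7,r)
P=[np.load(f+'.npy') for f in('side_empty','side1','side4','side_press')]
# rim/cradle edge motion by template registration of tin's near face region (rigid vertical motion)
def shift(a,b,box=(300,160,332,212)):
    x0,y0,x1,y1=box; T=a[y0:y1,x0:x1].astype(np.float32).mean(2); S=b.astype(np.float32).mean(2)
    best=None
    for d in np.arange(-2,14,.1):
        M=np.float32([[1,0,-(d*-.043)],[0,1,-d]]); W=cv2.warpAffine(S,M,(640,400),flags=cv2.INTER_LINEAR)
        e=((W[y0:y1,x0:x1]-T)**2).mean()
        if best is None or e<best[0]: best=(e,d)
    return best
for q in P[1:]: print(shift(P[0],q))
im=snap('top'); b=cv2.resize(im['pixels'][165:235,300:365],None,fx=6,fy=6,interpolation=cv2.INTER_CUBIC)
t=cv2.resize(A[205:250,325:350].clip(0,255).astype(np.uint8),None,fx=9,fy=9,interpolation=cv2.INTER_CUBIC)
c=np.zeros((420,640,3),np.uint8); c[:,:390]=b; c[:405,400:625]=t; cv2.imwrite('pics/p4.png',c[:,:,::-1])
E
```

```text
pan 0.026799747197637818 0.023477924669238974 (np.float64(227.0027986448667), np.float64(231.2465923172243), np.float64(0.0), np.float64(0.0))
(np.float32(84.44083), np.float64(1.7000000000000033))
(np.float32(63.232418), np.float64(6.6000000000000085))
(np.float32(1590.4869), np.float64(11.900000000000013))
```

View pics/p4.png

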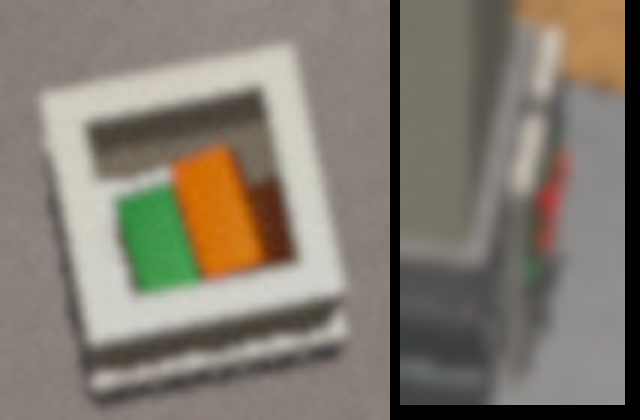

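The fourth (orange) block is in, and the pointer overlaps the band: row 227.0 against a predicted band centre of about 226.7, so the pan is at about 0.026. Now I'll refine the tin pose and check the lids.

```bash
python3 - <<'E'
from h import *
np.set_printoptions(precision=4,suppress=True)
fs=[ctrl.get_image('top') for _ in range(5)]; im=fs[0]; T=np.mean([f['pixels'].astype(float) for f in fs],0); s=snap('side'); S=np.load('side4.npy')
for l in lids(im): print(*l)
g0=np.float32([(306.6,179.9),(348.2,171.6),(357.6,212.9),(314.9,222.1)])
def sub(A,g): return cv2.cornerSubPix(cv2.cvtColor(A.clip(0,255).astype(np.uint8),cv2.COLOR_RGB2GRAY),np.float32(g).reshape(-1,1,2).copy(),(3,3),(-1,-1),(3,50,.001)).reshape(-1,2)
ct=sub(T,g0)
loc=np.array([(1,1),(1,-1),(-1,-1),(-1,1)])*.056
def P(p,z):
    c,si=np.cos(p[2]),np.sin(p[2]); q=loc@np.array([[c,si],[-si,c]])+p[:2]; return np.c_[q,np.full(4,z)]
gs=w2px(s,P([.531,.001,YAW],.2044)); cs=sub(S,gs)
print(ct-g0,'\n',cs-gs)
for nm,f in(('top',lambda p:w2px(im,P(p,.2044))-ct),('side',lambda p:w2px(s,P(p,.2044))-cs)):
    r=least_squares(lambda p:f(p).ravel(),[.531,.001,.2]); print(nm,r.x[:2],np.degrees(r.x[2]),'\n',f(r.x))
r=least_squares(lambda p:np.r_[(w2px(im,P(p,p[3]))-ct).ravel(),(w2px(s,P(p,p[3]))-cs).ravel()],[.531,.001,.2,.204]); print('both',r.x,np.degrees(r.x[2]),r.fun)
E
```

```text
Traceback (most recent call last):
  File "h.py", line 70, in lids
    hm=cv2.erode(M,np.ones((5,5)))&(1-m); v,u=np.nonzero(hm); hw=px2w(im,np.c_[u,v],.045)[:,:2]
                                                                 ~~~~^^^^^^^^^^^^^^^^^^^^
  File "h.py", line 12, in px2w
    K,D=KD(im); u=cv2.undistortPoints(np.array(uv,float).reshape(-1,1,2),K,D).reshape(-1,2)
                  ~~~~~~~~~~~~~~~~~~~^^^^^^^^^^^^^^^^^^^^^^^^^^^^^^^^^^^^^^^^
cv2.error: OpenCV(4.12.0) /io/opencv/modules/calib3d/src/undistort.dispatch.cpp:347: error: (-215:Assertion failed) CV_IS_MAT(_src) && CV_IS_MAT(_dst) && (_src->rows == 1 || _src->cols == 1) && (_dst->rows == 1 || _dst->cols == 1) && _src->cols + _src->rows - 1 == _dst->rows + _dst->cols - 1 && (CV_MAT_TYPE(_src->type) == CV_32FC2 || CV_MAT_TYPE(_src->type) == CV_64FC2) && (CV_MAT_TYPE(_dst->type) == CV_32FC2 || CV_MAT_TYPE(_dst->type) == CV_64FC2) in function 'cvUndistortPointsInternal'
```

```bash
sed -i 's/hm=cv2.erode(M,np.ones((5,5)))&(1-m); v,u=.*/hm=cv2.erode(M,np.ones((5,5)))\&(1-m)\n        if hm.sum()<5: out.append((p[:2],np.degrees(p[2]),e,None,None)); continue/' h.py
cat > tin.py <<'E'
from h import *
np.set_printoptions(precision=4,suppress=True)
fs=[ctrl.get_image('top') for _ in range(5)]; im=fs[0]; T=np.mean([f['pixels'].astype(float) for f in fs],0); s=snap('side'); S=np.load('side4.npy')
for l in lids(im): print(*l)
g0=np.float32([(306.6,179.9),(348.2,171.6),(357.6,212.9),(314.9,222.1)])
def sub(A,g): return cv2.cornerSubPix(cv2.cvtColor(A.clip(0,255).astype(np.uint8),cv2.COLOR_RGB2GRAY),np.float32(g).reshape(-1,1,2).copy(),(3,3),(-1,-1),(3,50,.001)).reshape(-1,2)
ct=sub(T,g0)
loc=np.array([(1,1),(1,-1),(-1,-1),(-1,1)])*.056
def P(p,z):
    c,si=np.cos(p[2]),np.sin(p[2]); q=loc@np.array([[c,si],[-si,c]])+p[:2]; return np.c_[q,np.full(4,z)]
gs=w2px(s,P([.531,.001,YAW],.2044)); cs=sub(S,gs)
print(ct-g0,'\n',cs-gs)
for nm,f in(('top',lambda p:w2px(im,P(p,.2044))-ct),('side',lambda p:w2px(s,P(p,.2044))-cs)):
    r=least_squares(lambda p:f(p).ravel(),[.531,.001,.2]); print(nm,r.x[:2],np.degrees(r.x[2]),'\n',f(r.x))
r=least_squares(lambda p:np.r_[(w2px(im,P(p,p[3]))-ct).ravel(),(w2px(s,P(p,p[3]))-cs).ravel()],[.531,.001,.2,.204]); print('both',r.x,np.degrees(r.x[2]),r.fun)
E
python3 tin.py
```

```text
[0.4523 0.199 ] -68.70770624143613 0.3698777428218709 None None
[[-0.3146  0.5208]
 [-0.0461  0.4111]
 [-1.2275  0.7571]
 [-0.3668  0.1036]] 
 [[-0.1074  0.249 ]
 [ 0.3288 -1.2842]
 [-0.2902  0.1066]
 [-1.3859  0.8438]]
top [0.5314 0.0032] 10.388118779585792 
 [[-0.1123 -0.042 ]
 [-0.0809  0.109 ]
 [ 0.5119  0.0071]
 [-0.3228 -0.0799]]
side [0.5299 0.0008] 12.97974911972455 
 [[-0.6937 -0.6381]
 [-0.0957  0.9384]
 [ 0.3328  0.2387]
 [ 0.4488 -0.6358]]
both [0.5306 0.0027 0.1971 0.2035] 11.291781026616322 [-0.1755  0.6996 -0.3094  0.2127  0.942  -0.062   0.2804  0.5125  0.1884
 -0.3294 -0.3069  1.1505  0.3929 -0.2776  1.5347 -0.9576]
```

```bash
python3 - <<'E'
from h import *
plan([(.4582,.2012,.1,17.2,.2,4),(.4582,.2012,.032,17.2,.2,3),(.4582,.2012,.032,17.2,.2,1),(.4582,.2012,.032,17.2,-1,5),(.4582,.2012,.16,17.2,-1,3),
(.4582,.2012,.38,17.2,-1,4),(.531,.002,.38,11.3,-1,4)])
E
```

```text
[-0.009, -0.004, 0.158, 0, 0, 0.001, 0.2, -0.018, -0.008, 0.317, 0, 0, 0.002, 0.2, -0.027, -0.012, 0.475, 0, 0, 0.004, 0.2, -0.036, -0.016, 0.633, 0, 0, 0.005, 0.2, -0.036, -0.016, 0.709, 0, 0, 0.005, 0.2, -0.036, -0.016, 0.784, 0, 0, 0.005, 0.2, -0.036, -0.016, 0.86, 0, 0, 0.005, 0.2, -0.036, -0.016, 0.86, 0, 0, 0.005, 0.2]
[0, 0, 0, 0, 0, -0, -1, 0, 0, 0, 0, 0, -0, -1, 0, 0, 0, 0, 0, -0, -1, 0, 0, 0, 0, 0, -0, -1, 0, 0, 0, 0, 0, -0, -1, 0, 0, -0.143, 0, 0, -0, -1, 0, 0, -0.285, 0, 0, -0, -1, 0, 0, -0.427, 0, 0, -0, -1]
[0, 0, -0.183, 0, 0, -0, -1, 0, 0, -0.367, 0, 0, -0, -1, 0, 0, -0.55, 0, 0, -0, -1, 0, 0, -0.733, 0, 0, -0, -1, 0.009, 0.177, -0.733, 0, 0, 0.025, -1, 0.018, 0.353, -0.733, 0, 0, 0.049, -1, 0.027, 0.53, -0.733, 0, 0, 0.074, -1, 0.035, 0.706, -0.733, 0, 0, 0.098, -1]
```

jog_arm:
  moves: [-0.009,-0.004,0.158,0,0,0.001,-0.2,-0.018,-0.008,0.317,0,0,0.002,-0.2,-0.027,-0.012,0.475,0,0,0.004,-0.2,-0.036,-0.016,0.633,0,0,0.005,-0.2,-0.036,-0.016,0.709,0,0,0.005,-0.2,-0.036,-0.016,0.784,0,0,0.005,-0.2,-0.036,-0.016,0.86,0,0,0.005,-0.2,-0.036,-0.016,0.86,0,0,0.005,-0.2]
  newtons: 30

```text
time: 29.55
position: [0.4573, 0.2003, 0.03]
tool_rot: [3.106, 0.469, -0.006]
ft_force: [-0.5, -0.1, -0.0]
grip_width: 0.401
grip_force: 0.0
```

jog_arm:
  moves: [0,0,0,0,0,0,-1,0,0,0,0,0,0,-1,0,0,0,0,0,0,-1,0,0,0,0,0,0,-1,0,0,0,0,0,0,-1,0,0,-0.143,0,0,0,-1,0,0,-0.285,0,0,0,-1,0,0,-0.427,0,0,0,-1]

```text
time: 30.55
position: [0.4583, 0.2006, 0.1604]
tool_rot: [3.106, 0.469, -0.001]
ft_force: [1.3, -0.1, -0.5]
grip_width: 0.162
grip_force: 30.0
```

jog_arm:
  moves: [0,0,-0.183,0,0,0,-1,0,0,-0.367,0,0,0,-1,0,0,-0.55,0,0,0,-1,0,0,-0.733,0,0,0,-1,0.009,0.177,-0.733,0,0,0.025,-1,0.018,0.353,-0.733,0,0,0.049,-1,0.027,0.53,-0.733,0,0,0.074,-1,0.035,0.706,-0.733,0,0,0.098,-1]

```text
time: 31.55
position: [0.5314, -0.0001, 0.3791]
tool_rot: [3.126, 0.307, -0.001]
ft_force: [0.6, -0.9, -0.8]
grip_width: 0.16
grip_force: 30.0
```

```bash
python3 - <<'E'
from h import *
A=avg(5); im=snap('top')
c=cv2.resize(A[90:220,230:400].clip(0,255).astype(np.uint8),None,fx=3,fy=3,interpolation=cv2.INTER_CUBIC)
d=cv2.resize(im['pixels'][140:260,285:375],None,fx=3,fy=3,interpolation=cv2.INTER_CUBIC)
o=np.zeros((390,790,3),np.uint8); o[:390,:510]=c; o[:360,515:785]=d
cv2.imwrite('pics/l1.png',o[:,:,::-1])
E
```

```text
(no output)
```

View pics/l1.png

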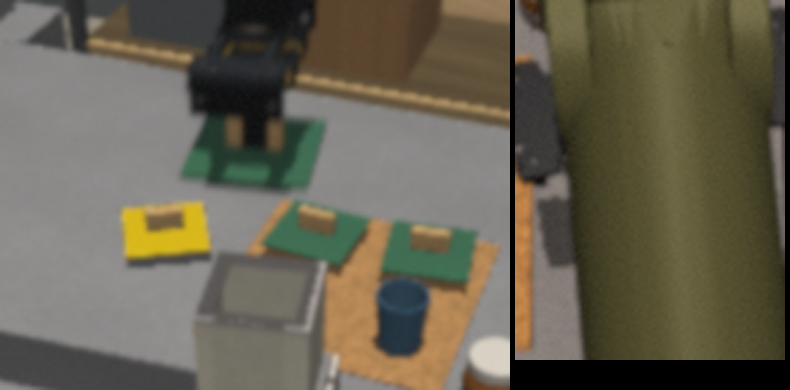

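Lid 1 is held over the tin; its plug isn't visible from here, so I'll try it. One lid on the board also looks slightly turned, so I'll re-measure it later.

```bash
python3 - <<'E'
from h import *
plan([(.531,.002,.25,11.3,-1,4),(.531,.002,.236,11.3,-1,2),(.531,.002,.236,11.3,-1,2),(.531,.002,.212,11.3,-1,6),(.531,.002,.212,11.3,-1,2)])
E
```

```text
[0, 0, 0.108, 0, 0, 0, -1, 0, 0, 0.217, 0, 0, 0, -1, 0, 0, 0.325, 0, 0, 0, -1, 0, 0, 0.433, 0, 0, 0, -1, 0, 0, 0.456, 0, 0, 0, -1, 0, 0, 0.48, 0, 0, 0, -1, 0, 0, 0.48, 0, 0, 0, -1, 0, 0, 0.48, 0, 0, 0, -1]
[0, 0, 0.013, 0, 0, 0, -1, 0, 0, 0.026, 0, 0, 0, -1, 0, 0, 0.04, 0, 0, 0, -1, 0, 0, 0.053, 0, 0, 0, -1, 0, 0, 0.066, 0, 0, 0, -1, 0, 0, 0.08, 0, 0, 0, -1, 0, 0, 0.08, 0, 0, 0, -1, 0, 0, 0.08, 0, 0, 0, -1]
```

jog_arm:
  moves: [0,0,0.108,0,0,0,-1,0,0,0.217,0,0,0,-1,0,0,0.325,0,0,0,-1,0,0,0.433,0,0,0,-1,0,0,0.456,0,0,0,-1,0,0,0.48,0,0,0,-1,0,0,0.48,0,0,0,-1,0,0,0.48,0,0,0,-1]

```text
time: 32.85
position: [0.5319, 0.0018, 0.2365]
tool_rot: [3.126, 0.309, 0.003]
ft_force: [-0.2, 0.8, -0.6]
grip_width: 0.162
grip_force: 30.0
```

jog_arm:
  moves: [0,0,0.013,0,0,0,-1,0,0,0.026,0,0,0,-1,0,0,0.04,0,0,0,-1,0,0,0.053,0,0,0,-1,0,0,0.066,0,0,0,-1,0,0,0.08,0,0,0,-1,0,0,0.08,0,0,0,-1,0,0,0.08,0,0,0,-1]

```text
time: 33.85
position: [0.5314, 0.0018, 0.2117]
tool_rot: [3.126, 0.309, 0.001]
ft_force: [-0.4, 0.9, 3.2]
grip_width: 0.156
grip_force: 30.0
```

```bash
cat >> h.py <<'E'
def pan(A):
    r=redV(A); return .045-(231.42-r[0])/242.7
E
python3 - <<'E'
from h import *
print('pan',pan(avg(5))); s=ctrl.get_state(); print(s['position'],s['ft_force'],s['torque'])
E
```

```text
pan 0.04304221548940145
[0.53139363 0.00172916 0.21160913] [-0.37273483  1.09616533  3.80362625] [ 0.06153446 -0.03095933  0.01292445]
```

jog_arm:
  moves: [0.007,0,0,0,0,0,-1,0.007,0.007,0,0,0,0,-1,0,0.007,0,0,0,0,-1,-0.007,0.007,0,0,0,0,-1,-0.007,0,0,0,0,0,-1,-0.007,-0.007,0,0,0,0,-1,0,-0.007,0,0,0,0,-1,0,0,0,0,0,0,-1]

```text
time: 35.1
position: [0.5306, 0.0025, 0.2111]
tool_rot: [-3.125, -0.309, 0.003]
ft_force: [1.6, 3.5, 2.6]
grip_width: 0.157
grip_force: 30.0
```

```bash
python3 - <<'E'
from h import *
print('pan',pan(avg(5))); s=ctrl.get_state(); print(s['position'],s['ft_force'],s['torque'])
plan([(.531,.002,.29,11.3,-1,4),(.50,.12,.29,15,-1,4),(.458,.201,.29,17.2,-1,3),(.458,.201,.05,17.2,-1,5),
(.458,.201,.033,17.2,-1,3),(.458,.201,.033,17.2,-.2,3),(.458,.201,.1,17.2,-.2,2)])
E
```

```text
pan 0.04303790922354573
[0.53067932 0.00243808 0.21113378] [0.68923173 3.02232777 3.25198767] [ 0.62953485 -0.10671377 -0.0827061 ]
[0, 0, -0.065, 0, 0, 0, -1, 0, 0, -0.13, 0, 0, 0, -1, 0, 0, -0.195, 0, 0, 0, -1, 0, 0, -0.26, 0, 0, 0, -1, -0.006, -0.101, -0.26, 0, 0, -0.015, -1, -0.012, -0.203, -0.26, 0, 0, -0.031, -1, -0.018, -0.304, -0.26, 0, 0, -0.046, -1, -0.024, -0.406, -0.26, 0, 0, -0.061, -1]
[-0.022, -0.099, 0, 0, 0, -0.013, -1, -0.043, -0.198, 0, 0, 0, -0.025, -1, -0.065, -0.297, 0, 0, 0, -0.037, -1, -0.065, -0.297, 0.16, 0, 0, -0.037, -1, -0.065, -0.297, 0.32, 0, 0, -0.037, -1, -0.065, -0.297, 0.48, 0, 0, -0.037, -1, -0.065, -0.297, 0.64, 0, 0, -0.037, -1, -0.065, -0.297, 0.8, 0, 0, -0.037, -1]
[0, 0, 0.019, 0, 0, -0, -1, 0, 0, 0.037, 0, 0, -0, -1, 0, 0, 0.056, 0, 0, -0, -1, 0, 0, 0.056, 0, 0, -0, -0.2, 0, 0, 0.056, 0, 0, -0, -0.2, 0, 0, 0.056, 0, 0, -0, -0.2, 0, 0, -0.055, 0, 0, -0, -0.2, 0, 0, -0.167, 0, 0, -0, -0.2]
```

jog_arm:
  moves: [0,0,-0.065,0,0,0,-1,0,0,-0.13,0,0,0,-1,0,0,-0.195,0,0,0,-1,0,0,-0.26,0,0,0,-1,-0.006,-0.101,-0.26,0,0,-0.015,-1,-0.012,-0.203,-0.26,0,0,-0.031,-1,-0.018,-0.304,-0.26,0,0,-0.046,-1,-0.024,-0.406,-0.26,0,0,-0.061,-1]

```text
time: 36.35
position: [0.4984, 0.1223, 0.2882]
tool_rot: [3.114, 0.414, -0.004]
ft_force: [0.8, 0.2, -0.7]
grip_width: 0.159
grip_force: 30.0
```

```bash
python3 - <<'E'
from h import *
im=snap('top')
for l in lids(im): print(*l)
print('pan',pan(avg(5)))
E
```

```text
[0.60073953 0.42538127] 18.799824626040756 0.4861742768782973 None None
[0.46735144 0.35705042] -3.2226490564699475 0.1667994899585591 -4.363578796386719 [0.46562252 0.35912784]
pan 0.02682472136010106
```

jog_arm:
  moves: [-0.022,-0.099,0,0,0,-0.013,-1,-0.043,-0.198,0,0,0,-0.025,-1,-0.065,-0.297,0,0,0,-0.037,-1,-0.065,-0.297,0.16,0,0,-0.037,-1,-0.065,-0.297,0.32,0,0,-0.037,-1,-0.065,-0.297,0.48,0,0,-0.037,-1,-0.065,-0.297,0.64,0,0,-0.037,-1,-0.065,-0.297,0.8,0,0,-0.037,-1]

```text
time: 37.65
position: [0.4582, 0.201, 0.0481]
tool_rot: [-3.106, -0.468, -0.001]
ft_force: [0.5, -0.9, -1.0]
grip_width: 0.161
grip_force: 30.0
```

jog_arm:
  moves: [0,0,0.019,0,0,0,-1,0,0,0.037,0,0,0,-1,0,0,0.056,0,0,0,-1,0,0,0.056,0,0,0,-0.2,0,0,0.056,0,0,0,-0.2,0,0,0.056,0,0,0,-0.2,0,0,-0.055,0,0,0,-0.2,0,0,-0.167,0,0,0,-0.2]

```text
time: 38.65
position: [0.4583, 0.2007, 0.1003]
tool_rot: [-3.106, -0.469, 0.001]
ft_force: [0.9, -0.1, -0.4]
grip_width: 0.401
grip_force: 0.0
```

```bash
python3 - <<'E'
from h import *
im=snap('top')
for l in lids(im): print(*l)
plan([(.458,.201,.16,17.2,-.2,2),(.467,.358,.16,-3.5,-.2,4),(.467,.358,.1,-3.5,-.2,2)])
E
```

```text
[0.61879284 0.37010284] 11.344732407555412 0.24984200547714341 8.866047859191895 [0.61588797 0.37028854]
[0, 0, -0.1, 0, 0, -0, -0.2, 0, 0, -0.2, 0, 0, -0, -0.2, 0.046, -0.122, -0.2, 0, 0, 0.086, -0.2, 0.092, -0.245, -0.2, 0, 0, 0.172, -0.2, 0.137, -0.368, -0.2, 0, 0, 0.259, -0.2, 0.183, -0.491, -0.2, 0, 0, 0.345, -0.2, 0.183, -0.491, -0.1, 0, 0, 0.345, -0.2, 0.183, -0.491, 0, 0, 0, 0.345, -0.2]
```

```bash
python3 - <<'E'
from h import *
plan([(.467,.358,.032,-3.5,-.2,3),(.467,.358,.032,-3.5,-1,5),(.467,.358,.16,-3.5,-1,4),
(.467,.358,.29,-3.5,-1,4),(.49,.22,.29,4,-1,3),(.49,.22,.29,4,-1,1),(.531,.002,.29,11.3,-1,4),(.531,.002,.236,11.3,-1,2),(.531,.002,.236,11.3,-1,2),(.531,.002,.212,11.3,-1,6),(.531,.002,.212,11.3,-1,2)])
E
```

```text
[0, 0, 0.076, 0, 0, -0, -0.2, 0, 0, 0.151, 0, 0, -0, -0.2, 0, 0, 0.227, 0, 0, -0, -0.2, 0, 0, 0.227, 0, 0, -0, -1, 0, 0, 0.227, 0, 0, -0, -1, 0, 0, 0.227, 0, 0, -0, -1, 0, 0, 0.227, 0, 0, -0, -1, 0, 0, 0.227, 0, 0, -0, -1]
[0, 0, -0.107, 0, 0, -0, -1, 0, 0, -0.214, 0, 0, -0, -1, 0, 0, -0.32, 0, 0, -0, -1, 0, 0, -0.427, 0, 0, -0, -1, 0, 0, -0.535, 0, 0, -0, -1, 0, 0, -0.644, 0, 0, -0, -1, 0, 0, -0.752, 0, 0, -0, -1, 0, 0, -0.86, 0, 0, -0, -1]
!! far [ 2.85694891e-01  1.17154913e+00 -3.33333333e-04]
[0.035, 0.152, 0, 0, 0, -0.042, -1, 0.07, 0.303, 0, 0, 0, -0.083, -1, 0.105, 0.455, 0, 0, 0, -0.125, -1, 0.105, 0.455, 0, 0, 0, -0.125, -1, 0.15, 0.634, 0, 0, 0, -0.155, -1, 0.195, 0.813, 0, 0, 0, -0.186, -1, 0.241, 0.992, 0, 0, 0, -0.216, -1, 0.286, 1.172, 0, 0, 0, -0.247, -1]
[0, -0.001, 0.09, 0, 0, 0, -1, 0, -0.001, 0.18, 0, 0, 0, -1, 0, -0.001, 0.18, 0, 0, 0, -1, 0, -0.001, 0.18, 0, 0, 0, -1, 0, -0.001, 0.193, 0, 0, 0, -1, 0, -0.001, 0.206, 0, 0, 0, -1, 0, -0.001, 0.22, 0, 0, 0, -1, 0, -0.001, 0.233, 0, 0, 0, -1]
[0, 0, 0.013, 0, 0, 0, -1, 0, 0, 0.027, 0, 0, 0, -1, 0, 0, 0.027, 0, 0, 0, -1, 0, 0, 0.027, 0, 0, 0, -1, 0, 0, 0.027, 0, 0, 0, -1, 0, 0, 0.027, 0, 0, 0, -1, 0, 0, 0.027, 0, 0, 0, -1, 0, 0, 0.027, 0, 0, 0, -1]
```

jog_arm:
  moves: [0,0,-0.1,0,0,0,-0.2,0,0,-0.2,0,0,0,-0.2,0.046,-0.122,-0.2,0,0,0.086,-0.2,0.092,-0.245,-0.2,0,0,0.172,-0.2,0.137,-0.368,-0.2,0,0,0.259,-0.2,0.183,-0.491,-0.2,0,0,0.345,-0.2,0.183,-0.491,-0.1,0,0,0.345,-0.2,0.183,-0.491,0,0,0,0.345,-0.2]

```text
time: 39.7
position: [0.4676, 0.3586, 0.099]
tool_rot: [-3.139, 0.095, -0.001]
ft_force: [0.8, -0.8, -0.1]
grip_width: 0.401
grip_force: 0.0
```

Only the third call goes out of range, so I'll send the first two and re-plan the transfer.

jog_arm:
  moves: [0,0,0.076,0,0,0,-0.2,0,0,0.151,0,0,0,-0.2,0,0,0.227,0,0,0,-0.2,0,0,0.227,0,0,0,-1,0,0,0.227,0,0,0,-1,0,0,0.227,0,0,0,-1,0,0,0.227,0,0,0,-1,0,0,0.227,0,0,0,-1]

```text
time: 40.7
position: [0.4683, 0.3583, 0.0327]
tool_rot: [-3.139, 0.097, -0.003]
ft_force: [-0.4, -0.1, 5.8]
grip_width: 0.158
grip_force: 30.0
```

jog_arm:
  moves: [0,0,-0.107,0,0,0,-1,0,0,-0.214,0,0,0,-1,0,0,-0.32,0,0,0,-1,0,0,-0.427,0,0,0,-1,0,0,-0.535,0,0,0,-1,0,0,-0.644,0,0,0,-1,0,0,-0.752,0,0,0,-1,0,0,-0.86,0,0,0,-1]

```text
time: 41.7
position: [0.4673, 0.3573, 0.2901]
tool_rot: [3.139, -0.097, -0.001]
ft_force: [-0.2, -0.1, -1.0]
grip_width: 0.161
grip_force: 30.0
```

```bash
python3 - <<'E'
from h import *
json.dump([.467,.358,.29,-3.5],open('cmd.json','w'))
plan([(.52,.08,.29,9,-1,7),(.52,.08,.29,9,-1,1),(.531,.002,.29,11.3,-1,2),(.531,.002,.236,11.3,-1,3),(.531,.002,.236,11.3,-1,3),(.531,.002,.212,11.3,-1,6),(.531,.002,.212,11.3,-1,2)])
E
```

```text
[0.033, 0.131, 0, 0, 0, -0.03, -1, 0.067, 0.261, 0, 0, 0, -0.06, -1, 0.1, 0.392, 0, 0, 0, -0.089, -1, 0.133, 0.522, 0, 0, 0, -0.119, -1, 0.166, 0.653, 0, 0, 0, -0.149, -1, 0.2, 0.784, 0, 0, 0, -0.179, -1, 0.233, 0.914, 0, 0, 0, -0.208, -1, 0.233, 0.914, 0, 0, 0, -0.208, -1]
[-0.002, 0.131, 0, 0, 0, -0.02, -1, -0.004, 0.263, 0, 0, 0, -0.039, -1, -0.004, 0.263, 0.06, 0, 0, -0.039, -1, -0.004, 0.263, 0.12, 0, 0, -0.039, -1, -0.004, 0.263, 0.18, 0, 0, -0.039, -1, -0.004, 0.263, 0.18, 0, 0, -0.039, -1, -0.004, 0.263, 0.18, 0, 0, -0.039, -1, -0.004, 0.263, 0.18, 0, 0, -0.039, -1]
[0, 0, 0.013, 0, 0, 0, -1, 0, 0, 0.027, 0, 0, 0, -1, 0, 0, 0.04, 0, 0, 0, -1, 0, 0, 0.053, 0, 0, 0, -1, 0, 0, 0.067, 0, 0, 0, -1, 0, 0, 0.08, 0, 0, 0, -1, 0, 0, 0.08, 0, 0, 0, -1, 0, 0, 0.08, 0, 0, 0, -1]
```

jog_arm:
  moves: [0.033,0.131,0,0,0,-0.03,-1,0.067,0.261,0,0,0,-0.06,-1,0.1,0.392,0,0,0,-0.089,-1,0.133,0.522,0,0,0,-0.119,-1,0.166,0.653,0,0,0,-0.149,-1,0.2,0.784,0,0,0,-0.179,-1,0.233,0.914,0,0,0,-0.208,-1,0.233,0.914,0,0,0,-0.208,-1]

```text
time: 42.7
position: [0.5208, 0.0749, 0.2887]
tool_rot: [3.131, 0.233, -0.002]
ft_force: [-0.2, 0.3, 0.1]
grip_width: 0.162
grip_force: 30.0
```

jog_arm:
  moves: [-0.002,0.131,0,0,0,-0.02,-1,-0.004,0.263,0,0,0,-0.039,-1,-0.004,0.263,0.06,0,0,-0.039,-1,-0.004,0.263,0.12,0,0,-0.039,-1,-0.004,0.263,0.18,0,0,-0.039,-1,-0.004,0.263,0.18,0,0,-0.039,-1,-0.004,0.263,0.18,0,0,-0.039,-1,-0.004,0.263,0.18,0,0,-0.039,-1]

```text
time: 43.7
position: [0.5319, 0.0018, 0.2362]
tool_rot: [3.126, 0.309, 0.002]
ft_force: [-0.4, -0.5, -0.6]
grip_width: 0.157
grip_force: 30.0
```

jog_arm:
  moves: [0,0,0.013,0,0,0,-1,0,0,0.027,0,0,0,-1,0,0,0.04,0,0,0,-1,0,0,0.053,0,0,0,-1,0,0,0.067,0,0,0,-1,0,0,0.08,0,0,0,-1,0,0,0.08,0,0,0,-1,0,0,0.08,0,0,0,-1]

```text
time: 44.7
position: [0.5327, 0.0017, 0.2124]
tool_rot: [3.126, 0.309, 0.005]
ft_force: [3.5, 0.4, 5.7]
grip_width: 0.156
grip_force: 30.0
```

```bash
python3 - <<'E'
from h import *
print('pan',pan(avg(5))); s=ctrl.get_state(); print(s['position'],s['ft_force'],s['torque'])
E
```

```text
pan 0.045067322726730884
[0.53274408 0.00169241 0.21236702] [2.66847058 0.67842334 5.79351828] [ 0.05652656 -0.46315653 -0.002247  ]
```

jog_arm:
  moves: [0.007,0,0,0,0,0,-1,0.007,0.007,0,0,0,0,-1,0,0.007,0,0,0,0,-1,-0.007,0.007,0,0,0,0,-1,-0.007,0,0,0,0,0,-1,-0.007,-0.007,0,0,0,0,-1,0,-0.007,0,0,0,0,-1,0,0,0,0,0,0,-1]

```text
time: 45.95
position: [0.5311, 0.0023, 0.2119]
tool_rot: [-3.125, -0.309, 0.002]
ft_force: [-0.6, 2.6, 7.3]
grip_width: 0.157
grip_force: 30.0
```

```bash
python3 - <<'E'
from h import *
print('pan',pan(avg(5))); s=ctrl.get_state(); print(s['position'],s['ft_force'],s['torque'])
plan([(.531,.002,.29,11.3,-1,4),(.52,.08,.29,9,-1,4),(.467,.358,.29,-3.5,-1,7),(.467,.358,.24,-3.5,-1,1),(.467,.358,.05,-3.5,-1,5),
(.467,.358,.033,-3.5,-1,3),(.467,.358,.033,-3.5,-.2,3),(.467,.358,.16,-3.5,-.2,3),(.467,.358,.16,-3.5,-.2,2)])
E
```

```text
pan 0.0450698721548466
[0.53112985 0.00236525 0.21191484] [0.0651678  1.50566792 8.18756685] [ 0.22732772  0.42382328 -0.03251699]
[0, 0, -0.065, 0, 0, 0, -1, 0, 0, -0.13, 0, 0, 0, -1, 0, 0, -0.195, 0, 0, 0, -1, 0, 0, -0.26, 0, 0, 0, -1, 0.003, -0.066, -0.26, 0, 0, 0.01, -1, 0.007, -0.131, -0.26, 0, 0, 0.019, -1, 0.011, -0.197, -0.26, 0, 0, 0.029, -1, 0.015, -0.262, -0.26, 0, 0, 0.039, -1]
[-0.005, -0.135, 0, 0, 0, 0.029, -1, -0.009, -0.27, 0, 0, 0, 0.059, -1, -0.013, -0.405, 0, 0, 0, 0.089, -1, -0.017, -0.539, 0, 0, 0, 0.119, -1, -0.022, -0.674, 0, 0, 0, 0.148, -1, -0.026, -0.809, 0, 0, 0, 0.178, -1, -0.03, -0.943, 0, 0, 0, 0.208, -1, -0.03, -0.943, 0.167, 0, 0, 0.208, -1]
[0, 0, 0.126, 0, 0, -0, -1, 0, 0, 0.253, 0, 0, -0, -1, 0, 0, 0.38, 0, 0, -0, -1, 0, 0, 0.506, 0, 0, -0, -1, 0, 0, 0.633, 0, 0, -0, -1, 0, 0, 0.652, 0, 0, -0, -1, 0, 0, 0.671, 0, 0, -0, -1, 0, 0, 0.69, 0, 0, -0, -1]
[0, 0, 0, 0, 0, -0, -0.2, 0, 0, 0, 0, 0, -0, -0.2, 0, 0, 0, 0, 0, -0, -0.2, 0, 0, -0.141, 0, 0, -0, -0.2, 0, 0, -0.283, 0, 0, -0, -0.2, 0, 0, -0.424, 0, 0, -0, -0.2, 0, 0, -0.424, 0, 0, -0, -0.2, 0, 0, -0.424, 0, 0, -0, -0.2]
```

jog_arm:
  moves: [0,0,-0.065,0,0,0,-1,0,0,-0.13,0,0,0,-1,0,0,-0.195,0,0,0,-1,0,0,-0.26,0,0,0,-1,0.003,-0.066,-0.26,0,0,0.01,-1,0.007,-0.131,-0.26,0,0,0.019,-1,0.011,-0.197,-0.26,0,0,0.029,-1,0.015,-0.262,-0.26,0,0,0.039,-1]

```text
time: 47.2
position: [0.5192, 0.0799, 0.2878]
tool_rot: [3.132, 0.244, -0.006]
ft_force: [0.3, -0.5, -0.4]
grip_width: 0.157
grip_force: 30.0
```

```bash
python3 - <<'E'
from h import *
im=snap('top',)
for l in lids(im): print(*l)
ims=snap('side'); c=np.hstack([cv2.resize(im['pixels'][145:265,180:370],None,fx=2.1,fy=2.1),cv2.resize(ims['pixels'][140:260,240:420],None,fx=2.1,fy=2.1)]); cv2.imwrite('pics/b2.png',c[:,:,::-1])
E
```

```text
[0.61615588 0.36749889] 7.084132890518729 0.1154040404040404 8.109834671020508 [0.61616739 0.37041927]
[0.44378822 0.26491249] 12.426152313117452 0.4593880560334235 None None
```

View pics/b2.png

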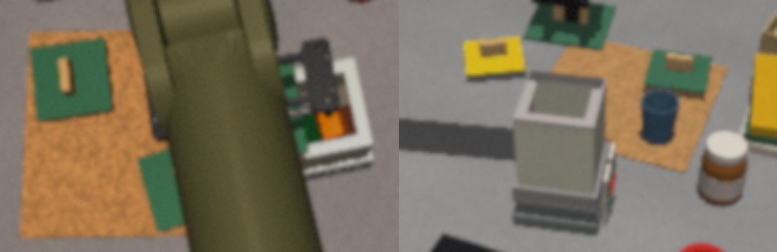

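Lid A is at the upper left of the board, lid B is where I put it down (partly hidden by the arm), and lid C's spot is free.

jog_arm:
  moves: [-0.005,-0.135,0,0,0,0.029,-1,-0.009,-0.27,0,0,0,0.059,-1,-0.013,-0.405,0,0,0,0.089,-1,-0.017,-0.539,0,0,0,0.119,-1,-0.022,-0.674,0,0,0,0.148,-1,-0.026,-0.809,0,0,0,0.178,-1,-0.03,-0.943,0,0,0,0.208,-1,-0.03,-0.943,0.167,0,0,0.208,-1]

```text
time: 48.3
position: [0.4674, 0.3624, 0.2414]
tool_rot: [-3.135, 0.088, -0.006]
ft_force: [0.3, -0.3, -1.6]
grip_width: 0.157
grip_force: 30.0
```

jog_arm:
  moves: [0,0,0.126,0,0,0,-1,0,0,0.253,0,0,0,-1,0,0,0.38,0,0,0,-1,0,0,0.506,0,0,0,-1,0,0,0.633,0,0,0,-1,0,0,0.652,0,0,0,-1,0,0,0.671,0,0,0,-1,0,0,0.69,0,0,0,-1]

```text
time: 49.3
position: [0.4688, 0.3581, 0.0335]
tool_rot: [-3.139, 0.098, -0.003]
ft_force: [-1.0, 0.8, 1.6]
grip_width: 0.158
grip_force: 30.0
```

jog_arm:
  moves: [0,0,0,0,0,0,-0.2,0,0,0,0,0,0,-0.2,0,0,0,0,0,0,-0.2,0,0,-0.141,0,0,0,-0.2,0,0,-0.283,0,0,0,-0.2,0,0,-0.424,0,0,0,-0.2,0,0,-0.424,0,0,0,-0.2,0,0,-0.424,0,0,0,-0.2]

```text
time: 50.3
position: [0.4675, 0.3572, 0.1591]
tool_rot: [3.139, -0.097, -0.0]
ft_force: [-0.7, 0.0, -0.8]
grip_width: 0.395
grip_force: 0.0
```

```bash
python3 - <<'E'
from h import *
im=snap('top')
for l in lids(im): print(*l)
plan([(.6163,.3695,.16,7.8,-.2,4),(.6163,.3695,.1,7.8,-.2,2),(.6163,.3695,.034,7.8,-.2,2),
(.6163,.3695,.034,7.8,-1,5),(.6163,.3695,.16,7.8,-1,3),(.6163,.3695,.29,7.8,-1,3),(.60,.18,.29,10,-1,4),(.60,.18,.29,10,-1,1),
(.531,.002,.29,11.3,-1,4),(.531,.002,.236,11.3,-1,2),(.531,.002,.236,11.3,-1,2),(.531,.002,.212,11.3,-1,6),(.531,.002,.212,11.3,-1,2)])
E
```

```text
[0.61636046 0.36805572] 7.641755461701882 0.11697493845085538 8.871156692504883 [0.61604107 0.37048828]
[0.45934254 0.1987637 ] 18.55326658580961 0.11488172472302627 17.440391540527344 [0.45865017 0.20039796]
[0.44873773 0.29075955] -22.505540874532393 0.5545779488589497 None None
[0.124, -0.017, 0, 0, 0, -0.047, -0.2, 0.247, -0.034, 0, 0, 0, -0.094, -0.2, 0.371, -0.052, 0, 0, 0, -0.141, -0.2, 0.494, -0.069, 0, 0, 0, -0.188, -0.2, 0.494, -0.069, 0.1, 0, 0, -0.188, -0.2, 0.494, -0.069, 0.2, 0, 0, -0.188, -0.2, 0.494, -0.069, 0.31, 0, 0, -0.188, -0.2, 0.494, -0.069, 0.42, 0, 0, -0.188, -0.2]
[0, 0, 0, 0, 0, -0, -1, 0, 0, 0, 0, 0, -0, -1, 0, 0, 0, 0, 0, -0, -1, 0, 0, 0, 0, 0, -0, -1, 0, 0, 0, 0, 0, -0, -1, 0, 0, -0.14, 0, 0, -0, -1, 0, 0, -0.28, 0, 0, -0, -1, 0, 0, -0.42, 0, 0, -0, -1]
[0, 0, -0.144, 0, 0, -0, -1, 0, 0, -0.289, 0, 0, -0, -1, 0, 0, -0.433, 0, 0, -0, -1, -0.035, 0.155, -0.433, 0, 0, -0.01, -1, -0.07, 0.309, -0.433, 0, 0, -0.019, -1, -0.104, 0.464, -0.433, 0, 0, -0.028, -1, -0.139, 0.619, -0.433, 0, 0, -0.037, -1, -0.139, 0.619, -0.433, 0, 0, -0.037, -1]
[-0.083, 0.136, 0, 0, 0, -0.005, -1, -0.165, 0.272, 0, 0, 0, -0.011, -1, -0.247, 0.408, 0, 0, 0, -0.016, -1, -0.33, 0.544, 0, 0, 0, -0.022, -1, -0.33, 0.544, 0.09, 0, 0, -0.022, -1, -0.33, 0.544, 0.18, 0, 0, -0.022, -1, -0.33, 0.544, 0.18, 0, 0, -0.022, -1, -0.33, 0.544, 0.18, 0, 0, -0.022, -1]
[0, 0, 0.013, 0, 0, 0, -1, 0, 0, 0.027, 0, 0, 0, -1, 0, 0, 0.04, 0, 0, 0, -1, 0, 0, 0.053, 0, 0, 0, -1, 0, 0, 0.067, 0, 0, 0, -1, 0, 0, 0.08, 0, 0, 0, -1, 0, 0, 0.08, 0, 0, 0, -1, 0, 0, 0.08, 0, 0, 0, -1]
```

jog_arm:
  moves: [0.124,-0.017,0,0,0,-0.047,-0.2,0.247,-0.034,0,0,0,-0.094,-0.2,0.371,-0.052,0,0,0,-0.141,-0.2,0.494,-0.069,0,0,0,-0.188,-0.2,0.494,-0.069,0.1,0,0,-0.188,-0.2,0.494,-0.069,0.2,0,0,-0.188,-0.2,0.494,-0.069,0.31,0,0,-0.188,-0.2,0.494,-0.069,0.42,0,0,-0.188,-0.2]

```text
time: 51.35
position: [0.6158, 0.3683, 0.0303]
tool_rot: [3.133, 0.212, -0.004]
ft_force: [0.9, -0.2, 0.3]
grip_width: 0.397
grip_force: 0.0
```

jog_arm:
  moves: [0,0,0,0,0,0,-1,0,0,0,0,0,0,-1,0,0,0,0,0,0,-1,0,0,0,0,0,0,-1,0,0,0,0,0,0,-1,0,0,-0.14,0,0,0,-1,0,0,-0.28,0,0,0,-1,0,0,-0.42,0,0,0,-1]

```text
time: 52.35
position: [0.6168, 0.3689, 0.1608]
tool_rot: [3.134, 0.212, -0.0]
ft_force: [0.7, 1.0, -1.7]
grip_width: 0.157
grip_force: 30.0
```

jog_arm:
  moves: [0,0,-0.144,0,0,0,-1,0,0,-0.289,0,0,0,-1,0,0,-0.433,0,0,0,-1,-0.035,0.155,-0.433,0,0,-0.01,-1,-0.07,0.309,-0.433,0,0,-0.019,-1,-0.104,0.464,-0.433,0,0,-0.028,-1,-0.139,0.619,-0.433,0,0,-0.037,-1,-0.139,0.619,-0.433,0,0,-0.037,-1]

```text
time: 53.35
position: [0.6017, 0.1732, 0.2895]
tool_rot: [3.127, 0.259, 0.001]
ft_force: [0.3, 0.3, -0.2]
grip_width: 0.16
grip_force: 30.0
```

jog_arm:
  moves: [-0.083,0.136,0,0,0,-0.005,-1,-0.165,0.272,0,0,0,-0.011,-1,-0.247,0.408,0,0,0,-0.016,-1,-0.33,0.544,0,0,0,-0.022,-1,-0.33,0.544,0.09,0,0,-0.022,-1,-0.33,0.544,0.18,0,0,-0.022,-1,-0.33,0.544,0.18,0,0,-0.022,-1,-0.33,0.544,0.18,0,0,-0.022,-1]

```text
time: 54.35
position: [0.5318, 0.0026, 0.2364]
tool_rot: [-3.126, -0.311, -0.002]
ft_force: [1.1, 0.6, -1.5]
grip_width: 0.159
grip_force: 30.0
```

jog_arm:
  moves: [0,0,0.013,0,0,0,-1,0,0,0.027,0,0,0,-1,0,0,0.04,0,0,0,-1,0,0,0.053,0,0,0,-1,0,0,0.067,0,0,0,-1,0,0,0.08,0,0,0,-1,0,0,0.08,0,0,0,-1,0,0,0.08,0,0,0,-1]

```text
time: 55.35
position: [0.5321, 0.0019, 0.2145]
tool_rot: [3.125, 0.309, 0.004]
ft_force: [-2.9, 0.5, 18.5]
grip_width: 0.158
grip_force: 30.0
```

```bash
python3 - <<'E'
from h import *
print('pan',pan(avg(5))); s=ctrl.get_state(); print(s['position'],s['ft_force'],s['torque'])
E
```

```text
pan 0.04507784855699
[0.53213804 0.00188944 0.21448588] [-3.48387063  0.91998386 17.98478544] [ 0.2963017   0.86640753 -0.02489891]
```

jog_arm:
  moves: [0.005,0,-0.017,0,0,0,-1,0.005,0.005,-0.017,0,0,0,-1,0,0.005,-0.017,0,0,0,-1,-0.005,0.005,-0.017,0,0,0,-1,-0.005,0,-0.017,0,0,0,-1,-0.005,-0.005,-0.017,0,0,0,-1,0,-0.005,-0.017,0,0,0,-1,0.005,-0.005,-0.017,0,0,0,-1]

```text
time: 56.6
position: [0.5313, 0.0033, 0.216]
tool_rot: [-3.126, -0.308, 0.005]
ft_force: [-2.9, -1.8, 3.8]
grip_width: 0.159
grip_force: 30.0
```

```bash
python3 - <<'E'
from h import *
print('pan',pan(avg(4))); s=ctrl.get_state(); print(s['position'],s['ft_force'],s['torque'])
E
```

```text
pan 0.0424756687162553
[0.53186663 0.00354521 0.2161815 ] [-2.01255424 -0.99981762  4.04553073] [-0.24972224  0.58370527  0.01067854]
```

```bash
python3 - <<'E'
from h import *
A=avg(5); np.save('sideA.npy',A); fs=[ctrl.get_image('top') for _ in range(3)]; T=np.mean([f['pixels'].astype(float) for f in fs],0); np.save('topA.npy',T)
c=cv2.resize(A[158:228,288:353].clip(0,255).astype(np.uint8),None,fx=8,fy=8,interpolation=cv2.INTER_CUBIC)
d=cv2.resize(T[160:235,298:366].clip(0,255).astype(np.uint8),None,fx=3.8,fy=3.8,interpolation=cv2.INTER_CUBIC)
o=np.zeros((560,790,3),np.uint8); o[:560,:520]=c; o[:d.shape[0],525:525+d.shape[1]]=d
cv2.imwrite('pics/la.png',o[:,:,::-1])
E
```

```text
(no output)
```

View pics/la.png

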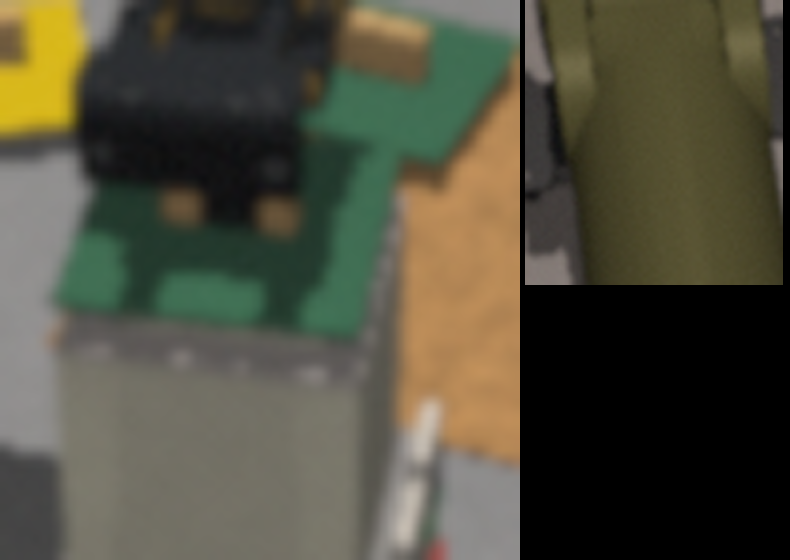

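```bash
python3 - <<'E'
from h import *
s=snap('side'); 
def corners(c,yaw,z):
    a=np.radians(yaw); R2=np.array([[np.cos(a),-np.sin(a)],[np.sin(a),np.cos(a)]])
    return np.array([[*(np.array(c)+R2@np.array(q)),z] for q in((-.056,-.056),(.056,-.056),(.056,.056),(-.056,.056))])
f=lambda p:((w2px(s,p)-[288,158]+.5)*8-.5).round(1)
print('lid top',f(corners((.5319,.0035),11.3,.2175)).tolist())
print('lid bot',f(corners((.5319,.0035),11.3,.2115)).tolist())
print('rim',f(corners((.531,.002),11.3,.188)).tolist())
print('rim-50',f(corners((.531,.002),11.3,.138)).tolist())
print('d/dx 5mm',(f(corners((.536,.002),11.3,.188))-f(corners((.531,.002),11.3,.188)))[:2].tolist(),'d/dy',(f(corners((.531,.007),11.3,.188))-f(corners((.531,.002),11.3,.188)))[:2].tolist())
# sharp edge positions: luminance gradient along rows through the tin side, and columns
A=np.load('sideA.npy'); 
def up(v0,v1,u0,u1): return A[v0:v1,u0:u1]
for v in (207,210,213,216): print(v,[ (u,A[v,u].round().astype(int).tolist()) for u in (293,294,295,296,297)],[ (u,A[v,u].round().astype(int).tolist()) for u in (330,331,332,333,334,335,336,337,338,339)])
print('rim expected left/right edge at those rows (u):')
for z in(.18,.165,.15,.14): print(w2px(s,corners((.531,.002),11.3,z)[[0,1,2]]).round(2).tolist())
E
```

```text
lid top [[55.0, 277.9], [367.6, 311.7], [411.6, 124.8], [120.9, 96.2]]
lid bot [[55.8, 291.0], [367.3, 324.9], [411.2, 137.6], [121.4, 108.9]]
rim [[54.9, 343.3], [362.4, 377.7], [406.1, 188.8], [119.8, 159.7]]
rim-50 [[61.3, 446.3], [360.3, 481.3], [403.0, 290.1], [124.1, 260.2]]
d/dx 5mm [[12.600000000000001, 3.1999999999999886], [13.300000000000011, 3.3000000000000114]] d/dy [[5.700000000000003, -8.300000000000011], [4.800000000000011, -8.599999999999966]]
207 [(293, [144, 143, 141]), (294, [139, 138, 134]), (295, [130, 127, 119]), (296, [123, 122, 110]), (297, [121, 118, 106])] [(330, [118, 115, 104]), (331, [117, 113, 103]), (332, [108, 106, 96]), (333, [95, 93, 84]), (334, [90, 88, 80]), (335, [88, 87, 78]), (336, [97, 91, 79]), (337, [128, 106, 81]), (338, [164, 127, 86]), (339, [178, 135, 88])]
210 [(293, [143, 141, 140]), (294, [140, 138, 134]), (295, [132, 129, 122]), (296, [124, 122, 110]), (297, [122, 120, 107])] [(330, [123, 120, 108]), (331, [120, 116, 104]), (332, [113, 109, 98]), (333, [97, 95, 85]), (334, [89, 87, 79]), (335, [88, 85, 78]), (336, [96, 90, 79]), (337,
[... 329 characters left out ...]
, [95, 92, 86]), (337, [117, 114, 109]), (338, [148, 142, 138]), (339, [173, 166, 159])]
216 [(293, [71, 71, 71]), (294, [77, 77, 75]), (295, [99, 97, 90]), (296, [118, 115, 105]), (297, [122, 119, 106])] [(330, [121, 119, 106]), (331, [120, 118, 105]), (332, [110, 108, 97]), (333, [93, 92, 83]), (334, [87, 86, 77]), (335, [91, 89, 82]), (336, [107, 104, 99]), (337, [130, 127, 124]), (338, [138, 134, 132]), (339, [133, 128, 123])]
rim expected left/right edge at those rows (u):
[[294.55, 202.59], [332.82, 206.9], [338.26, 183.23]]
[[294.8, 206.49], [332.74, 210.83], [338.14, 187.07]]
[[295.04, 210.33], [332.66, 214.69], [338.03, 190.85]]
[[295.19, 212.85], [332.61, 217.22], [337.95, 193.33]]
```

```bash
cat > lidfit.py <<'E'
from h import *
def lidfit(A,s,ztop,c0,yaw0,rows=range(183,196),cols=range(299,330)):
    G=A[:,:,1]-A[:,:,0]              # green lid: G>>R, also in shadow
    def cross(v,t=.5):
        i=np.nonzero(v>t*np.median(v[v>6]))[0]; return i
    E=[]
    for r in rows:
        g=G[r,286:345]; th=10
        i=np.nonzero(g>th)[0]
        if len(i)<5: continue
        a,b=i[0],i[-1]
        E.append(('L',286+a-(g[a]-th)/(g[a]-g[a-1]),r)); E.append(('R',286+b+(g[b]-th)/(g[b]-g[b+1]),r))
    for u in cols:
        g=G[188:212,u]; th=10; i=np.nonzero(g>th)[0]
        if len(i)<3: continue
        b=i[-1]; E.append(('N',u,188+b+(g[b]-th)/(g[b]-g[b+1])))
    def res(p):
        H=cv2.convexHull(np.float32(w2px(s,box(p[0],p[1],p[2],.112,.112,ztop-.006,ztop)))); out=[]
        for k,u,v in E: out.append(cv2.pointPolygonTest(H,(float(u),float(v)),True))
        return np.array(out)
    r=least_squares(res,[*c0,np.radians(yaw0)],loss='soft_l1',f_scale=.3,diff_step=1e-3)
    return r.x,E,res(r.x)
if __name__=='__main__':
    s=snap('side'); A=np.load('sideA.npy')
    p,E,e=lidfit(A,s,.2097,(.532,.0035),11.3); print(p[:2],np.degrees(p[2]),np.abs(e).mean())
    for k in'LRN': print(k,[(round(float(q[1]),2),round(float(q[2]),2),round(float(x),2)) for q,x in zip(E,e) if q[0]==k][::3])
E
python3 lidfit.py
```

```text
[0.52992633 0.0024179 ] 11.308479819719205 0.16618572899032888
L [(298.92, 183.0, 0.92), (297.42, 186.0, 0.53), (295.66, 189.0, -0.1), (294.59, 192.0, -0.09), (294.04, 195.0, 0.22)]
R [(336.52, 183.0, 0.2), (335.87, 186.0, 0.15), (335.38, 189.0, -0.06), (334.64, 192.0, -0.03), (333.83, 195.0, 0.07)]
N [(299.0, 196.78, -0.1), (302.0, 197.06, -0.05), (305.0, 197.15, 0.19), (308.0, 197.78, -0.11), (311.0, 198.02, -0.02), (314.0, 198.56, -0.24), (317.0, 198.82, -0.16), (320.0, 198.72, 0.26), (323.0, 199.02, 0.29), (326.0, 199.74, -0.09), (329.0, 200.05, -0.08)]
```

jog_arm:
  moves: [0,0,-0.1,0,0,0,-1,0,0,-0.25,0,0,0,-1,0,0,-0.4,0,0,0,-1,0,0,-0.55,0,0,0,-1,0,0,-0.7,0,0,0,-1,0,0,-0.85,0,0,0,-1,0,0,-1,0,0,0,-1,0,0,-1,0,0,0,-1]

```text
time: 58.3
position: [0.5341, 0.0041, 0.5192]
tool_rot: [-3.126, -0.31, -0.011]
ft_force: [0.5, -0.7, -0.9]
grip_width: 0.157
grip_force: 30.0
```

jog_arm:
  moves: [0,0,0,-0.12,0.024,0,-1,0,0,0,-0.244,0.048,0,-1,0,0,0,-0.366,0.072,0,-1,0,0,0,-0.488,0.096,0,-1,0,0,0,-0.611,0.12,0,-1,0,0,0,-0.733,0.144,0,-1,0,0,0,-0.733,0.144,0,-1,0,0,0,-0.733,0.144,0,-1]

```text
time: 59.3
position: [0.5328, 0.0024, 0.5161]
tool_rot: [2.368, 0.233, 0.281]
ft_force: [-0.2, -0.2, 0.1]
grip_width: 0.159
grip_force: 30.0
```

```bash
python3 - <<'E'
from h import *
A=avg(5); np.save('sideT.npy',A); s=snap('side'); p,Rt=tool(); print(p,Rt[:,2],w2px(s,p))
u,v=w2px(s,p)[0].astype(int); u0,v0=max(u-60,0),max(v-50,0)
c=cv2.resize(A[v0:v0+110,u0:u0+130].clip(0,255).astype(np.uint8),None,fx=5,fy=5,interpolation=cv2.INTER_CUBIC)
cv2.imwrite('pics/tilt.png',c[:,:,::-1]); print(u0,v0)
im=snap('top'); print(pan(A))
for l in lids(im): print(*l)
E
```

```text
[0.53271044 0.00260476 0.51677871] [ 0.26778872 -0.65148758 -0.70982613] [[316.36260607  85.07034796]]
256 35
0.02678821590440855
[0.46609937 0.358345  ] -6.251715577032397 0.11598158959134475 1.9896736145019531 [0.46498407 0.35851675]
[0.45858644 0.19999013] 17.518480061172454 0.11722760411465094 16.696924209594727 [0.45777609 0.19953257]
```

View pics/tilt.png

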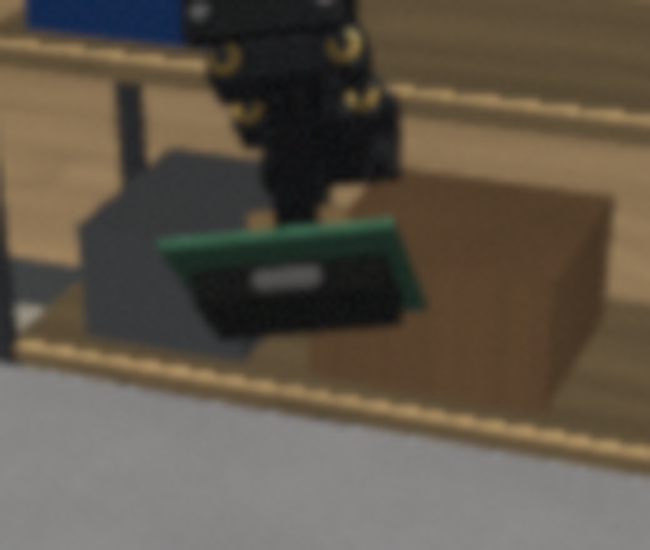

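The tilted view works: under lid A there is a dark plug with a light catch, spanning about (190,265)-(402,325) in the crop. I'll compare its projected size with the candidates.

```bash
cat > plug.py <<'E'
from h import *
def cand(p,Rt,s,o,dz,dx=0.):
    f=lambda q:((w2px(s,p+np.array(q)@Rt.T)-o+.5)*5-.5).round()
    # tool z points down; lid mid lies dz below TCP
    print('plate bottom',f([(dx+i*.056,j*.056,dz+.010) for i,j in((1,1),(1,-1),(-1,-1),(-1,1))]).tolist())
    for L,W in((.094,.058),(.085,.067),(.076,.076)):
        print(L,W,'foot bottom',f([(dx+i*(L/2-.00075),j*(W/2-.00075),dz+.026) for i,j in((1,1),(1,-1),(-1,-1),(-1,1))]).tolist(),'root',f([(dx+i*L/2,j*W/2,dz+.010) for i,j in((1,1),(-1,1))]).tolist())
if __name__=='__main__':
    s=snap('side'); p,Rt=tool(); cand(p,Rt,s,np.array([256,35]),.003)
E
python3 plug.py
```

```text
plate bottom [[402.0, 223.0], [434.0, 308.0], [220.0, 326.0], [162.0, 246.0]]
0.094 0.058 foot bottom [[390.0, 281.0], [408.0, 322.0], [226.0, 337.0], [198.0, 298.0]] root [[391.0, 247.0], [196.0, 265.0]]
0.085 0.067 foot bottom [[379.0, 279.0], [400.0, 325.0], [236.0, 339.0], [205.0, 294.0]] root [[380.0, 245.0], [203.0, 261.0]]
0.076 0.076 foot bottom [[368.0, 276.0], [392.0, 329.0], [247.0, 341.0], [212.0, 290.0]] root [[369.0, 242.0], [209.0, 257.0]]
```

Lid A carries the longest plug (about 94x58), which is not for this near-square mouth. I'll put it back and inspect the others the same way.

jog_arm:
  moves: [0,0,0,0.12,-0.024,0,-1,0,0,0,0.244,-0.048,0,-1,0,0,0,0.366,-0.072,0,-1,0,0,0,0.488,-0.096,0,-1,0,0,0,0.611,-0.12,0,-1,0,0,0,0.733,-0.144,0,-1,0,0,0,0.733,-0.144,0,-1,0,0,0,0.733,-0.144,0,-1]

```text
time: 60.7
position: [0.5323, 0.0043, 0.5165]
tool_rot: [3.125, 0.311, 0.001]
ft_force: [0.2, -0.2, -0.0]
grip_width: 0.161
grip_force: 30.0
```

```bash
python3 - <<'E'
from h import *
print(tool())
json.dump([.5322,.0037,.517,11.3],open('cmd.json','w'))
plan([(.60,.18,.30,9,-1,6),(.60,.18,.29,9,-1,2),(.6163,.3695,.29,7.8,-1,4),(.6163,.3695,.05,7.8,-1,5),(.6163,.3695,.034,7.8,-1,3),(.6163,.3695,.034,7.8,-1,1),(.6163,.3695,.034,7.8,-.2,3),
(.6163,.3695,.16,7.8,-.2,3),(.4582,.2005,.16,17.2,-.2,5)])
E
```

```text
(array([0.53227944, 0.00425977, 0.51651469]), array([[ 9.80381256e-01,  1.97109907e-01,  5.27037610e-04],
       [ 1.97110483e-01, -9.80380162e-01, -1.48178846e-03],
       [ 2.24622033e-04,  1.55660227e-03, -9.99998763e-01]]))
[0.056, -0.089, 0.121, 0, 0, 0.006, -1, 0.112, -0.177, 0.241, 0, 0, 0.013, -1, 0.168, -0.266, 0.362, 0, 0, 0.019, -1, 0.225, -0.355, 0.482, 0, 0, 0.026, -1, 0.281, -0.443, 0.603, 0, 0, 0.032, -1, 0.337, -0.532, 0.723, 0, 0, 0.038, -1, 0.337, -0.532, 0.74, 0, 0, 0.038, -1, 0.337, -0.532, 0.757, 0, 0, 0.038, -1]
[0.038, -0.154, 0, 0, 0, 0.005, -1, 0.076, -0.308, 0, 0, 0, 0.01, -1, 0.114, -0.461, 0, 0, 0, 0.015, -1, 0.152, -0.615, 0, 0, 0, 0.02, -1, 0.152, -0.615, 0.16, 0, 0, 0.02, -1, 0.152, -0.615, 0.32, 0, 0, 0.02, -1, 0.152, -0.615, 0.48, 0, 0, 0.02, -1, 0.152, -0.615, 0.64, 0, 0, 0.02, -1]
[0, 0, 0.16, 0, 0, 0, -1, 0, 0, 0.177, 0, 0, 0, -1, 0, 0, 0.195, 0, 0, 0, -1, 0, 0, 0.213, 0, 0, 0, -1, 0, 0, 0.213, 0, 0, 0, -1, 0, 0, 0.213, 0, 0, 0, -0.2, 0, 0, 0.213, 0, 0, 0, -0.2, 0, 0, 0.213, 0, 0, 0, -0.2]
[0, 0, -0.14, 0, 0, 0, -0.2, 0, 0, -0.28, 0, 0, 0, -0.2, 0, 0, -0.42, 0, 0, 0, -0.2, -0.119, 0.097, -0.42, 0, 0, -0.031, -0.2, -0.239, 0.194, -0.42, 0, 0, -0.062, -0.2, -0.359, 0.292, -0.42, 0, 0, -0.094, -0.2, -0.479, 0.389, -0.42, 0, 0, -0.125, -0.2, -0.598, 0.486, -0.42, 0, 0, -0.156, -0.2]
```

jog_arm:
  moves: [0.056,-0.089,0.121,0,0,0.006,-1,0.112,-0.177,0.241,0,0,0.013,-1,0.168,-0.266,0.362,0,0,0.019,-1,0.225,-0.355,0.482,0,0,0.026,-1,0.281,-0.443,0.603,0,0,0.032,-1,0.337,-0.532,0.723,0,0,0.038,-1,0.337,-0.532,0.74,0,0,0.038,-1,0.337,-0.532,0.757,0,0,0.038,-1]

```text
time: 61.7
position: [0.6, 0.1804, 0.2903]
tool_rot: [3.13, 0.25, 0.003]
ft_force: [-0.4, -0.9, -0.4]
grip_width: 0.159
grip_force: 30.0
```

jog_arm:
  moves: [0.038,-0.154,0,0,0,0.005,-1,0.076,-0.308,0,0,0,0.01,-1,0.114,-0.461,0,0,0,0.015,-1,0.152,-0.615,0,0,0,0.02,-1,0.152,-0.615,0.16,0,0,0.02,-1,0.152,-0.615,0.32,0,0,0.02,-1,0.152,-0.615,0.48,0,0,0.02,-1,0.152,-0.615,0.64,0,0,0.02,-1]

```text
time: 62.7
position: [0.6183, 0.3678, 0.0981]
tool_rot: [3.134, 0.211, 0.006]
ft_force: [0.6, -0.4, -0.2]
grip_width: 0.157
grip_force: 30.0
```

jog_arm:
  moves: [0,0,0.16,0,0,0,-1,0,0,0.177,0,0,0,-1,0,0,0.195,0,0,0,-1,0,0,0.213,0,0,0,-1,0,0,0.213,0,0,0,-1,0,0,0.213,0,0,0,-0.2,0,0,0.213,0,0,0,-0.2,0,0,0.213,0,0,0,-0.2]

```text
time: 63.7
position: [0.6167, 0.3691, 0.0339]
tool_rot: [-3.134, -0.214, -0.001]
ft_force: [0.0, -0.7, -0.5]
grip_width: 0.375
grip_force: 0.0
```

jog_arm:
  moves: [0,0,-0.14,0,0,0,-0.2,0,0,-0.28,0,0,0,-0.2,0,0,-0.42,0,0,0,-0.2,-0.119,0.097,-0.42,0,0,-0.031,-0.2,-0.239,0.194,-0.42,0,0,-0.062,-0.2,-0.359,0.292,-0.42,0,0,-0.094,-0.2,-0.479,0.389,-0.42,0,0,-0.125,-0.2,-0.598,0.486,-0.42,0,0,-0.156,-0.2]

```text
time: 64.7
position: [0.4576, 0.1992, 0.1594]
tool_rot: [3.106, 0.47, 0.0]
ft_force: [-0.4, -0.1, 1.1]
grip_width: 0.4
grip_force: 0.0
```

```bash
python3 - <<'E'
from h import *
im=snap('top')
for l in lids(im): print(*l)
plan([(.4582,.2005,.1,17.4,-.2,2),(.4582,.2005,.034,17.4,-.2,3),(.4582,.2005,.034,17.4,-.2,1),(.4582,.2005,.034,17.4,-1,5),(.4582,.2005,.16,17.4,-1,4),
(.4582,.2005,.26,17.4,-1,3),(.5322,.0037,.36,11.3,-1,5),(.5322,.0037,.517,11.3,-1,4)])
E
```

```text
[0.66312601 0.38838249] -59.879356820118076 0.5191323093505793 None None
[0.40831341 0.14203556] -67.33887970397477 0.6025696084746976 None None
[0, 0, 0.1, 0, 0, -0.002, -0.2, 0, 0, 0.2, 0, 0, -0.004, -0.2, 0, 0, 0.273, 0, 0, -0.004, -0.2, 0, 0, 0.347, 0, 0, -0.004, -0.2, 0, 0, 0.42, 0, 0, -0.004, -0.2, 0, 0, 0.42, 0, 0, -0.004, -0.2, 0, 0, 0.42, 0, 0, -0.004, -1, 0, 0, 0.42, 0, 0, -0.004, -1]
[0, 0, 0, 0, 0, 0, -1, 0, 0, 0, 0, 0, 0, -1, 0, 0, 0, 0, 0, 0, -1, 0, 0, -0.105, 0, 0, 0, -1, 0, 0, -0.21, 0, 0, 0, -1, 0, 0, -0.315, 0, 0, 0, -1, 0, 0, -0.42, 0, 0, 0, -1, 0, 0, -0.531, 0, 0, 0, -1]
[0, 0, -0.111, 0, 0, 0, -1, 0, 0, -0.222, 0, 0, 0, -1, 0.007, 0.14, -0.289, 0, 0, 0.021, -1, 0.015, 0.28, -0.356, 0, 0, 0.041, -1, 0.023, 0.42, -0.422, 0, 0, 0.061, -1, 0.031, 0.56, -0.489, 0, 0, 0.082, -1, 0.039, 0.7, -0.556, 0, 0, 0.102, -1, 0.039, 0.7, -0.686, 0, 0, 0.102, -1]
[0, 0, -0.131, 0, 0, -0, -1, 0, 0, -0.262, 0, 0, -0, -1, 0, 0, -0.393, 0, 0, -0, -1, 0, 0, -0.393, 0, 0, -0, -1, 0, 0, -0.393, 0, 0, -0, -1, 0, 0, -0.393, 0, 0, -0, -1, 0, 0, -0.393, 0, 0, -0, -1, 0, 0, -0.393, 0, 0, -0, -1]
```

jog_arm:
  moves: [0,0,0.1,0,0,-0.002,-0.2,0,0,0.2,0,0,-0.004,-0.2,0,0,0.273,0,0,-0.004,-0.2,0,0,0.347,0,0,-0.004,-0.2,0,0,0.42,0,0,-0.004,-0.2,0,0,0.42,0,0,-0.004,-0.2,0,0,0.42,0,0,-0.004,-1,0,0,0.42,0,0,-0.004,-1]

```text
time: 65.75
position: [0.4595, 0.2006, 0.0346]
tool_rot: [3.105, 0.475, 0.003]
ft_force: [-0.1, 0.5, 0.1]
grip_width: 0.25
grip_force: 0.0
```

jog_arm:
  moves: [0,0,0,0,0,0,-1,0,0,0,0,0,0,-1,0,0,0,0,0,0,-1,0,0,-0.105,0,0,0,-1,0,0,-0.21,0,0,0,-1,0,0,-0.315,0,0,0,-1,0,0,-0.42,0,0,0,-1,0,0,-0.531,0,0,0,-1]

```text
time: 66.75
position: [0.4581, 0.1999, 0.1934]
tool_rot: [3.105, 0.475, -0.001]
ft_force: [1.1, 0.4, -0.5]
grip_width: 0.156
grip_force: 30.0
```

jog_arm:
  moves: [0,0,-0.111,0,0,0,-1,0,0,-0.222,0,0,0,-1,0.007,0.14,-0.289,0,0,0.021,-1,0.015,0.28,-0.356,0,0,0.041,-1,0.023,0.42,-0.422,0,0,0.061,-1,0.031,0.56,-0.489,0,0,0.082,-1,0.039,0.7,-0.556,0,0,0.102,-1,0.039,0.7,-0.686,0,0,0.102,-1]

```text
time: 67.75
position: [0.5325, -0.002, 0.3968]
tool_rot: [3.127, 0.296, -0.008]
ft_force: [0.8, 0.3, -1.3]
grip_width: 0.157
grip_force: 30.0
```

jog_arm:
  moves: [0,0,-0.131,-0.12,0.024,0,-1,0,0,-0.262,-0.244,0.048,0,-1,0,0,-0.393,-0.366,0.072,0,-1,0,0,-0.393,-0.488,0.096,0,-1,0,0,-0.393,-0.611,0.12,0,-1,0,0,-0.393,-0.733,0.144,0,-1,0,0,-0.393,-0.733,0.144,0,-1,0,0,-0.393,-0.733,0.144,0,-1]

```text
time: 68.75
position: [0.5327, 0.0025, 0.5167]
tool_rot: [2.368, 0.232, 0.282]
ft_force: [0.2, 0.3, -0.5]
grip_width: 0.159
grip_force: 30.0
```

```bash
cat > dark.py <<'E'
from h import *
def ext(A):
    for v in range(84,106,2):
        g=A[v,285:345].max(1); i=np.nonzero(g<45)[0]; print(v,round(5*(v-35+.5)),[round(5*(285+k-256+.5)) for k in (i[0],i[-1])] if len(i) else None,end=' | ')
    print()
E
python3 - <<'E'
from dark import *; from plug import cand
ext(np.load('sideT.npy')); A=avg(5); np.save('sideB.npy',A); ext(A)
s=snap('side'); p,Rt=tool(); print(p); cand(p,Rt,s,np.array([256,35]),.003)
print(pan(A)); im=snap('top')
for l in lids(im): print(*l)
E
```

```text
84 248 [288, 398] | 86 258 [182, 398] | 88 268 [178, 402] | 90 278 [188, 408] | 92 288 [192, 412] | 94 298 [192, 412] | 96 308 [198, 408] | 98 318 [208, 398] | 100 328 [212, 348] | 102 338 [222, 258] | 104 348 None | 
84 248 [292, 392] | 86 258 [192, 398] | 88 268 [182, 402] | 90 278 [188, 408] | 92 288 [192, 412] | 94 298 [202, 418] | 96 308 [208, 398] | 98 318 [218, 382] | 100 328 [228, 382] | 102 338 [238, 312] | 104 348 None | 
[0.532802   0.00256949 0.51677853]
plate bottom [[402.0, 223.0], [434.0, 308.0], [220.0, 326.0], [162.0, 246.0]]
0.094 0.058 foot bottom [[391.0, 281.0], [408.0, 322.0], [226.0, 337.0], [198.0, 299.0]] root [[391.0, 247.0], [196.0, 265.0]]
0.085 0.067 foot bottom [[379.0, 279.0], [400.0, 325.0], [236.0, 339.0], [205.0, 294.0]] root [[380.0, 245.0], [202.0, 261.0]]
0.076 0.076 foot bottom [[368.0, 276.0], [392.0, 329.0], [247.0, 341.0], [212.0, 290.0]] root [[369.0, 242.0], [209.0, 257.0]]
0.026738748868077887
[0.46602514 0.35761857] -6.137626432617209 0.11546888694127955 1.9907835721969604 [0.46514964 0.35846215]
```

Lid B's foot runs from about (238,340) to (385,328), which matches the square 76 x 76 plug, so B is the right lid and my alignment was off. I'll retry it with a light-force search.

jog_arm:
  moves: [0,0,0,0.12,-0.024,0,-1,0,0,0,0.244,-0.048,0,-1,0,0,0,0.366,-0.072,0,-1,0,0,0,0.488,-0.096,0,-1,0,0,0,0.611,-0.12,0,-1,0,0,0,0.733,-0.144,0,-1,0,0,0,0.733,-0.144,0,-1,0,0,0,0.733,-0.144,0,-1]

```text
time: 70.1
position: [0.5324, 0.0042, 0.5165]
tool_rot: [3.125, 0.311, 0.001]
ft_force: [-1.0, 0.7, -0.9]
grip_width: 0.157
grip_force: 30.0
```

```bash
python3 - <<'E'
from h import *
print(tool()[0])
json.dump([.5322,.0037,.517,11.3],open('cmd.json','w'))
plan([(.531,.0035,.24,11.3,-1,6),(.531,.0035,.24,11.3,-1,2)])
E
```

```text
[0.53238591 0.00416822 0.51651046]
[-0.001, 0, 0.154, 0, 0, -0, -1, -0.001, 0, 0.308, 0, 0, -0, -1, -0.002, 0, 0.462, 0, 0, -0, -1, -0.003, 0, 0.616, 0, 0, -0, -1, -0.003, 0, 0.769, 0, 0, -0, -1, -0.004, 0, 0.923, 0, 0, -0, -1, -0.004, 0, 0.923, 0, 0, -0, -1, -0.004, 0, 0.923, 0, 0, -0, -1]
```

jog_arm:
  moves: [-0.001,0,0.154,0,0,0,-1,-0.001,0,0.308,0,0,0,-1,-0.002,0,0.462,0,0,0,-1,-0.003,0,0.616,0,0,0,-1,-0.003,0,0.769,0,0,0,-1,-0.004,0,0.923,0,0,0,-1,-0.004,0,0.923,0,0,0,-1,-0.004,0,0.923,0,0,0,-1]

```text
time: 71.1
position: [0.532, 0.0042, 0.2418]
tool_rot: [3.124, 0.312, 0.004]
ft_force: [0.3, 0.9, 0.1]
grip_width: 0.163
grip_force: 30.0
```

```bash
cat > rel.py <<'E'
from h import *
def edge(v,lo=None):
    "sub-pixel position of the strongest step in a 1-D profile"
    g=np.abs(np.gradient(cv2.GaussianBlur(v.reshape(1,-1).astype(np.float32),(5,1),.8).ravel())); i=int(g[1:-1].argmax())+1
    a,b,c=g[i-1:i+2]; return i+.5*(a-c)/(a-2*b+c)
E
python3 - <<'E'
from rel import *; from lidfit import lidfit
s=snap('side'); A=avg(6); np.save('sideB2.npy',A); p=tool()[0]; print(p,ctrl.get_state()['ft_force'])
zt=p[2]-.007-.000
Vlid=w2px(s,[[.53,.0,zt]])[0]; print(Vlid)
G=A[:,:,1]-A[:,:,0]
print('green rows at u=305,320:',[(v,int(G[v,305]),int(G[v,325])) for v in range(172,200,2)])
q=w2px(s,box(p[0],p[1],np.radians(11.3),.112,.112,zt-.006,zt)).round(1); print(q.tolist())
r,E,e=lidfit(A,s,zt,p[:2],11.3,rows=range(178,190),cols=range(299,330)); print('lid',r,np.degrees(r[2]),np.abs(e).mean())
print('R',[(round(float(k[1]),1),k[2],round(float(x),2)) for k,x in zip(E,e) if k[0]=='R'][::2],'L',[(round(float(k[1]),1),k[2],round(float(x),2)) for k,x in zip(E,e) if k[0]=='L'][::2])
# tin: vertical edges L (near left), R (near right)
g=A.mean(2)
L=[(290+edge(g[v,290:301]),v) for v in range(206,216)]; Rr=[(327+edge(g[v,327:336]),v) for v in range(210,222)]
def f(x):
    H=box(x[0],.002,np.radians(11.3),.112,.112,.06,.2036); o=[]
    q=w2px(s,H); a0,a1=q[2],q[6]  # (-,-) low/high
    b0,b1=q[1],q[5]
    for (u,v) in L: o.append(np.interp(v,[a1[1],a0[1]],[a1[0],a0[0]])-u)
    for (u,v) in Rr: o.append(np.interp(v,[b1[1],b0[1]],[b1[0],b0[0]])-u)
    return np.array(o)
for x in(.529,.531,.533): z=f([x]); print(x,z[:len(L)].mean().round(2),z[len(L):].mean().round(2))
E
```

```text
[0.53174666 0.00296083 0.24041155] [ 0.04584382 -0.43852953 -0.28550254]
[316.27942136 178.62792303]
green rows at u=305,320: [(172, 2, 10), (174, 17, 6), (176, 22, -6), (178, 21, -5), (180, 22, 10), (182, 21, 21), (184, 22, 22), (186, 22, 23), (188, 22, 31), (190, 18, 36), (192, -2, 28), (194, -3, -1), (196, -3, -3), (198, -4, -4)]
[[339.0, 170.6], [333.5, 193.9], [294.1, 189.7], [302.4, 167.0], [339.0, 168.9], [333.5, 192.2], [294.0, 188.0], [302.4, 165.4]]
lid [0.53039708 0.00293175 0.19270784] 11.041346076317161 0.11508232420250951
R [(336.8, 178, -0.02), (336.3, 180, 0.02), (335.8, 182, 0.05), (335.4, 184, -0.06), (334.8, 186, 0.02), (334.5, 188, -0.13)] L [(297.9, 178, 0.64), (296.4, 180, -0.06), (295.6, 182, -0.11), (294.8, 184, -0.13), (294.1, 186, -0.1), (293.5, 188, -0.03)]
0.529 -0.13 -0.33
0.531 0.48 0.32
0.533 1.09 0.97
```

```bash
python3 - <<'E'
from rel import *
s=snap('side'); A=np.load('side4.npy'); g=A.mean(2)
c=np.array([.5298,.002])
for z in(.2036,):
  for y in(-.002,.001,.004):
    q=w2px(s,box(.5298,y,np.radians(11.3),.112,.112,.06,z)); a,b=q[6],q[5]; d,e=q[7],q[4]
    o=[];o2=[]
    for u in range(300,329,2):
        v=np.interp(u,[a[0],b[0]],[a[1],b[1]]); w=int(round(v)); o.append(w-5+edge(g[w-5:w+6,u])-v)
    for u in range(306,334,2):
        v=np.interp(u,[d[0],e[0]],[d[1],e[1]]); w=int(round(v)); o2.append(w-4+edge(g[w-4:w+5,u])-v)
    print(y,'near edge dV',np.round(o,1).tolist(),np.median(o).round(2),'far',np.round(o2,1).tolist(),np.median(o2).round(2))
q0=w2px(s,[[.5,0,.2036],[.5,.005,.2036],[.5,0,.2086]]); print((q0[1:]-q0[0]).round(2).tolist())
for v in range(184,206): print(v,int(g[v,305]),int(g[v,315]),int(g[v,325]),end=' ; ')
E
```

```text
-0.002 near edge dV [-1.2, -1.0, -1.1, -1.2, -1.0, -1.0, -1.1, -1.1, -1.1, -1.0, -1.0, -1.1, -1.1, -1.0, -1.0] -1.06 far [2.8, 2.3, 2.2, 2.1, 2.1, 2.4, -1.1, -1.4, -1.5, -1.4, -1.4, -1.4, -1.4, -1.3] -1.21
0.001 near edge dV [-0.5, -0.4, -0.4, -0.5, -0.4, -0.3, -0.4, -0.4, -0.4, -0.4, -0.3, -0.4, -0.4, -0.3, -0.3] -0.37 far [-0.6, 2.8, 2.7, 2.7, 2.7, 2.9, -0.5, -0.8, -0.9, -0.8, -0.8, -0.9, -0.8, -0.7] -0.65
0.004 near edge dV [0.2, 0.3, 0.2, 0.2, 0.3, 0.4, 0.3, 0.2, -3.5, -3.5, 0.4, 0.3, 0.3, -3.5, 0.4] 0.29 far [0.0, 3.4, 3.3, 3.3, 3.2, 0.0, 0.1, -0.3, -0.3, -0.2, -0.2, -0.3, -0.3, -0.2] -0.07
[[0.65, -0.96], [-0.05, -1.33]]
184 111 107 107 ; 185 108 108 107 ; 186 108 108 106 ; 187 106 108 107 ; 188 106 108 108 ; 189 106 107 108 ; 190 107 106 108 ; 191 106 106 108 ; 192 110 107 108 ; 193 125 109 108 ; 194 153 123 108 ; 195 168 150 120 ; 196 166 168 149 ; 197 142 167 168 ; 198 115 148 168 ; 199 108 121 153 ; 200 111 110 126 ; 201 112 111 111 ; 202 113 112 111 ; 203 115 113 111 ; 204 113 113 113 ; 205 113 114 112 ;
```

```bash
python3 - <<'E'
from h import *
A,B=np.load('sideT.npy').max(2),np.load('sideB.npy').max(2)
def cr(g,th=48,rev=False):
    i=np.nonzero(g<th)[0]
    if len(i)==0: return None
    k=i[-1] if rev else i[0]; j=k+1 if rev else k-1
    return k+(th-g[k])/(g[j]-g[k])*(1 if rev else -1)
for v in range(93,103):
    o=[]
    for X in(A,B):
        g=X[v,290:342]; a=cr(g); b=cr(g,rev=True); o+=[None if a is None else round((290+a-256+.5)*5,1),None if b is None else round((290+b-256+.5)*5,1)]
    print(round((v-35+.5)*5),o)
print('bottom edge V at u:')
for u in range(303,337,3):
    o=[]
    for X in(A,B):
        g=X[90:108,u]; a=cr(g,rev=True); o.append(None if a is None else round((90+a-35+.5)*5,1))
    print(round((u-256+.5)*5),o,end=' ; ')
np.set_printoptions(linewidth=250)
print(); print('B region'); print(B[92:105:1,294:342:2].astype(int))
E
```

```text
292 [np.float64(188.6), np.float64(417.8), np.float64(192.1), np.float64(418.1)]
298 [np.float64(190.0), np.float64(418.9), np.float64(197.7), np.float64(419.8)]
302 [np.float64(192.0), np.float64(419.9), np.float64(199.2), np.float64(422.0)]
308 [np.float64(193.8), np.float64(414.7), np.float64(202.7), np.float64(418.5)]
312 [np.float64(196.7), np.float64(403.2), np.float64(207.1), np.float64(391.3)]
318 [np.float64(201.3), np.float64(400.1), np.float64(210.5), np.float64(386.6)]
322 [np.float64(204.1), np.float64(396.7), np.float64(214.2), np.float64(385.1)]
328 [np.float64(207.5), np.float64(356.1), np.float64(223.1), np.float64(384.2)]
332 [np.float64(212.6), np.float64(294.6), np.float64(230.0), np.float64(378.0)]
338 [np.float64(216.1), np.float64(260.2), np.float64(233.8), np.float64(319.0)]
bottom edge V at u:
238 [np.float64(341.8), np.float64(342.5)] ; 252 [np.float64(342.2), np.float64(345.3)] ; 268 [np.float64(334.7), np.float64(341.1)] ; 282 [np.float64(333.1), np.float64(339.7)] ; 298 [np.float64(332.1), np.float64(338.3)] ; 312 [np.float64(331.1), np.float64(338.2)] ; 
[... 555 characters left out ...]
19 19 20 25 41 43 43 48]
 [57 48 37 23 18 21 22 20 21 20 21 19 20 18 20 22 19 20 21 23 41 45 46 51]
 [60 54 43 28 19 19 20 18 22 21 19 20 17 21 19 19 20 19 19 25 50 56 63 70]
 [59 57 45 33 19 22 18 20 19 22 17 20 19 20 18 19 20 21 20 28 70 77 79 82]
 [60 59 50 41 25 22 21 19 21 19 21 22 20 22 18 16 21 19 20 34 80 85 86 86]
 [59 59 54 48 32 21 21 21 19 20 20 19 18 19 21 21 20 22 21 39 81 88 87 87]
 [60 59 58 55 42 22 18 20 20 21 21 19 23 28 28 31 35 40 43 54 84 87 87 86]
 [60 59 59 59 51 25 24 30 29 35 40 41 44 51 52 57 63 67 71 74 86 86 86 87]
 [60 60 59 59 56 37 35 53 57 64 73 74 71 72 73 75 79 83 84 84 85 87 87 86]
 [60 60 60 60 59 48 57 81 82 85 91 90 85 84 83 82 86 84 88 87 87 87 86 86]]
```

```bash
python3 - <<'E'
from h import *
plan([(.5299,.004,.24,11.3,-1,2),(.5299,.004,.226,11.3,-1,4),(.5299,.004,.226,11.3,-1,2)])
E
```

```text
[-0.002, -0.001, 0, 0, 0, -0, -1, -0.003, -0.002, 0, 0, 0, -0, -1, -0.003, -0.002, 0.012, 0, 0, -0, -1, -0.003, -0.002, 0.024, 0, 0, -0, -1, -0.003, -0.002, 0.035, 0, 0, -0, -1, -0.003, -0.002, 0.047, 0, 0, -0, -1, -0.003, -0.002, 0.047, 0, 0, -0, -1, -0.003, -0.002, 0.047, 0, 0, -0, -1]
```

jog_arm:
  moves: [-0.002,-0.001,0,0,0,0,-1,-0.003,-0.002,0,0,0,0,-1,-0.003,-0.002,0.012,0,0,0,-1,-0.003,-0.002,0.024,0,0,0,-1,-0.003,-0.002,0.035,0,0,0,-1,-0.003,-0.002,0.047,0,0,0,-1,-0.003,-0.002,0.047,0,0,0,-1,-0.003,-0.002,0.047,0,0,0,-1]

```text
time: 72.5
position: [0.5304, 0.0034, 0.2256]
tool_rot: [3.126, 0.309, -0.0]
ft_force: [0.0, -1.1, 1.2]
grip_width: 0.157
grip_force: 30.0
```

```bash
cat > st.py <<'E'
from h import *
P=pan(avg(4)); F=[];X=[]
for _ in range(3): 
    snap('top'); s=ctrl.get_state(); F.append(s['ft_force']); X.append(s['position'])
X=np.mean(X,0); print('pan',round(P,4),'pos',X.round(4),'F',np.mean(F,0).round(2),'TCP-rim',round(X[2]-.2304+P,4))
E
python3 st.py
```

```text
pan 0.0311 pos [0.5304 0.0034 0.2256] F [-0.65 -0.7   0.5 ] TCP-rim 0.0264
```

jog_arm:
  moves: [0.005,0,0,0,0,0,-1,0.005,0.005,0,0,0,0,-1,0,0.005,0,0,0,0,-1,-0.005,0.005,0,0,0,0,-1,-0.005,0,0,0,0,0,-1,-0.005,-0.005,0,0,0,0,-1,0,-0.005,0,0,0,0,-1,0.005,-0.005,0,0,0,0,-1]

```text
time: 73.85
position: [0.5307, 0.0053, 0.2251]
tool_rot: [-3.126, -0.308, 0.004]
ft_force: [0.6, -0.9, 0.7]
grip_width: 0.157
grip_force: 30.0
```

```bash
python3 st.py
```

```text
pan 0.0326 pos [0.5313 0.0057 0.2254] F [-0.58  0.1   0.93] TCP-rim 0.0276
```

jog_arm:
  moves: [0,0,-0.03,0,0,0,-1,-0.01,0.01,-0.03,0,0,0,-1,-0.01,0.01,-0.03,0,0,0,-1,-0.01,0.01,-0.02,0,0,0,-1,-0.01,0.01,-0.01,0,0,0,-1,-0.01,0.01,0,0,0,0,-1,-0.01,0.01,0,0,0,0,-1,-0.01,0.01,0,0,0,0,-1]

```text
time: 75.2
position: [0.5296, 0.0017, 0.2257]
tool_rot: [3.126, 0.309, 0.001]
ft_force: [2.8, 1.2, 0.7]
grip_width: 0.159
grip_force: 30.0
```

```bash
python3 st.py
```

```text
pan 0.0323 pos [0.5294 0.0017 0.2257] F [ 3.91 -0.12  1.06] TCP-rim 0.0276
```

jog_arm:
  moves: [0,0,-0.03,0,0,0,-1,0.005,0,-0.03,0,0,0,-1,0.005,0,-0.03,0,0,0,-1,0.005,0,-0.02,0,0,0,-1,0.005,0,-0.01,0,0,0,-1,0.005,0,0,0,0,0,-1,0.005,0,0,0,0,0,-1,0.005,0,0,0,0,0,-1]

```text
time: 76.55
position: [0.5304, 0.0021, 0.2255]
tool_rot: [-3.126, -0.309, 0.001]
ft_force: [0.4, 1.3, 1.4]
grip_width: 0.157
grip_force: 30.0
```

```bash
python3 st.py
```

```text
pan 0.0322 pos [0.5306 0.0021 0.2256] F [-0.51  0.88  0.64] TCP-rim 0.0274
```

jog_arm:
  moves: [0,0,-0.03,0,0,0,-1,0.005,0,-0.03,0,0,0,-1,0.005,0,-0.03,0,0,0,-1,0.005,0,-0.02,0,0,0,-1,0.005,0,-0.01,0,0,0,-1,0.005,0,0,0,0,0,-1,0.005,0,0,0,0,0,-1,0.005,0,0,0,0,0,-1]

```text
time: 77.9
position: [0.5321, 0.0024, 0.2256]
tool_rot: [3.126, 0.309, -0.0]
ft_force: [-0.9, 0.5, -0.0]
grip_width: 0.159
grip_force: 30.0
```

```bash
python3 st.py
```

```text
pan 0.0322 pos [0.5321 0.0024 0.2256] F [-0.11  0.53  0.73] TCP-rim 0.0274
```

```bash
python3 - <<'E'
from h import *
json.dump([.5317,.0028,.226,11.3],open('cmd.json','w'))
def pr(x,y,zf=.226):
    c=json.load(open('cmd.json')); plan([(c[0],c[1],.236,11.3,-1,1),(x,y,.236,11.3,-1,1),(x,y,.236,11.3,-1,1),(x,y,zf,11.3,-1,3),(x,y,zf,11.3,-1,2)])
pr(.530,.0045); pr(.5295,.006); pr(.5285,.004)
E
```

```text
[0, 0, -0.033, 0, 0, -0, -1, -0.004, -0.007, -0.033, 0, 0, -0, -1, -0.004, -0.007, -0.033, 0, 0, -0, -1, -0.004, -0.007, -0.022, 0, 0, -0, -1, -0.004, -0.007, -0.011, 0, 0, -0, -1, -0.004, -0.007, 0, 0, 0, -0, -1, -0.004, -0.007, 0, 0, 0, -0, -1, -0.004, -0.007, 0, 0, 0, -0, -1]
[0, 0, -0.033, 0, 0, -0, -1, -0.001, -0.005, -0.033, 0, 0, -0, -1, -0.001, -0.005, -0.033, 0, 0, -0, -1, -0.001, -0.005, -0.022, 0, 0, -0, -1, -0.001, -0.005, -0.011, 0, 0, -0, -1, -0.001, -0.005, 0, 0, 0, -0, -1, -0.001, -0.005, 0, 0, 0, -0, -1, -0.001, -0.005, 0, 0, 0, -0, -1]
[0, 0, -0.033, 0, 0, -0, -1, -0.005, 0.006, -0.033, 0, 0, -0, -1, -0.005, 0.006, -0.033, 0, 0, -0, -1, -0.005, 0.006, -0.022, 0, 0, -0, -1, -0.005, 0.006, -0.011, 0, 0, -0, -1, -0.005, 0.006, 0, 0, 0, -0, -1, -0.005, 0.006, 0, 0, 0, -0, -1, -0.005, 0.006, 0, 0, 0, -0, -1]
```

jog_arm:
  moves: [0,0,-0.033,0,0,0,-1,-0.004,-0.007,-0.033,0,0,0,-1,-0.004,-0.007,-0.033,0,0,0,-1,-0.004,-0.007,-0.022,0,0,0,-1,-0.004,-0.007,-0.011,0,0,0,-1,-0.004,-0.007,0,0,0,0,-1,-0.004,-0.007,0,0,0,0,-1,-0.004,-0.007,0,0,0,0,-1]

```text
time: 79.25
position: [0.5305, 0.004, 0.2256]
tool_rot: [3.126, 0.309, -0.0]
ft_force: [-0.1, -1.3, 1.0]
grip_width: 0.159
grip_force: 30.0
```

```bash
python3 st.py
```

```text
pan 0.0313 pos [0.5306 0.004  0.2256] F [ 0.14 -0.95  0.4 ] TCP-rim 0.0265
```

jog_arm:
  moves: [0,0,-0.033,0,0,0,-1,-0.001,-0.005,-0.033,0,0,0,-1,-0.001,-0.005,-0.033,0,0,0,-1,-0.001,-0.005,-0.022,0,0,0,-1,-0.001,-0.005,-0.011,0,0,0,-1,-0.001,-0.005,0,0,0,0,-1,-0.001,-0.005,0,0,0,0,-1,-0.001,-0.005,0,0,0,0,-1]

```text
time: 80.6
position: [0.5299, 0.0055, 0.2256]
tool_rot: [3.126, 0.309, -0.0]
ft_force: [0.2, -0.4, 1.0]
grip_width: 0.163
grip_force: 30.0
```

```bash
python3 st.py
```

```text
pan 0.0325 pos [0.53   0.0055 0.2256] F [-0.24  0.16  0.84] TCP-rim 0.0277
```

jog_arm:
  moves: [0,0,-0.033,0,0,0,-1,-0.005,0.006,-0.033,0,0,0,-1,-0.005,0.006,-0.033,0,0,0,-1,-0.005,0.006,-0.022,0,0,0,-1,-0.005,0.006,-0.011,0,0,0,-1,-0.005,0.006,0,0,0,0,-1,-0.005,0.006,0,0,0,0,-1,-0.005,0.006,0,0,0,0,-1]

```text
time: 81.95
position: [0.5292, 0.0035, 0.2257]
tool_rot: [3.126, 0.309, 0.001]
ft_force: [3.7, 0.6, 0.8]
grip_width: 0.158
grip_force: 30.0
```

```bash
python3 st.py
```

```text
Traceback (most recent call last):
  File "st.py", line 2, in <module>
    P=pan(avg(4)); F=[];X=[]
          ~~~^^^
  File "h.py", line 108, in avg
    def avg(n=6): return np.mean([ctrl.get_image('side')['pixels'].astype(float) for _ in range(n)],0)
                                  ~~~~~~~~~~~~~~^^^^^^^^
ValueError: 200 camera calls are used up
```

```bash
python3 - <<'E'
from h import *
s=ctrl.get_state(); print(s['time'],s['position'],s['ft_force'],s['torque'])
c=[.5285,.004,.226,11.3]
plan([(.5285,.004,.236,11.3,-1,1),(.5308,.0043,.236,11.3,-1,2),(.5308,.0043,.222,11.3,-1,3),(.5318,.0043,.220,11.3,-1,1),(.5325,.0043,.219,11.3,-1,1),
(.5318,.0043,.217,11.3,-1,1),(.5308,.0043,.215,11.3,-1,1),(.530,.0043,.213,11.3,-1,1),(.5308,.0043,.211,11.3,-1,1),(.5308,.0043,.211,11.3,-1,4)],c)
E
```

```text
82.0 [0.52914493 0.00346547 0.22574129] [3.16925391 0.13187929 1.2448227 ] [ 0.11468186 -0.79911094 -0.10524872]
[0, 0, -0.033, 0, 0, -0, -1, 0.004, 0, -0.033, 0, 0, -0, -1, 0.008, 0.001, -0.033, 0, 0, -0, -1, 0.008, 0.001, -0.018, 0, 0, -0, -1, 0.008, 0.001, -0.002, 0, 0, -0, -1, 0.008, 0.001, 0.013, 0, 0, -0, -1, 0.011, 0.001, 0.02, 0, 0, -0, -1, 0.013, 0.002, 0.023, 0, 0, -0, -1]
[-0.002, -0.001, 0.007, 0, 0, -0, -1, -0.005, -0.001, 0.014, 0, 0, -0, -1, -0.008, -0.002, 0.02, 0, 0, -0, -1, -0.005, -0.001, 0.027, 0, 0, -0, -1, -0.005, -0.001, 0.027, 0, 0, -0, -1, -0.005, -0.001, 0.027, 0, 0, -0, -1, -0.005, -0.001, 0.027, 0, 0, -0, -1, -0.005, -0.001, 0.027, 0, 0, -0, -1]
```

jog_arm:
  moves: [0,0,-0.033,0,0,0,-1,0.004,0,-0.033,0,0,0,-1,0.008,0.001,-0.033,0,0,0,-1,0.008,0.001,-0.018,0,0,0,-1,0.008,0.001,-0.002,0,0,0,-1,0.008,0.001,0.013,0,0,0,-1,0.011,0.001,0.02,0,0,0,-1,0.013,0.002,0.023,0,0,0,-1]

```text
time: 83.0
position: [0.5327, 0.0035, 0.2186]
tool_rot: [3.126, 0.309, -0.001]
ft_force: [-0.4, 0.4, 2.4]
grip_width: 0.161
grip_force: 30.0
```

jog_arm:
  moves: [-0.002,-0.001,0.007,0,0,0,-1,-0.005,-0.001,0.014,0,0,0,-1,-0.008,-0.002,0.02,0,0,0,-1,-0.005,-0.001,0.027,0,0,0,-1,-0.005,-0.001,0.027,0,0,0,-1,-0.005,-0.001,0.027,0,0,0,-1,-0.005,-0.001,0.027,0,0,0,-1,-0.005,-0.001,0.027,0,0,0,-1]

```text
time: 84.0
position: [0.5313, 0.0036, 0.2105]
tool_rot: [3.126, 0.309, 0.0]
ft_force: [1.2, -1.7, 4.2]
grip_width: 0.156
grip_force: 30.0
```

jog_arm:
  moves: [0,0,0.007,0,0,0,-1,0,0,0.014,0,0,0,-1,0,0,0.02,0,0,0,-1,0,0,0.02,0,0,0,-1,0,0,0.02,0,0,0,-1,0,0,0.02,0,0,0,-1,0,0,0.02,0,0,0,-1,0,0,0.02,0,0,0,-1]

```text
time: 85.0
position: [0.531, 0.0036, 0.2044]
tool_rot: [3.126, 0.309, -0.001]
ft_force: [-0.4, -1.3, 2.7]
grip_width: 0.155
grip_force: 30.0
```

jog_arm:
  moves: [0,0,0.005,0,0,0,-1,0,0,0.01,0,0,0,-1,0,0,0.015,0,0,0,-1,0,0,0.018,0,0,0,-1,0,0,0.018,0,0,0,-1,0,0,0.018,0,0,0,-1,0,0,0.018,0,0,0,-1,0,0,0.018,0,0,0,-1]

```text
time: 86.0
position: [0.5311, 0.0036, 0.1992]
tool_rot: [3.126, 0.309, -0.001]
ft_force: [-3.8, -2.3, 4.8]
grip_width: 0.159
grip_force: 30.0
```

jog_arm:
  moves: [-0.003,0,0,0,0,0,-1,-0.003,0.001,0.004,0,0,0,-1,-0.003,0.001,0.008,0,0,0,-1,-0.003,0.001,0.012,0,0,0,-1,-0.003,0.001,0.015,0,0,0,-1,-0.003,0.001,0.015,0,0,0,-1,-0.003,0.001,0.015,0,0,0,-1,-0.003,0.001,0.015,0,0,0,-1]

```text
time: 87.0
position: [0.5313, 0.0036, 0.199]
tool_rot: [3.125, 0.309, 0.004]
ft_force: [-10.3, -1.5, 27.2]
grip_width: 0.157
grip_force: 30.0
```

jog_arm:
  moves: [0.003,0,-0.01,0,0,0,-1,0.003,0,-0.02,0,0,0,-1,0.003,0,-0.04,0,0,0,-1,0.003,0,-0.06,0,0,0,-1,0.003,0,-0.08,0,0,0,-1,0.003,0,-0.1,0,0,0,-1,0.003,0,-0.1,0,0,0,-1,0.003,0,-0.1,0,0,0,-1]

```text
time: 88.0
position: [0.531, 0.0036, 0.2242]
tool_rot: [-3.126, -0.309, 0.001]
ft_force: [-2.5, 0.1, -1.6]
grip_width: 0.157
grip_force: 30.0
```

jog_arm:
  moves: [0,0,0,0,0,0,-1,0,0,0,0,0,0,-1,0,0,0,0,0,0,-1,0,0,0,0,0,0,-1,0,0,0,0,0,0,-1,0,0,0,0,0,0,-1,0,0,0,0,0,0,-1,0,0,0,0,0,0,-1]

```text
time: 89.0
position: [0.5313, 0.0034, 0.2246]
tool_rot: [-3.126, -0.309, 0.0]
ft_force: [-2.6, 1.0, -2.4]
grip_width: 0.155
grip_force: 30.0
```

jog_arm:
  moves: [0,0,-0.01,0,0,0,-1,0,0,-0.02,0,0,0,-1,0,0,-0.033,0,0,0,-1,0,0,-0.033,0,0,0,-1,0,0,-0.033,0,0,0,-1,0,0,-0.033,0,0,0,-1,0,0,-0.033,0,0,0,-1,0,0,-0.033,0,0,0,-1]

```text
time: 90.0
position: [0.5313, 0.0033, 0.2345]
tool_rot: [3.126, 0.309, -0.0]
ft_force: [-2.6, 0.6, -4.9]
grip_width: 0.158
grip_force: 30.0
```

jog_arm:
  moves: [0,0,0.03,0,0,0,-1,0,0,0.06,0,0,0,-1,0,0,0.09,0,0,0,-1,0,0,0.11,0,0,0,-1,0,0,0.125,0,0,0,-1,0,0,0.129,0,0,0,-1,0,0,0.129,0,0,0,-1,0,0,0.129,0,0,0,-1]

```text
time: 91.0
position: [0.5319, 0.0034, 0.1992]
tool_rot: [3.125, 0.308, 0.002]
ft_force: [-10.2, -0.3, 19.0]
grip_width: 0.161
grip_force: 30.0
```

jog_arm:
  moves: [0,0,-0.01,0,0,0,-1,0,0,-0.03,0,0,0,-1,0,0,-0.055,0,0,0,-1,0,0,-0.055,0,0,0,-1,0,0,-0.055,0,0,0,-1,0,0,-0.055,0,0,0,-1,0,0,-0.055,0,0,0,-1,0,0,-0.055,0,0,0,-1]

```text
time: 92.0
position: [0.5313, 0.0034, 0.2122]
tool_rot: [3.126, 0.309, -0.0]
ft_force: [-3.6, 0.5, 0.2]
grip_width: 0.164
grip_force: 30.0
```

jog_arm:
  moves: [0,0,0,0,0,0,-0.2,0,0,0,0,0,0,-0.2,0,0,0,0,0,0,-0.2,0,0,-0.05,0,0,0,-0.2,0,0,-0.15,0,0,0,-0.2,0,0,-0.3,0,0,0,-0.2,0,0,-0.45,0,0,0,-0.2,0,0,-0.45,0,0,0,-0.2]

```text
time: 93.0
position: [0.5334, 0.0039, 0.3523]
tool_rot: [3.125, 0.309, 0.013]
ft_force: [-0.1, 1.0, 0.3]
grip_width: 0.401
grip_force: 0.0
```

jog_arm:
  moves: [0,0,0,0,0,0,-1,0,0,0,0,0,0,-1,0,0,0,0,0,0,-1,0,0,0,0,0,0,-1,0,0,0,0,0,0,-1,0,0,0,0,0,0,-1,0,0,0,0,0,0,-1,0,0,0,0,0,0,-1]

```text
time: 94.0
position: [0.5314, 0.0034, 0.3473]
tool_rot: [3.126, 0.309, 0.0]
ft_force: [0.5, 0.2, 0.7]
grip_width: 0.003
grip_force: 0.0
```

```bash
python3 - <<'E'
from h import *
p=tool()[0]; c=[.5308,.0040,.3476,11.3]; print(p)
plan([(.524,.038,.24,11.3,-1,3),(.524,.038,.205,11.3,-1,2),(.524,.038,.190,11.3,-1,2),(.524,.038,.190,11.3,-1,1),(.524,.038,.190,11.3,-1,8),
(.524,.038,.25,11.3,-1,3),(.537,-.031,.25,11.3,-1,2),(.537,-.031,.205,11.3,-1,2),(.537,-.031,.19,11.3,-1,1),(.537,-.031,.19,11.3,-1,8)],c)
E
```

```text
[0.53136377 0.00337944 0.34734159]
[0, -0.039, 0.12, 0, 0, -0, -1, 0, -0.077, 0.239, 0, 0, -0, -1, 0, -0.116, 0.359, 0, 0, -0, -1, 0, -0.116, 0.417, 0, 0, -0, -1, 0, -0.116, 0.475, 0, 0, -0, -1, 0, -0.116, 0.5, 0, 0, -0, -1, 0, -0.116, 0.525, 0, 0, -0, -1, 0, -0.116, 0.525, 0, 0, -0, -1]
[0, 0, 0, 0, 0, -0, -1, 0, 0, 0, 0, 0, -0, -1, 0, 0, 0, 0, 0, -0, -1, 0, 0, 0, 0, 0, -0, -1, 0, 0, 0, 0, 0, -0, -1, 0, 0, 0, 0, 0, -0, -1, 0, 0, 0, 0, 0, -0, -1, 0, 0, 0, 0, 0, -0, -1]
[0, 0, -0.066, 0, 0, -0, -1, 0, 0, -0.133, 0, 0, -0, -1, 0, 0, -0.2, 0, 0, -0, -1, -0.001, 0.117, -0.2, 0, 0, -0, -1, -0.003, 0.234, -0.2, 0, 0, -0, -1, -0.003, 0.234, -0.125, 0, 0, -0, -1, -0.003, 0.234, -0.05, 0, 0, -0, -1, -0.003, 0.234, 0, 0, 0, -0, -1]
[0, 0, 0, 0, 0, -0, -1, 0, 0, 0, 0, 0, -0, -1, 0, 0, 0, 0, 0, -0, -1, 0, 0, 0, 0, 0, -0, -1, 0, 0, 0, 0, 0, -0, -1, 0, 0, 0, 0, 0, -0, -1, 0, 0, 0, 0, 0, -0, -1, 0, 0, 0, 0, 0, -0, -1]
```

jog_arm:
  moves: [0,-0.039,0.12,0,0,0,-1,0,-0.077,0.239,0,0,0,-1,0,-0.116,0.359,0,0,0,-1,0,-0.116,0.417,0,0,0,-1,0,-0.116,0.475,0,0,0,-1,0,-0.116,0.5,0,0,0,-1,0,-0.116,0.525,0,0,0,-1,0,-0.116,0.525,0,0,0,-1]

```text
time: 95.0
position: [0.5252, 0.037, 0.1914]
tool_rot: [3.125, 0.308, 0.002]
ft_force: [-3.1, -0.7, 8.2]
grip_width: 0.005
grip_force: 4.0
```

jog_arm:
  moves: [0,0,0,0,0,0,-1,0,0,0,0,0,0,-1,0,0,0,0,0,0,-1,0,0,0,0,0,0,-1,0,0,0,0,0,0,-1,0,0,0,0,0,0,-1,0,0,0,0,0,0,-1,0,0,0,0,0,0,-1]

```text
time: 96.0
position: [0.5252, 0.0371, 0.1914]
tool_rot: [3.125, 0.308, 0.002]
ft_force: [-3.1, -0.5, 7.5]
grip_width: 0.01
grip_force: 3.9
```

jog_arm:
  moves: [0,0,-0.066,0,0,0,-1,0,0,-0.133,0,0,0,-1,0,0,-0.2,0,0,0,-1,-0.001,0.117,-0.2,0,0,0,-1,-0.003,0.234,-0.2,0,0,0,-1,-0.003,0.234,-0.125,0,0,0,-1,-0.003,0.234,-0.05,0,0,0,-1,-0.003,0.234,0,0,0,0,-1]

```text
time: 97.0
position: [0.5383, -0.0326, 0.1906]
tool_rot: [3.125, 0.307, 0.003]
ft_force: [-12.6, -4.3, 80.3]
grip_width: 0.007
grip_force: 44.4
```

jog_arm:
  moves: [0,0,0,0,0,0,-1,0,0,0,0,0,0,-1,0,0,0,0,0,0,-1,0,0,0,0,0,0,-1,0,0,0,0,0,0,-1,0,0,0,0,0,0,-1,0,0,0,0,0,0,-1,0,0,0,0,0,0,-1]

```text
time: 98.0
position: [0.5385, -0.0323, 0.1914]
tool_rot: [3.124, 0.308, 0.004]
ft_force: [-1.0, -1.3, 7.2]
grip_width: 0.009
grip_force: 3.5
```

Both sides of the plate read 0.1914 at the bottom stop, exactly rim plus 6 mm, so the lid is flush all round. I'll withdraw and hand in.

jog_arm:
  moves: [0,0,-0.03,0,0,0,-1,0,0,-0.07,0,0,0,-1,0,0,-0.15,0,0,0,-1,0,0,-0.3,0,0,0,-1,0,0,-0.45,0,0,0,-1,0,0,-0.6,0,0,0,-1,0,0,-0.6,0,0,0,-1,0,0,-0.6,0,0,0,-1]

```text
time: 99.0
position: [0.5371, -0.0314, 0.3694]
tool_rot: [-3.126, -0.309, 0.001]
ft_force: [0.4, -0.2, 0.2]
grip_width: 0.001
grip_force: 0.0
```

jog_arm:
  moves: [0,0,0,0,0,0,-1,0,0,0,0,0,0,-1,0,0,0,0,0,0,-1,0,0,0,0,0,0,-1,0,0,0,0,0,0,-1,0,0,0,0,0,0,-1,0,0,0,0,0,0,-1,0,0,0,0,0,0,-1]

```text
time: 100.0
position: [0.5374, -0.0315, 0.3698]
tool_rot: [3.126, 0.309, 0.0]
ft_force: [-0.2, 0.3, 0.7]
grip_width: 0.006
grip_force: 0.0
```

```bash
python3 -c "
from bench import ctrl
print(ctrl.get_state()['position']); print(ctrl.close_job())"
```

```text
[ 0.53737421 -0.03154746  0.36984754]
the job is handed in; nothing more can be done
None
```

The job is handed in at 100 s: four big blocks in the tin (pan about 0.027 without the lid), the square-plug lid snapped on and flush by touch on both sides, and the other two lids back on the cork board; the camera calls ran out before a final look, and no verdict came back.

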